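# Load the wood sample dryer

## Robot

A 6-joint arm with a two-finger parallel gripper is mounted at the origin on the work surface. World frame = base frame: x ahead of the robot, y to its left, z up, the work surface at z = 0. Lengths are in mm, angles in rad, forces in N, time in s.
With the tool pointing down it reaches from about 300 to 875 mm from the base axis. Payload 4.2 kg.
Tool frame: the origin (TCP) lies on the centre line of the jaws, within the pads' length; the fingertips stand robot.tips_ahead ahead of it and the grasp point (between the pads) lies 5 mm behind it (robot.tips_ahead is the distance from the TCP to the fingertips, in mm); x points along the fingers, y is the direction in which the jaws open and shut, and the axes are right-handed (so a half turn about x gives the same grasp; the last joint's range is limited). The gripper opens to 85 mm and grips with 20 to 120 N. Pads are 22 mm wide; open, the fingers measure 114 mm over their backs; the gripper's body (76 mm by 85 mm) begins 54 mm behind the grasp point. The pads swing forward as they close: fully open they stand 13 mm farther back than shut.
Start: joints at [-1.223, 0.32, 1.565, -0, 1.257, -0.02], TCP at [206.752, -536.557, 245.338] pointing down, gripper open.
Joint ranges: [-3.11, 3.11], [-0.84, 2.01], [0.21, 2.61], [-1.34, 4.49], [0.05, 2.63], [-2.56, 2.56]. Speed limits (rad/s): [2.57, 2.57, 3.14, 3.14, 3.14, 3.14].

## Interface

Orientations are given as [roll, pitch, yaw] about the fixed x, y, z axes, in that order (R = Rz(yaw) Ry(pitch) Rx(roll)).
In Python, from rig import get_state, vision, robot gives the robot as it stands.
- The arm moves only by the tool arm_command, never from a script. Its argument "commands" is one flat list of numbers, 7 for each row, row after row: the shift along the tool's x, y, z in m, then the turn, a rotation vector about the tool's x, y, z in rad, then the opening, from 0 (shut) to 1 (fully open). In form: [dx, dy, dz, wx, wy, wz, jaw, dx, dy, dz, wx, wy, wz, jaw, ...]. A call has exactly 8 rows; each row shifts and turns the pose as measured when the row begins, along the tool's axes as they then stand; what a row does not reach is not made up. A row lasts 1/8 s, in which the tool goes at most 62.5 mm and 10.7 degrees, less where a joint would pass 70% of its speed; a pose out of reach is approached as far as the arm can. A call is refused whole if a number of a shift passes 0.0625 or a number of a turn 0.188, either way. A call with a gripper value outside its range is refused whole. The fingers move at their own pace and stop on an object; "force" is the grip in N (left out, the last holds). Time passes only in rows, so rows that do not move let the fingers close, or fill a call up. It gives the time, the measured TCP pose, the force and the opening at its end, in the units of the state.
- get_state(): the state, without advancing time (a new reading comes with each control period).
- vision.get_image(name): name is "scene" or "top" or "wrist"; returns the picture (400x640x3 uint8, red, green, blue); there is no depth.
- vision.camera_model(name): a dict with "fx", "fy", "cx", "cy" (pixels), "xyz" and "rotation" of the camera in the world. Camera axes: x right, y down, z forward; pixel columns grow to the right and rows downward; lengths in mm; the calibration is good to about 2 mm. A picture is of the moment at which its call begins: read the wrist's pose just before it. camera_model takes no time and is no camera call; for the wrist camera it gives the pose at the moment of the call.
- robot.job_done(): hands the job in, once; it reports no verdict.
Trained networks look in the newest picture that a camera, given by its name, has taken for a name from the list of things; names that differ only in an ending like _2 or _b are one class to them, and where a whole thing is asked for, a point or a joint stands for the part that bears it (a point fixed in the world has none). Each returns a list of dicts, best first, with "conf" (0 to 1); they miss things now and then, are a little off and sometimes report something else, mostly with a low value. They report only what shows in the picture. A call takes as long as a camera call. They do not tell look-alikes from the thing itself.
- vision.boxes_of(camera, name): "bbox" ([left, top, width, height] as shares, 0 to 1, of the picture: columns of its width, rows of its height, round what is visible of it).
- vision.tip_of(camera, name): "position" ([column, row] as shares, 0 to 1, of the picture: columns of its width, rows of its height: a listed point, or the origin of a listed thing).
The state is a dict: "time_s": time; "joint_pos": joint angles; "qd": joint speeds; "joint_torque": joint torques, N m; "tool_pos": TCP position; "orientation": TCP orientation; "wrist_force": force on the tool from outside, world axes, zero at the start; "wrist_torque": the same for the moment, N m; "gripper_width": finger opening in mm.
Only numpy, scipy, OpenCV 4.12 (cv2) and the standard library are available. Lean on these libraries where they do the work, as an engineer would, in place of code of your own. Each camera call takes 0.05 s, during which the arm holds its last target.

## Task

Load the sample dryer: press the tray's front in so that its push latch lets it spring out, catch the finger hole with the tray hook to pull the tray right out, and put all the dark wood cubes flat on the tray in a single layer, leaving the two pale control cubes on their sheet. Then push the tray home until it latches again and stays shut; the hook belongs back on its rest when you are done. Leave the jar standing and do not shift the foil dishes or the rule.

Things in the scene. Friction and masses are not known exactly. Their poses are not given: they have to be found in the camera images.
- dryer: white benchtop sample dryer, fixed, 250 deep, 260 wide; origin on the counter under the middle of its front face, x into the machine (its tray slides out along -x), y left, z up. Front part 92 mm high; from 105 mm behind the face a hood rises to 133 mm. Tray slot 210 wide, z 30 to 79 mm: stacked cubes do not pass. Each full press of the tray's front toggles its latch, a short one does not
- tray (a joint): how far the tray is out (m): 0 latched, 0.135 at its stop. From 0, press it in 6 to 7 mm (5 to 8 N; dead stop at -0.008) and let go: it springs out to about 0.04 (exposing the hole). Beyond that it slides freely (about 1 N) and stays where left. Pushed back in (spring up to 4 N) to -0.006 or so, then let go, it latches and rests within 1 mm of 0; pressed once more it springs out again
- tray_press (a point): middle of the outer face of the tray's grey front panel, where it is pressed; moves with the tray. Panel 224 wide, 8 thick, from 26 to 77 mm above the counter, 17 mm proud of the housing's face when latched. Axes as the dryer's
- tray_hole (a point): middle of the finger hole, at the upper side (75 mm above the counter) of the 5 mm lip behind the panel; 30 mm behind the panel's outer face; moves with the tray. Hole 20 (x) by 36 mm (y), ringed in orange, free below for 30 mm; hidden in the housing while the tray is latched, clear of it once sprung out. Axes as the dryer's
- tray_floor (a point): middle of the loading area on the tray's floor (40 mm above the counter), 97 mm behind the panel's outer face; moves with the tray. Walls 22 mm high. Open above from 47 mm in front of this point (lip's rear edge) to the rear wall 67 mm behind it, and 95 mm to either side; with the tray fully out the housing's face is 55 mm behind this point. Axes as the dryer's
- hook: tray hook, 100 g: blue handle 80 long (x), 16 wide (y), 18 high, origin at the centre of the handle's underside; a 6 mm steel rod leaves its +x end, runs to x = 88 mm and bends straight down, to 29 mm below the origin. Balances 5 to 10 mm ahead of the handle's middle
- hook_tip (a point): lower end of the hook's bent rod, 88 mm ahead of the handle's middle and 29 mm below its underside
- rest: white rest for the hook, fixed, 100 (x) by 64 mm; origin on the counter under its middle. Two uprights, 30 mm before and behind it, 12 thick, carry the handle's underside 40 mm above the counter between lips 26 mm apart, 11 high; between the uprights fingers have room down to 8 mm. The hook lies along x, handle centred, rod towards +x and hanging free
- sheet: paper sheet on the counter, 220 (x) by 230 mm, no thickness to speak of; origin at its middle
- s1_mid (a point): centre of a dark brown (heat-treated) wood cube, 24 mm each way, 12 g, lying on the paper sheet at the start; faces along the axes; may be absent
- s2_mid (a point): centre of a dark brown (heat-treated) wood cube, 24 mm each way, 12 g, lying on the paper sheet at the start; faces along the axes; may be absent
- s3_mid (a point): centre of a dark brown (heat-treated) wood cube, 24 mm each way, 12 g, lying on the paper sheet at the start; faces along the axes; may be absent
- s4_mid (a point): centre of a dark brown (heat-treated) wood cube, 24 mm each way, 12 g, lying on the paper sheet at the start; faces along the axes; may be absent
- s5_mid (a point): centre of a dark brown (heat-treated) wood cube, 24 mm each way, 12 g, lying on the paper sheet at the start; faces along the axes; may be absent
- s6_mid (a point): centre of a dark brown (heat-treated) wood cube, 24 mm each way, 12 g, lying on the paper sheet at the start; faces along the axes; may be absent
- pale1_mid (a point): centre of a pale (control) wood cube, 24 mm each way, 12 g, lying on the paper sheet at the start; faces along the axes
- pale2_mid (a point): centre of a pale (control) wood cube, 24 mm each way, 12 g, lying on the paper sheet at the start; faces along the axes
- jar: small glass jar with blue cap on the sheet, 34 mm across, 42 high; origin under its middle
- foil1: foil dish of thin wood sticks, 126 by 196 mm, 25 high; origin under its middle
- foil2: a second foil dish of sticks, the same
- rule: steel rule lying on the counter, 25 by 160 mm, 5 thick; origin under its middle
Not all that is in view belongs to the job. There is more than one size of the hook; the one meant has the size given above.

How it is judged (in metres and radians):
On the way, in this order (a step that is already met when the one before it is completed fails the run):
1. the tray's latch is released and the tray has sprung out (value of joint tray above 0.03 m), for 0.2 s.
2. the tray is pulled out with the hook in its finger hole (value of joint tray above 0.115 m and x of hook_tip in the frame of tray_hole between -0.014 and 0.014 m and y of hook_tip in the frame of tray_hole between -0.022 and 0.022 m and z of hook_tip in the frame of tray_hole below -0.002 m), for 0.1 s.
3. all the dark cubes lie in the pulled-out tray (value of joint tray above 0.03 m and x of s1_mid in the frame of tray_floor between -0.088 and 0.068 m and y of s1_mid in the frame of tray_floor between -0.096 and 0.096 m and z of s1_mid in the frame of tray_floor between 0.006 and 0.019 m and x of s2_mid in the frame of tray_floor between -0.088 and 0.068 m and y of s2_mid in the frame of tray_floor between -0.096 and 0.096 m and z of s2_mid in the frame of tray_floor between 0.006 and 0.019 m and x of s3_mid in the frame of tray_floor between -0.088 and 0.068 m and y of s3_mid in the frame of tray_floor between -0.096 and 0.096 m and z of s3_mid in the frame of tray_floor between 0.006 and 0.019 m and x of s4_mid in the frame of tray_floor between -0.088 and 0.068 m and y of s4_mid in the frame of tray_floor between -0.096 and 0.096 m and z of s4_mid in the frame of tray_floor between 0.006 and 0.019 m and x of s5_mid in the frame of tray_floor between -0.088 and 0.068 m and y of s5_mid in the frame of tray_floor between -0.096 and 0.096 m and z of s5_mid in the frame of tray_floor between 0.006 and 0.019 m and x of s6_mid in the frame of tray_floor between -0.088 and 0.068 m and y of s6_mid in the frame of tray_floor between -0.096 and 0.096 m and z of s6_mid in the frame of tray_floor between 0.006 and 0.019 m), for 0.2 s.
At the end, for the whole second after the job is handed in: The tray is shut and held by its latch (within 4 mm of the latched place, at rest) with every dark cube inside it on its floor, none on top of another; the hook lies upright on its rest (within 20 mm along it and 8 mm across it); the two pale cubes are still on the paper sheet (value of joint tray between -0.004 and 0.004 m and velocity of joint tray between -0.01 and 0.01 m/s and x of s1_mid in the frame of tray_floor between -0.088 and 0.068 m and y of s1_mid in the frame of tray_floor between -0.096 and 0.096 m and z of s1_mid in the frame of tray_floor between 0.006 and 0.019 m and x of s2_mid in the frame of tray_floor between -0.088 and 0.068 m and y of s2_mid in the frame of tray_floor between -0.096 and 0.096 m and z of s2_mid in the frame of tray_floor between 0.006 and 0.019 m and x of s3_mid in the frame of tray_floor between -0.088 and 0.068 m and y of s3_mid in the frame of tray_floor between -0.096 and 0.096 m and z of s3_mid in the frame of tray_floor between 0.006 and 0.019 m and x of s4_mid in the frame of tray_floor between -0.088 and 0.068 m and y of s4_mid in the frame of tray_floor between -0.096 and 0.096 m and z of s4_mid in the frame of tray_floor between 0.006 and 0.019 m and x of s5_mid in the frame of tray_floor between -0.088 and 0.068 m and y of s5_mid in the frame of tray_floor between -0.096 and 0.096 m and z of s5_mid in the frame of tray_floor between 0.006 and 0.019 m and x of s6_mid in the frame of tray_floor between -0.088 and 0.068 m and y of s6_mid in the frame of tray_floor between -0.096 and 0.096 m and z of s6_mid in the frame of tray_floor between 0.006 and 0.019 m and x of hook in the frame of rest between -0.02 and 0.02 m and y of hook in the frame of rest between -0.008 and 0.008 m and z of hook in the frame of rest between 0.035 and 0.046 m and angle between hook's own z axis and vertical below 0.12 rad and x of pale1_mid in the frame of sheet between -0.12 and 0.12 m and y of pale1_mid in the frame of sheet between -0.125 and 0.125 m and height (world z) of each of pale1_mid, pale2_mid below 0.02 m and x of pale2_mid in the frame of sheet between -0.12 and 0.12 m and y of pale2_mid in the frame of sheet between -0.125 and 0.125 m and linear speed of hook below 0.02 m/s); the robot touches nothing.
It fails at once if the jar is tipped over (angle between jar's own z axis and vertical above 0.6 rad).
It fails at once if a foil dish is shifted by more than 40 mm (distance of foil1 from where it was at the start of the episode above 0.04 m).
It fails at once if the other foil dish is shifted by more than 40 mm (distance of foil2 from where it was at the start of the episode above 0.04 m).
It fails at once if the steel rule is shifted by more than 40 mm (distance of rule from where it was at the start of the episode above 0.04 m).
Of s1, s2, s3, s4, s5, s6 only 4 to 6 are there at a start; the rules pass over those that are not, and their reading is None.
At some moment in a run one of s1, s2, s3, s4, s5, s6 may be knocked a few centimetres aside while the robot is not near it.
It also fails if it takes over 210 s, if anything falls off the work surface, if the arm or the gripper's body presses on something with over 40 N, if the wrist force passes 120 N, or if a joint passes its speed limit or range.

## Working session

There is one attempt and no reset: what is moved stays moved. The work goes in short steps, Python scripts to look and compute and a tool call to move; the robot and the scene stay as the last step left them, time stands still between calls to the robot, and variables do not carry over. Pictures are saved under pics/ and viewed, and the job is handed in when it is done.

Besides the shell and the picture viewer there is one more tool, called after "Request:" by a JSON object that holds its "api" and its "payload", one argument or row to a line. arm_command: Moves the arm, as the interface text tells. Its arguments: {"type":"object","properties":{"commands":{"type":"array"},"force":{"type":"number"}},"required":["commands"]}

```bash
mkdir -p pics; ls
python3 - <<'E'
from rig import get_state, vision, robot
import cv2
print(get_state()); print(robot.tips_ahead, dir(robot))
for n in ("scene","top","wrist"):
    im=vision.get_image(n); cv2.imwrite(f"pics/{n}0.png",im[:,:,::-1]); print(n,vision.camera_model(n))
E
```

```text
pics
{'time_s': 0.0, 'joint_pos': array([-1.22299601e+00,  3.20282899e-01,  1.56568846e+00,  2.54518704e-05,
        1.25741079e+00, -1.99934417e-02]), 'qd': array([-0.00061485,  0.00059974,  0.00027728, -0.00034448, -0.00156664,
       -0.00044707]), 'joint_torque': array([ 5.11040489e-04, -4.15520811e+01, -2.34157902e+01,  6.49462982e-05,
        8.20632762e-03,  2.06729209e-05]), 'tool_pos': array([ 206.59924962, -536.10696712,  244.4837564 ]), 'orientation': array([-1.60431128,  1.56900667,  1.90506726]), 'wrist_force': array([-0.21227529,  0.05888984, -0.17440833]), 'wrist_torque': array([-0.04879752,  0.02153499, -0.01611361]), 'gripper_width': 85.28896403805486}
14.0 ['MotionError', '__class__', '__delattr__', '__dict__', '__dir__', '__doc__', '__eq__', '__format__', '__ge__', '__getattribute__', '__getstate__', '__gt__', '__hash__', '__init__', '__init_subclass__', '__le__', '__lt__', '__module__', '__ne__', '__new__', '__reduce__', '__reduce_ex__', '__repr__', '__setattr__', '__sizeof__', '__str__', '__subclasshook__', '__weakref__', 'job_done', 'tips_ahead']
scene {'fx': 386.49331593454133, 'fy': 386.49331593454133, 'cx': 322.7960733151967, 'cy': 190.5921354584807, 'xyz': array([1000.07836489, -645.42256341,  698.80541755]), 'rotation': array([-2.23671567, -0.0217652 ,  0.5748701 ])}
top {'fx': 518.7476577109321, 'fy': 518.7476577109321, 'cx': 320.0177720521805, 'cy': 196.23245601097105, 'xyz': array([ 467.89637173,   32.78596644, 1510.14922417]), 'rotation': array([-3.06763403, -0.0059389 , -1.57348462])}
wrist {'fx': 284.4215210941054, 'fy': 284.4215210941054, 'cx': 319.97022099198983, 'cy': 196.24874946881806, 'xyz': array([ 282.42112803, -507.06344675,  374.02564887]), 'rotation': array([ 2.81869453e+00,  1.00646054e-03, -1.20372895e+00])}
```

View pics/scene0.png

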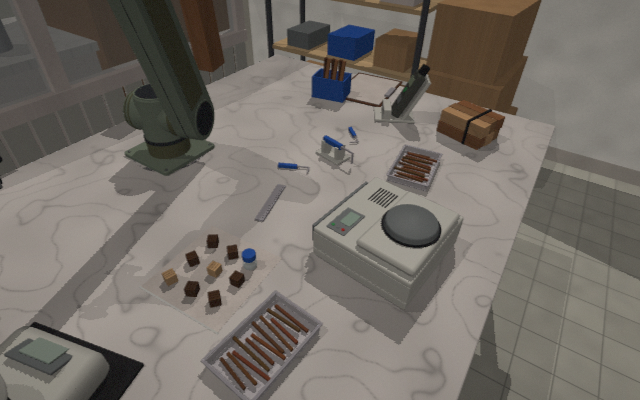

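View pics/top0.png

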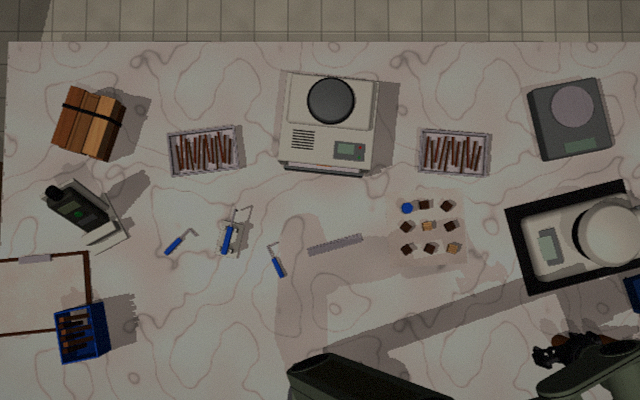

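View pics/wrist0.png

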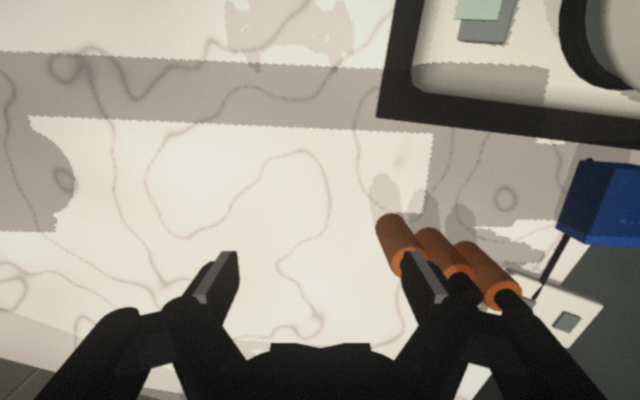

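Scene: the dryer is at top px (328,125) with its front towards the robot. The rest with the hook is at (232,232). There are 6 dark and 2 pale cubes plus the jar on the sheet around (428,228). Next I measure.

```bash
cat > h.py <<'E'
from rig import get_state, vision, robot
import numpy as np, cv2
from scipy.spatial.transform import Rotation as R
def cam(n): 
    m=vision.camera_model(n); return m, R.from_euler('xyz',m['rotation']).as_matrix(), np.array(m['xyz'])
def px2w(n,u,v,z,cm=None):
    m,Rm,t=cm or cam(n)
    d=Rm@np.array([(u-m['cx'])/m['fx'],(v-m['cy'])/m['fy'],1.]); return t+d*(z-t[2])/d[2]
def w2px(n,p,cm=None):
    m,Rm,t=cm or cam(n); c=Rm.T@(np.asarray(p,float)-t); return np.array([m['fx']*c[0]/c[2]+m['cx'],m['fy']*c[1]/c[2]+m['cy']])
def tips(n,name,z,k=10,mc=0.2):
    for d in vision.tip_of(n,name)[:k]:
        if d['conf']<mc: continue
        u,v=d['position'][0]*640,d['position'][1]*400
        print(n,name,round(d['conf'],2),np.round([u,v],1),np.round(px2w(n,u,v,z),1))
def tri(obs):
    A=np.zeros((3,3));b=np.zeros(3)
    for n,u,v in obs:
        m,Rm,t=cam(n); d=Rm@np.array([(u-m['cx'])/m['fx'],(v-m['cy'])/m['fy'],1.]); d/=np.linalg.norm(d)
        P=np.eye(3)-np.outer(d,d); A+=P;b+=P@t
    return np.linalg.solve(A,b)
def save(n,f,box=None,s=1):
    im=vision.get_image(n)[:,:,::-1]
    if box: x,y,w,h=box; im=im[y:y+h,x:x+w]
    cv2.imwrite('pics/'+f,cv2.resize(im,None,fx=s,fy=s,interpolation=cv2.INTER_CUBIC))
def pose():
    s=get_state(); Rm=R.from_euler('xyz',s['orientation']).as_matrix()
    print('t',round(s['time_s'],2),'tcp',np.round(s['tool_pos'],1),'axes x',np.round(Rm[:,0],3),'y',np.round(Rm[:,1],3),'F',np.round(s['wrist_force'],1),'w',round(s['gripper_width'],1),'j',np.round(s['joint_pos'],2))
    return s,Rm
E
python3 - <<'E'
from h import *
pose()
save('top','t1.png',(140,180,200,110),4)
save('top','t2.png',(370,180,120,100),5)
save('scene','s1.png',(120,220,160,110),5)
for n in ('top','scene'):
    for nm,z in (('dryer',0),('tray_press',51),('hook',40),('hook_tip',11),('rest',0),('s1_mid',12),('pale1_mid',12),('jar',0),('sheet',0)):
        tips(n,nm,z)
E
```

```text
t 0.15 tcp [ 206.6 -536.2  244.7] axes x [-0.     0.001 -1.   ] y [ 0.36  -0.933 -0.001] F [-0.2  0.4 -0.6] w 85.6 j [-1.22  0.32  1.57 -0.    1.26 -0.02]
top dryer 0.68 [321.5 170.2] [656.2  19.    0. ]
top tray_press 0.77 [322.2 174.9] [636.4  17.6  51. ]
top hook 0.63 [226.  241.5] [449.3 289.3  40. ]
top hook 0.59 [277.6 264.1] [385.6 143.5  40. ]
top hook 0.57 [332.6 242.3] [446.2 -11.4  40. ]
top hook 0.5 [173.7 246.3] [436.2 436.3  40. ]
top hook_tip 0.75 [235.4 209.7] [540.5 268.2  11. ]
top hook_tip 0.5 [278.1 243.3] [443.4 144.6  11. ]
top hook_tip 0.44 [193.5 236.7] [463.1 388.   11. ]
top rest 0.77 [229.1 237.1] [461.6 287.4   0. ]
top rest 0.37 [323.3 173.6] [646.2  13.6   0. ]
top rest 0.3 [236.3 206.6] [550.  267.4   0. ]
top s1_mid 0.57 [406.8 226.4] [ 491.  -226.6   12. ]
top s1_mid 0.39 [325.  172.9] [646.8   9.   12. ]
top pale1_mid 0.46 [453.  247.3] [ 430.5 -358.9   12. ]
top jar 0.58 [409.6 206.8] [ 548.3 -237.8    0. ]
top sheet 0.91 [420.9 227.3] [ 488.4 -269.9    0. ]
top sheet 0.48 [324.7 161.1] [683.2   9.6   0. ]
top sheet 0.27 [452.7 156.4] [ 696.3 -366.9
[... 215 characters left out ...]
6.6   51. ]
scene tray_press 0.57 [341.9 209.2] [645.7  17.4  51. ]
scene hook 0.5 [351.7 131.4] [458.8 399.2  40. ]
scene hook 0.45 [328.6 143.8] [437.2 284.5  40. ]
scene hook 0.43 [288.4 164.8] [402.6 113.   40. ]
scene hook_tip 0.68 [309.6 174.7] [461.  140.6  11. ]
scene hook_tip 0.55 [349.8 166.4] [539.6 248.9  11. ]
scene hook_tip 0.46 [345.  143.2] [456.5 361.1  11. ]
scene rest 0.63 [330.8 156.7] [452.5 276.5   0. ]
scene rest 0.54 [238.1 281.5] [ 551.8 -274.6    0. ]
scene s1_mid 0.67 [232.8 249.1] [ 482.9 -216.1   12. ]
scene pale1_mid 0.48 [172.5 279.4] [ 436.4 -357.    12. ]
scene jar 0.86 [250.1 266.8] [ 545.7 -227.4    0. ]
scene sheet 0.57 [210.2 274.3] [ 485.5 -294.8    0. ]
```

Run:
```python
from h import *
save('top','t3.png',(270,60,130,125),5)
save('scene','s2.png',(270,110,220,190),3)
```

```text
(no output)
```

View pics/t1.png

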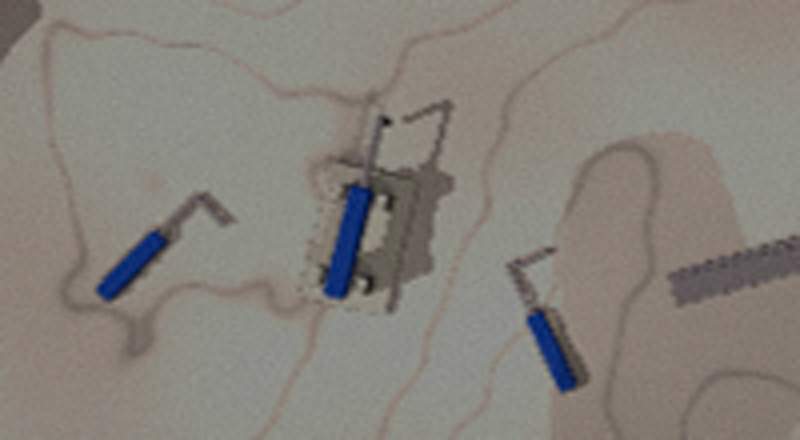

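View pics/t2.png

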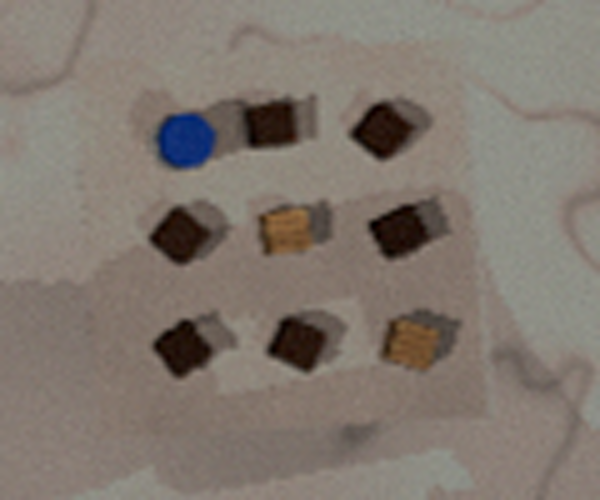

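View pics/t3.png

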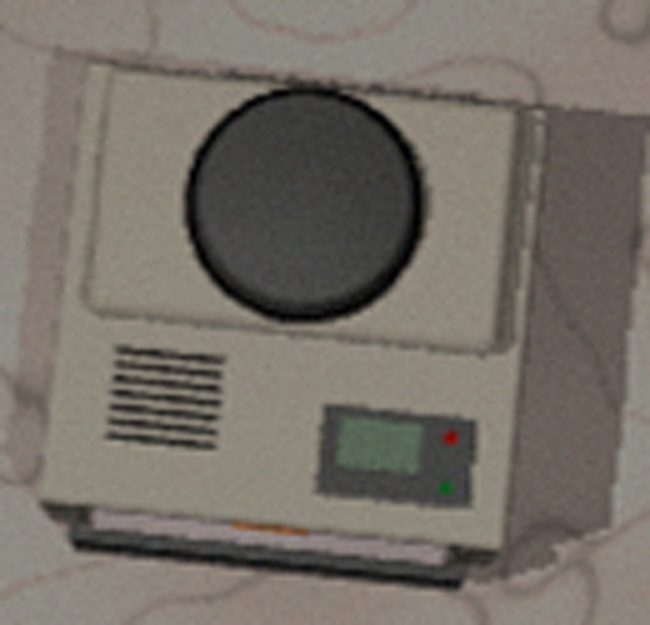

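View pics/s2.png

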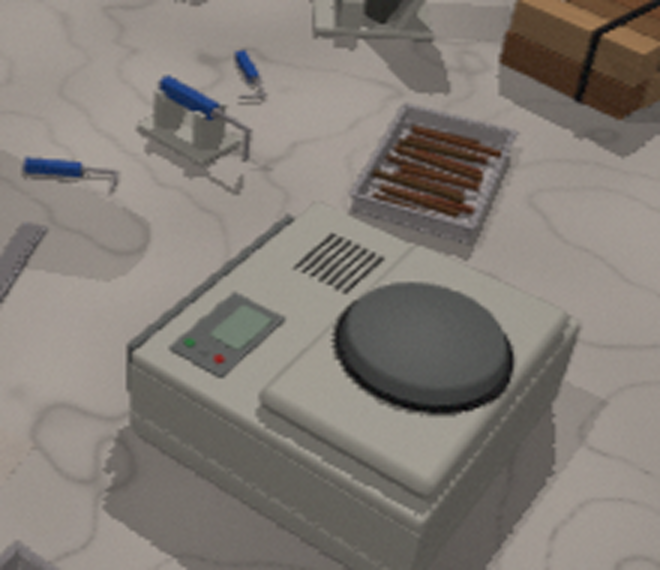

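Run:
```python
from h import *
def t3(u,v,z): return px2w('top',270+u/5,60+v/5,z)
def t1(u,v,z): return px2w('top',140+u/4,180+v/4,z)
def t2(u,v,z): return px2w('top',370+u/5,180+v/5,z)
def line(n,a,b):
    d=b-a; print(n,np.round(a,1),np.round(b,1),'mid',np.round((a+b)/2,1),'len',round(np.linalg.norm(d),1),'dirdeg',round(np.degrees(np.arctan2(d[1],d[0])),2))
line('housing front',t3(40,505,92),t3(500,550,92))
line('panel top front',t3(73,545,77),t3(462,585,77))
line('housing left side',t3(40,505,92),t3(85,310,92))
line('hood rear',t3(90,65,133),t3(545,107,133))
line('handle',t1(337,295,58),t1(361,187,58))
line('rod',t1(366,187,49),t1(381,120,49))
line('rest L',t1(300,298,6),t1(330,158,6))
line('rest R',t1(390,310,6),t1(415,172,6))
for n,u,v in [('a',270,124),('b',383,131),('c',180,236),('d',400,232),('e',184,348),('f',300,343),('p1',286,231),('p2',410,345),('jar',186,140)]:
    print(n,np.round(t2(u,v,22 if n!='jar' else 42),1))
line('sheet bottom',t2(90,420,0),t2(487,413,0)); line('sheet r',t2(487,413,0),t2(465,45,0))
```

```text
housing front [670.5 139.5  92. ] [ 645.1 -113.7   92. ] mid [657.8  12.9  92. ] len 254.5 dirdeg -95.74
panel top front [650.2 122.2  77. ] [627.4 -94.   77. ] mid [638.8  14.1  77. ] len 217.4 dirdeg -96.02
housing left side [670.5 139.5  92. ] [779.3 115.   92. ] mid [724.9 127.3  92. ] len 111.6 dirdeg -12.72
hood rear [904.8 110.2 133. ] [ 881.4 -136.3  133. ] mid [893.1 -13.  133. ] len 247.5 dirdeg -95.43
handle [415.7 290.7  58. ] [490.6 274.7  58. ] mid [453.1 282.7  58. ] len 76.6 dirdeg -11.99
rod [490.7 272.7  49. ] [537.8 262.6  49. ] mid [514.3 267.7  49. ] len 48.1 dirdeg -12.09
rest L [411.7 326.5   6. ] [512.4 306.    6. ] mid [462.1 316.3   6. ] len 102.8 dirdeg -11.48
rest R [402.9 261.7   6. ] [502.1 244.5   6. ] mid [452.5 253.1   6. ] len 100.7 dirdeg -9.82
a [ 552.8 -275.4   22. ]
b [ 548.6 -340.4   22. ]
c [ 488.6 -222.6   22. ]
d [ 490.5 -349.    22. ]
e [ 424.7 -223.9   22. ]
f [ 427.3 -290.4   22. ]
p1 [ 491.3 -283.5   22. ]
p2 [ 426.  -353.3   22. ]
jar [ 542.6 -223.4   42. ]
sheet bottom [ 382.7 -172.7    0. ] [ 386.  -402.9    0. ] mid [ 384.4 -287.8    0. ] len 230.2 dirdeg -89.17
sheet r [ 386.  -402.9    0. ] [ 600.1 -395.1    0. ] mid [ 493. -399.    0.] len 214.2 dirdeg 2.09
```

```bash
cat >> h.py <<'E'
O=np.array([657.8,12.9,0]); YAW=np.radians(-5.8)
def D(x,y,z,O=O,yaw=YAW): return O+np.array([np.cos(yaw)*x-np.sin(yaw)*y,np.sin(yaw)*x+np.cos(yaw)*y,z])
def toD(p,O=O,yaw=YAW): d=np.asarray(p)-O; return np.array([np.cos(yaw)*d[0]+np.sin(yaw)*d[1],-np.sin(yaw)*d[0]+np.cos(yaw)*d[1],d[2]])
def Rt(th):
    th=np.radians(th); x=np.array([0,0,-1.]); y=np.array([np.cos(th),np.sin(th),0]); return np.stack([x,y,np.cross(x,y)],1)
def plan(wps,mx=60,start=None):
    """wps: list of (pos mm, theta deg or None, jaw, nrows min)"""
    s=get_state(); p=s['tool_pos'].copy(); Rm=R.from_euler('xyz',s['orientation']).as_matrix()
    tot=0
    for pos,th,jaw,nmin in wps:
        Rg=Rt(th); pos=np.asarray(pos,float)
        rv=R.from_matrix(Rm.T@Rg).as_rotvec()
        n=max(nmin,int(np.ceil(np.abs(pos-p).max()/mx)),int(np.ceil(np.linalg.norm(pos-p)/62)),int(np.ceil(np.linalg.norm(rv)/0.18)))
        dp=(pos-p)/n
        for i in range(n):
            dl=Rm.T@dp/1000
            print([round(float(a),4) for a in dl]+[round(float(a),3) for a in rv/n]+[jaw],end=',\n')
            Rm=Rm@R.from_rotvec(rv/n).as_matrix(); p=p+dp; tot+=1
        print('--'); 
    print('rows',tot)
E
python3 - <<'E'
from h import *
plan([(D(-75,0,180),-95.8,0,1)])
E
```

```text
[0.0059, -0.035, -0.0501, 0.043, -0.0, -0.0, 0],
[0.0059, -0.0371, -0.0486, 0.043, -0.0, -0.0, 0],
[0.0059, -0.0391, -0.047, 0.043, -0.0, -0.0, 0],
[0.0059, -0.0411, -0.0453, 0.043, -0.0, -0.0, 0],
[0.0059, -0.043, -0.0435, 0.043, -0.0, -0.0, 0],
[0.0059, -0.0448, -0.0416, 0.043, -0.0, -0.0, 0],
[0.0059, -0.0465, -0.0397, 0.043, -0.0, -0.0, 0],
[0.0059, -0.0481, -0.0376, 0.043, -0.0, -0.0, 0],
[0.0059, -0.0497, -0.0356, 0.043, -0.0, -0.0, 0],
[0.0059, -0.0512, -0.0334, 0.043, -0.0, -0.0, 0],
[0.0059, -0.0526, -0.0312, 0.043, -0.0, -0.0, 0],
--
rows 11
```

Request:
{"api": "arm_command", "payload": {
  "commands": [0.006, -0.035, -0.05, 0.043, 0, 0, 0, 0.006, -0.037, -0.0485, 0.043, 0, 0, 0, 0.006, -0.039, -0.047, 0.043, 0, 0, 0, 0.006, -0.041, -0.045, 0.043, 0, 0, 0, 0.006, -0.043, -0.0435, 0.043, 0, 0, 0, 0.006, -0.045, -0.0415, 0.043, 0, 0, 0, 0.006, -0.0465, -0.0395, 0.043, 0, 0, 0, 0.006, -0.048, -0.0375, 0.043, 0, 0, 0]
}}

```text
time_s: 2.3
tool_pos: [489.0, -129.9, 197.1]
orientation: [2.392, 1.562, -0.746]
wrist_force: [0.5, 0.2, 0.9]
gripper_width: -0.3
```

Run:
```python
from h import *
pose()
plan([(D(-75,0,180),-95.8,0,1)])
```

```text
t 2.3 tcp [ 489.  -129.9  197.1] axes x [ 0.007 -0.006 -1.   ] y [ 0.003 -1.     0.006] F [0.5 0.2 0.9] w -0.3 j [-0.28  0.25  1.8  -0.    1.09  1.29]
[0.0056, -0.0501, -0.0315, 0.035, -0.002, -0.002, 0],
[0.0056, -0.0511, -0.0297, 0.035, -0.002, -0.002, 0],
[0.0057, -0.0521, -0.028, 0.035, -0.002, -0.002, 0],
--
rows 3
```

Request:
{"api": "arm_command", "payload": {
  "commands": [0.0055, -0.05, -0.0315, 0.035, -0.002, -0.002, 0, 0.0055, -0.051, -0.03, 0.035, -0.002, -0.002, 0, 0.0055, -0.052, -0.028, 0.035, -0.002, -0.002, 0, 0, 0, 0, 0, 0, 0, 0, 0, 0, 0, 0, 0, 0, 0, 0, 0, 0, 0, 0, 0, 0, 0, 0, 0, 0, 0, 0, 0, 0, 0, 0, 0, 0, 0, 0]
}}

```text
time_s: 3.3
tool_pos: [586.8, 25.9, 180.3]
orientation: [2.85, 1.568, -0.395]
wrist_force: [-0.2, 0.1, 0.1]
gripper_width: 0.1
```

Run:
```python
from h import *
pose()
save('wrist','w1.png'); 
for nm,z in (('dryer',0),('tray_press',51)): tips('wrist',nm,z)
plan([(D(-75,0,110),-95.8,0,1),(D(-60,0,55),-95.8,0,1)])
```

```text
t 3.3 tcp [586.8  25.9 180.3] axes x [ 0.002 -0.001 -1.   ] y [-0.103 -0.995  0.001] F [-0.2  0.1  0.1] w 0.1 j [ 0.03  0.38  1.64 -0.    1.12  1.7 ]
wrist dryer 0.76 [326.7 106. ] [662.7  11.    0. ]
wrist tray_press 0.73 [329.1 129.9] [643.1  12.2  51. ]
[0.0351, 0.0031, 0.0017, -0.0, -0.001, -0.0, 0],
[0.0351, 0.0031, 0.0017, -0.0, -0.001, -0.0, 0],
--
[0.055, -0.0, -0.015, 0.0, -0.0, -0.0, 0],
--
rows 3
```

View pics/w1.png

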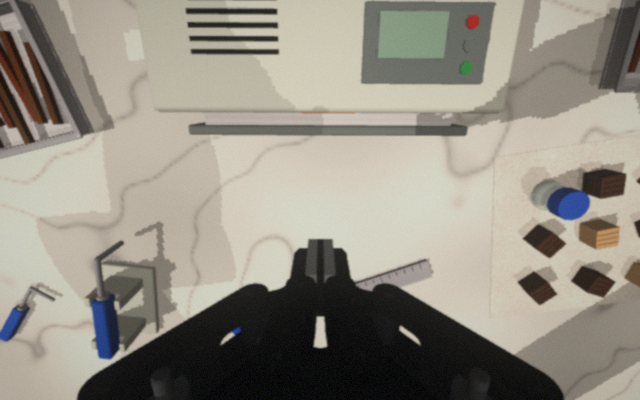

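Run:
```python
from h import *
for u,v,z in [(191,126,77),(467,126,77),(191,133,26),(467,133,26),(155,109,92),(512,112,92)]:
    p=px2w('wrist',u,v,z); print(np.round(p,1),np.round(toD(p),1))
# corner refinement
save('wrist','w2.png',(140,90,400,60),2)
tips('wrist','hook',40);tips('wrist','hook_tip',11);tips('wrist','rest',0)
```

```text
[659.9 121.9  77. ] [ -8.9 108.7  77. ]
[637.3 -96.9  77. ] [  -9.3 -111.3   77. ]
[651.7 146.3  26. ] [-19.5 132.1  26. ]
[ 623.9 -122.4   26. ] [ -20.  -138.1   26. ]
[675.  138.4  92. ] [  4.4 126.6  92. ]
[ 646.  -121.8   92. ] [   1.8 -135.2   92. ]
wrist hook 0.9 [ 21.7 322.4] [459.7 390.2  40. ]
wrist hook 0.68 [535.2 288.3] [ 445.8 -201.4   40. ]
wrist hook 0.58 [112.7 323.1] [447.8 284.8  40. ]
wrist hook_tip 0.97 [121.5 242.5] [536.2 264.8  11. ]
wrist hook_tip 0.7 [ 55.4 304.8] [459.4 376.   11. ]
wrist rest 0.93 [134.1 291. ] [462.  280.1   0. ]
wrist rest 0.49 [535.3 288. ] [ 413.5 -233.8    0. ]
```

View pics/w2.png

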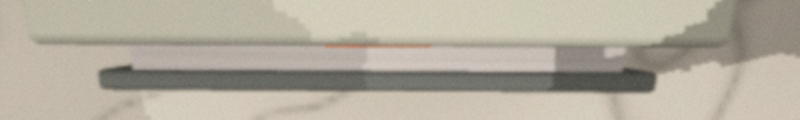

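Request:
{"api": "arm_command", "payload": {
  "commands": [0.035, 0.003, 0.0015, 0, -0.001, 0, 0, 0.035, 0.003, 0.0015, 0, -0.001, 0, 0, 0.028, 0, -0.008, 0, 0, 0, 0, 0.028, 0, -0.007, 0, 0, 0, 0, 0, 0, 0, 0, 0, 0, 0, 0, 0, 0, 0, 0, 0, 0, 0, 0, 0, 0, 0, 0, 0, 0, 0, 0, 0, 0, 0, 0]
}}

```text
time_s: 4.65
tool_pos: [601.7, 20.0, 55.0]
orientation: [-3.101, 1.562, -0.06]
wrist_force: [-0.2, 0.1, -0.1]
gripper_width: 0.1
```

Request:
{"api": "arm_command", "payload": {
  "commands": [0, 0, -0.008, 0, 0, 0, 0, 0, 0, -0.007, 0, 0, 0, 0, 0, 0, -0.003, 0, 0, 0, 0, 0, 0, 0, 0, 0, 0, 0, 0, 0, 0, 0, 0, 0, 0, 0, 0, 0, 0, 0, 0, 0, 0, 0, 0, 0, 0, 0, 0, 0, 0, 0, 0, 0, 0, 0]
}}

```text
time_s: 5.65
tool_pos: [621.2, 18.1, 56.2]
orientation: [-3.085, 1.561, -0.043]
wrist_force: [0.2, 0.4, -0.1]
gripper_width: 0.0
```

Run:
```python
from h import *
s,_=pose(); print(toD(s['tool_pos']))
save('wrist','w3.png')
save('scene','s3.png',(270,130,220,150),3)
```

```text
t 5.65 tcp [621.2  18.1  56.2] axes x [ 0.01 -0.   -1.  ] y [-0.1   -0.995 -0.001] F [ 0.2  0.4 -0.1] w 0.0 j [ 0.01  0.55  1.7  -0.    0.88  1.68]
[-36.96830539   1.46590226  56.17807772]
```

View pics/w3.png

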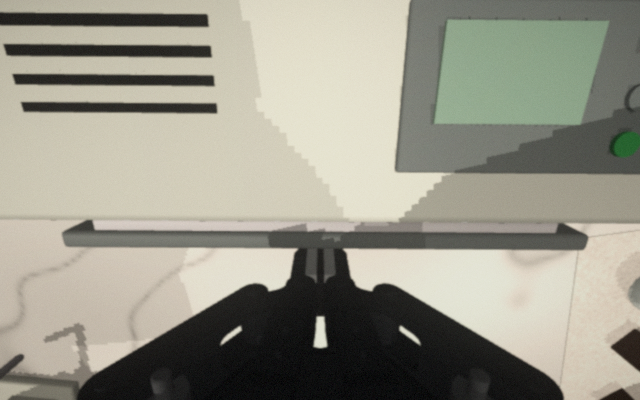

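Request:
{"api": "arm_command", "payload": {
  "commands": [0, 0, -0.003, 0, 0, 0, 0, 0, 0, -0.003, 0, 0, 0, 0, 0, 0, -0.002, 0, 0, 0, 0, 0, 0, -0.001, 0, 0, 0, 0, 0, 0, 0, 0, 0, 0, 0, 0, 0, 0, 0, 0, 0, 0, 0, 0, 0, 0, 0, 0, 0, 0, 0, 0, 0, 0, 0, 0]
}}

```text
time_s: 6.75
tool_pos: [630.9, 17.1, 56.3]
orientation: [-3.085, 1.561, -0.044]
wrist_force: [0.0, -0.3, 0.1]
gripper_width: 0.2
```

Request:
{"api": "arm_command", "payload": {
  "commands": [0, 0, -0.002, 0, 0, 0, 0, 0, 0, -0.002, 0, 0, 0, 0, 0, 0, 0, 0, 0, 0, 0, 0, 0, 0, 0, 0, 0, 0, 0, 0, 0, 0, 0, 0, 0, 0, 0, 0, 0, 0, 0, 0, 0, 0, 0, 0, 0, 0, 0, 0, 0, 0, 0, 0, 0, 0]
}}

```text
time_s: 7.75
tool_pos: [632.0, 17.0, 56.3]
orientation: [-3.056, 1.568, -0.015]
wrist_force: [-2.7, 0.2, 1.4]
gripper_width: 0.0
```

Request:
{"api": "arm_command", "payload": {
  "commands": [0, 0, -0.004, 0, 0, 0, 0, 0, 0, -0.004, 0, 0, 0, 0, 0, 0, -0.003, 0, 0, 0, 0, 0, 0, 0, 0, 0, 0, 0, 0, 0, 0, 0, 0, 0, 0, 0, 0, 0, 0, 0, 0, 0, 0, 0, 0, 0, 0, 0, 0, 0, 0, 0, 0, 0, 0, 0]
}}

```text
time_s: 8.75
tool_pos: [637.1, 16.4, 56.3]
orientation: [0.03, 1.559, 3.071]
wrist_force: [-4.0, 0.8, 3.1]
gripper_width: -0.1
```

Request:
{"api": "arm_command", "payload": {
  "commands": [0, 0, -0.004, 0, 0, 0, 0, 0, 0, -0.003, 0, 0, 0, 0, 0, 0, 0, 0, 0, 0, 0, 0, 0, 0, 0, 0, 0, 0, 0, 0, 0, 0, 0, 0, 0, 0, 0, 0, 0, 0, 0, 0, 0, 0, 0, 0, 0, 0, 0, 0, 0, 0, 0, 0, 0, 0]
}}

```text
time_s: 9.75
tool_pos: [639.3, 16.1, 56.2]
orientation: [0.036, 1.547, 3.077]
wrist_force: [-5.9, 1.0, 4.1]
gripper_width: 0.0
```

Request:
{"api": "arm_command", "payload": {
  "commands": [0, 0, -0.004, 0, 0, 0, 0, 0, 0, -0.003, 0, 0, 0, 0, 0, 0, 0, 0, 0, 0, 0, 0, 0, 0.01, 0, 0, 0, 0, 0, 0, 0.03, 0, 0, 0, 0, 0, 0, 0.03, 0, 0, 0, 0, 0, 0, 0.02, 0, 0, 0, 0, 0, 0, 0, 0, 0, 0, 0]
}}

```text
time_s: 10.75
tool_pos: [552.2, 25.1, 59.2]
orientation: [0.017, 1.545, 3.058]
wrist_force: [0.2, -0.2, 0.3]
gripper_width: -0.1
```

Run:
```python
from h import *
s,_=pose(); print(toD(s['tool_pos']))
save('wrist','w4.png')
tips('wrist','tray_hole',75);tips('top','tray_hole',75);tips('scene','tray_hole',75)
tips('wrist','tray_press',51)
```

```text
t 10.75 tcp [552.2  25.1  59.2] axes x [-0.025  0.002 -1.   ] y [-0.101 -0.995  0.   ] F [ 0.2 -0.2  0.3] w -0.1 j [0.02 0.48 1.84 0.   0.85 1.69]
[-106.32459739    1.48301573   59.24930437]
wrist tray_hole 0.91 [326.2 111.5] [631.1  14.7  75. ]
top tray_hole 0.86 [326. 161.] [672.7   7.   75. ]
scene tray_hole 0.45 [346.4 204.2] [658.5  15.8  75. ]
wrist tray_press 0.95 [323.8 170.2] [602.2  18.1  51. ]
```

View pics/w4.png

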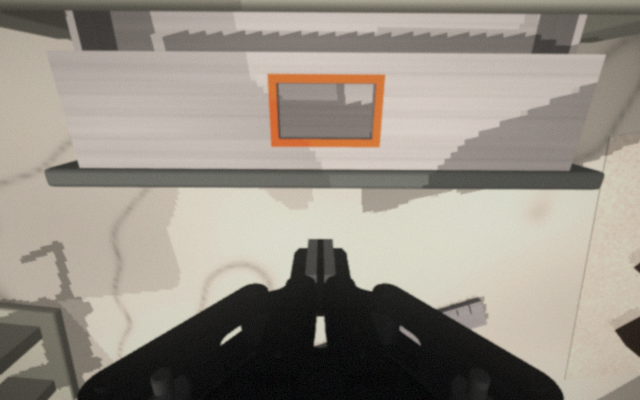

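Run:
```python
from h import *
plan([([500,100,150],-98,0.6,1),([440,287,190],-101.5,0.6,1)])
```

```text
[-0.0298, -0.0231, 0.0211, 0.013, 0.009, -0.0, 0.6],
[-0.03, -0.0228, 0.0212, 0.013, 0.009, -0.0, 0.6],
[-0.0301, -0.0225, 0.0212, 0.013, 0.009, -0.0, 0.6],
--
[-0.01, -0.0442, 0.0214, 0.015, 0.0, -0.0, 0.6],
[-0.01, -0.0439, 0.022, 0.015, 0.0, -0.0, 0.6],
[-0.01, -0.0435, 0.0227, 0.015, 0.0, -0.0, 0.6],
[-0.01, -0.0432, 0.0234, 0.015, 0.0, -0.0, 0.6],
--
rows 7
```

Request:
{"api": "arm_command", "payload": {
  "commands": [-0.03, -0.023, 0.021, 0.013, 0.009, 0, 0.6, -0.03, -0.023, 0.021, 0.013, 0.009, 0, 0.6, -0.03, -0.0225, 0.021, 0.013, 0.009, 0, 0.6, -0.01, -0.044, 0.0215, 0.015, 0, 0, 0.6, -0.01, -0.044, 0.022, 0.015, 0, 0, 0.6, -0.01, -0.0435, 0.0225, 0.015, 0, 0, 0.6, -0.01, -0.043, 0.0235, 0.015, 0, 0, 0.6, 0, 0, 0, 0, 0, 0, 0.6]
}}

```text
time_s: 12.0
tool_pos: [446.0, 296.4, 194.1]
orientation: [-2.629, 1.558, 0.305]
wrist_force: [0.1, -0.9, 0.1]
gripper_width: 51.5
```

Run:
```python
from h import *
s,_=pose()
save('wrist','w5.png')
for n,z in (('hook',40),('hook_tip',11),('rest',0)): tips('wrist',n,z)
```

```text
t 12.0 tcp [446.  296.4 194.1] axes x [ 0.012  0.004 -1.   ] y [-0.206 -0.979 -0.006] F [ 0.1 -0.9  0.1] w 51.5 j [ 0.57  0.29  1.74 -0.    1.1   2.35]
wrist hook 0.98 [465.8 207.7] [389.9 147.9  40. ]
wrist hook 0.93 [206.7 211.5] [443.1 418.   40. ]
wrist hook 0.78 [328.6 178. ] [452.  283.5  40. ]
wrist hook_tip 0.76 [450.6 151.1] [446.2 146.5  11. ]
wrist hook_tip 0.62 [250.1 181.1] [459.7 371.1  11. ]
wrist rest 0.79 [329.7 167.2] [454.  279.3   0. ]
```

View pics/w5.png

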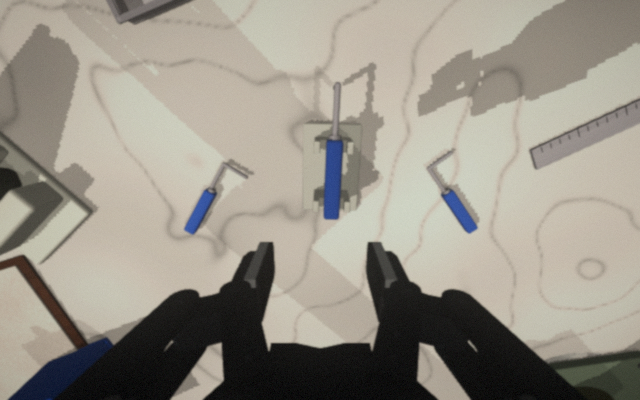

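Run:
```python
from h import *
save('wrist','w6.png',(280,60,110,170),4)
for u,v,z in [(332,216,58),(334,139,58),(337,86,52),(303,211,5),(353,212,5),(361,124,5),(307,124,5)]:
    print(np.round(px2w('wrist',u,v,z),1))
```

```text
[417.4 286.1  58. ]
[491.7 269.1  58. ]
[535.9 257.2  52. ]
[409.7 321.    5. ]
[395.8 262.8   5. ]
[494.6 236.2   5. ]
[507.1 293.5   5. ]
```

View pics/w6.png

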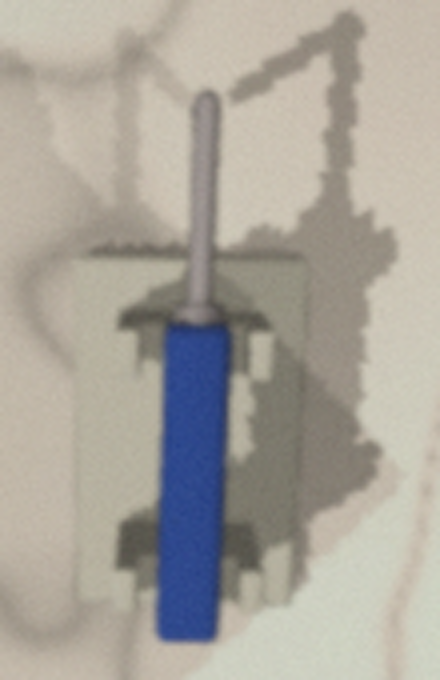

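Run:
```python
from h import *
plan([([458,280,105],-102,0.6,4)])
```

```text
[0.022, 0.0024, -0.0033, -0.001, -0.002, 0.001, 0.6],
[0.022, 0.0023, -0.0034, -0.001, -0.002, 0.001, 0.6],
[0.022, 0.0023, -0.0034, -0.001, -0.002, 0.001, 0.6],
[0.022, 0.0023, -0.0035, -0.001, -0.002, 0.001, 0.6],
--
rows 4
```

Request:
{"api": "arm_command", "payload": {
  "commands": [0.022, 0.0025, -0.0035, -0.001, -0.002, 0.001, 0.6, 0.022, 0.0025, -0.0035, -0.001, -0.002, 0.001, 0.6, 0.022, 0.0025, -0.0035, -0.001, -0.002, 0.001, 0.6, 0.022, 0.0025, -0.0035, -0.001, -0.002, 0.001, 0.6, 0, 0, 0, 0, 0, 0, 0.6, 0, 0, 0, 0, 0, 0, 0.6, 0, 0, 0, 0, 0, 0, 0.6, 0, 0, 0, 0, 0, 0, 0.6]
}}

```text
time_s: 13.25
tool_pos: [462.5, 272.5, 104.3]
orientation: [-3.135, 1.568, -0.214]
wrist_force: [-0.1, 0.1, 0.0]
gripper_width: 51.2
```

Run:
```python
from h import *
s,_=pose()
save('wrist','w7.png')
s,_=pose()
print(w2px('wrist',s['tool_pos']))
for n,z in (('hook',40),('hook_tip',11),('rest',0)): tips('wrist',n,z)
```

```text
t 13.25 tcp [462.5 272.5 104.3] axes x [ 0.003 -0.001 -1.   ] y [-0.219 -0.976 -0.   ] F [-0.1  0.1  0. ] w 51.2 j [ 0.51  0.39  1.85 -0.    0.9   2.31]
t 13.3 tcp [462.5 272.5 104.3] axes x [ 0.003 -0.001 -1.   ] y [-0.219 -0.976 -0.   ] F [ 0.5  0.6 -0.3] w 50.9 j [ 0.51  0.39  1.85 -0.    0.9   2.31]
[319.81140182 265.21219214]
wrist hook 0.84 [154.  268.6] [449.  408.7  40. ]
wrist hook 0.75 [308.6 235.4] [450.3 283.9  40. ]
wrist hook 0.67 [485.4 260. ] [399.7 155.1  40. ]
wrist hook_tip 0.83 [202.1 227.1] [464.2 375.2  11. ]
wrist hook_tip 0.66 [311.7 112.9] [534.9 262.4  11. ]
wrist hook_tip 0.55 [468.2 194. ] [444.3 151.4  11. ]
wrist rest 0.82 [310.8 208.3] [456.4 281.8   0. ]
```

View pics/w7.png

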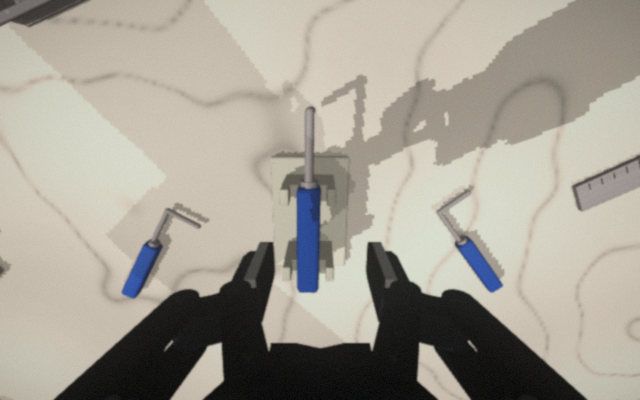

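Run:
```python
from h import *
def line(n,a,b):
    d=b-a; print(n,np.round(a,1),np.round(b,1),'mid',np.round((a+b)/2,1),'len',round(np.linalg.norm(d),1),'dirdeg',round(np.degrees(np.arctan2(d[1],d[0])),2))
P=lambda u,v,z: px2w('wrist',u,v,z)
line('handle',P(308,291,58),P(308.5,184,58))
line('rod',P(309,184,49),P(310,109,51))
line('restL',P(273,279,5),P(273,157,5)); line('restR',P(347,279,5),P(349,157,5))
c=np.array([452.5,282.5]);
```

```text
handle [415.1 291.9  58. ] [494.  272.7  58. ] mid [454.6 282.3  58. ] len 81.2 dirdeg -13.67
rod [491.5 273.3  49. ] [538.4 261.4  51. ] mid [515.  267.3  50. ] len 48.4 dirdeg -14.19
restL [397.2 332.    5. ] [508.2 300.9   5. ] mid [452.7 316.4   5. ] len 115.2 dirdeg -15.66
restR [381.9 264.4   5. ] [494.6 240.9   5. ] mid [438.3 252.6   5. ] len 115.1 dirdeg -11.78
```

Run:
```python
from h import *
plan([([460.4,281,80],-102.6,0.6,2),([460.4,281,45],-102.6,0.6,2)])
```

```text
[0.0119, -0.004, 0.0019, -0.0, -0.001, -0.0, 0.6],
[0.0119, -0.004, 0.0018, -0.0, -0.001, -0.0, 0.6],
--
[0.0175, 0.0, 0.0, -0.0, 0.0, -0.0, 0.6],
[0.0175, 0.0, 0.0, -0.0, 0.0, -0.0, 0.6],
--
rows 4
```

Request:
{"api": "arm_command", "payload": {
  "commands": [0.012, -0.004, 0.002, 0, -0.001, 0, 0.6, 0.012, -0.004, 0.002, 0, -0.001, 0, 0.6, 0.017, 0, 0, 0, 0, 0, 0.6, 0.012, 0, 0, 0, 0, 0, 0.6, 0.004, 0, 0, 0, 0, 0, 0.6, 0, 0, 0, 0, 0, 0, 0.6, 0, 0, 0, 0, 0, 0, 0.6, 0, 0, 0, 0, 0, 0, 0.6]
}}

```text
time_s: 14.45
tool_pos: [459.5, 282.6, 42.7]
orientation: [0.905, 1.57, -2.456]
wrist_force: [0.0, 0.1, 0.2]
gripper_width: 51.2
```

Run:
```python
from h import *
save('wrist','w8.png')
s,_=pose()
```

```text
t 14.5 tcp [459.6 282.6  42.7] axes x [-0.001 -0.001 -1.   ] y [-0.218 -0.976  0.001] F [ 0.3 -0.4  0.1] w 51.5 j [ 0.53  0.47  1.91 -0.    0.76  2.32]
```

View pics/w8.png

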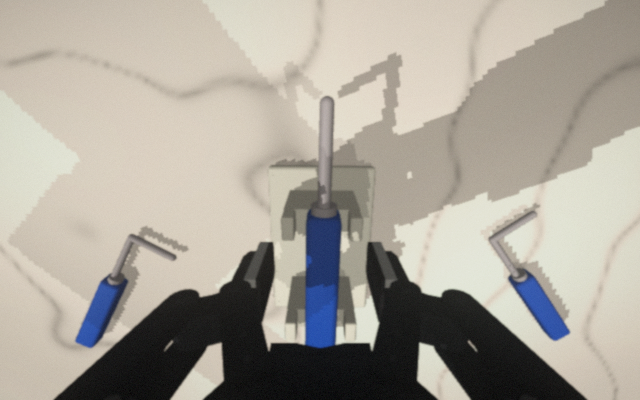

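Request:
{"api": "arm_command", "payload": {
  "commands": [0, 0, 0, 0, 0, 0, 0.15, 0, 0, 0, 0, 0, 0, 0.1, 0, 0, 0, 0, 0, 0, 0.1, 0, 0, 0, 0, 0, 0, 0.1, 0, 0, 0, 0, 0, 0, 0.1, 0, 0, 0, 0, 0, 0, 0.1, 0, 0, 0, 0, 0, 0, 0.1, 0, 0, 0, 0, 0, 0, 0.1],
  "force": 50
}}

```text
time_s: 15.5
tool_pos: [459.9, 282.7, 43.4]
orientation: [-2.831, 1.57, 0.09]
wrist_force: [0.3, 0.5, 0.6]
gripper_width: 15.2
```

Run:
```python
from h import *
save('wrist','w9.png')
s,_=pose()
tips('wrist','hook_tip',11)
plan([(s['tool_pos']+np.array([0,0,95]),-102.6,0.1,4)])
```

```text
t 15.55 tcp [459.9 282.7  43.4] axes x [ 0. -0. -1.] y [-0.218 -0.976 -0.   ] F [-0.1  0.5  1.4] w 15.2 j [ 0.53  0.47  1.91 -0.    0.76  2.32]
wrist hook_tip 0.86 [534.3 214.5] [446.1 151.1  11. ]
wrist hook_tip 0.82 [180.2 258.9] [464.4 374.3  11. ]
[-0.0237, -0.0, 0.0, -0.0, -0.0, 0.0, 0.1],
[-0.0237, -0.0, 0.0, -0.0, -0.0, 0.0, 0.1],
[-0.0237, -0.0, 0.0, -0.0, -0.0, 0.0, 0.1],
[-0.0237, 0.0, 0.0, -0.0, -0.0, 0.0, 0.1],
--
rows 4
```

Request:
{"api": "arm_command", "payload": {
  "commands": [-0.024, 0, 0, 0, 0, 0, 0.1, -0.024, 0, 0, 0, 0, 0, 0.1, -0.024, 0, 0, 0, 0, 0, 0.1, -0.024, 0, 0, 0, 0, 0, 0.1, 0, 0, 0, 0, 0, 0, 0.1, 0, 0, 0, 0, 0, 0, 0.1, 0, 0, 0, 0, 0, 0, 0.1, 0, 0, 0, 0, 0, 0, 0.1]
}}

```text
time_s: 16.6
tool_pos: [457.0, 281.1, 137.1]
orientation: [0.772, 1.561, -2.59]
wrist_force: [0.4, 0.4, -1.1]
gripper_width: 14.9
```

Run:
```python
from h import *
save('wrist','w10.png')
s,_=pose()
plan([([549,23,140],-95.8,0.1,5)])
```

```text
t 16.65 tcp [457.  281.1 137.1] axes x [-0.009 -0.005 -1.   ] y [-0.218 -0.976  0.007] F [-0.6  0.3 -1.1] w 15.6 j [ 0.53  0.36  1.8  -0.    0.99  2.32]
[-0.0005, 0.0464, -0.0292, -0.024, 0.002, -0.001, 0.1],
[-0.0005, 0.047, -0.0281, -0.024, 0.002, -0.001, 0.1],
[-0.0005, 0.0477, -0.027, -0.024, 0.002, -0.001, 0.1],
[-0.0005, 0.0483, -0.0258, -0.024, 0.002, -0.001, 0.1],
[-0.0006, 0.0489, -0.0247, -0.024, 0.002, -0.001, 0.1],
--
rows 5
```

View pics/w10.png

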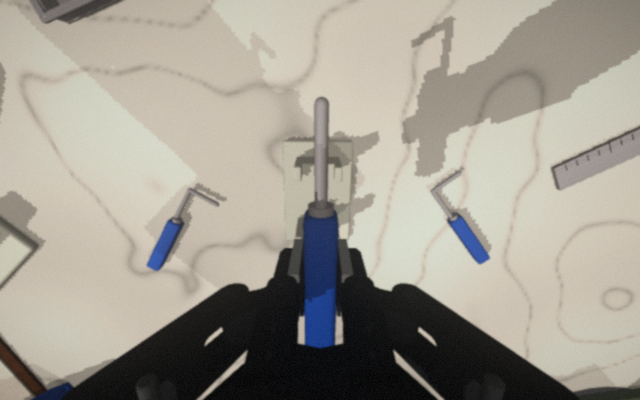

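Request:
{"api": "arm_command", "payload": {
  "commands": [0, 0.046, -0.029, -0.024, 0.002, -0.001, 0.1, 0, 0.047, -0.028, -0.024, 0.002, -0.001, 0.1, 0, 0.0475, -0.027, -0.024, 0.002, -0.001, 0.1, -0.001, 0.048, -0.026, -0.024, 0.002, -0.001, 0.1, -0.001, 0.049, -0.025, -0.024, 0.002, -0.001, 0.1, 0, 0, 0, 0, 0, 0, 0.1, 0, 0, 0, 0, 0, 0, 0.1, 0, 0, 0, 0, 0, 0, 0.1]
}}

```text
time_s: 17.65
tool_pos: [552.6, 18.7, 136.7]
orientation: [1.376, 1.57, -1.858]
wrist_force: [-0.1, 0.5, -0.6]
gripper_width: 14.9
```

Run:
```python
from h import *
save('wrist','w11.png')
s,Rm=pose()
tip=s['tool_pos']+Rm@np.array([32.4,0,-82]); print('tip',tip, w2px('wrist',tip), 'rodtop',w2px('wrist',tip+[0,0,38]))
tips('wrist','tray_hole',75); tips('scene','tray_hole',75);tips('wrist','hook_tip',tip[2]);tips('scene','hook_tip',tip[2])
save('scene','s4.png',(270,110,160,120),5)
```

```text
t 17.7 tcp [552.5  18.9 136.8] axes x [-0.    -0.001 -1.   ] y [-0.092 -0.996  0.001] F [ 0.1  0.3 -0.9] w 15.6 j [ 0.01  0.38  1.77 -0.    0.99  1.68]
tip [634.18649572  11.31626814 104.32501111] [319.80095855  99.55577799] rodtop [319.87678239  99.10683022]
wrist tray_hole 0.95 [311.8 106.8] [630.5  16.8  75. ]
wrist tray_hole 0.26 [624.8 279.8] [ 478.4 -215.4   75. ]
scene tray_hole 0.45 [346.4 204.2] [658.5  15.8  75. ]
wrist hook_tip 0.51 [207.3 295.8] [515.8  99.  104.3]
scene hook_tip 0.7 [306.8 171.6] [520.1  41.2 104.3]
scene hook_tip 0.56 [349.9 143.7] [543.4 230.5 104.3]
```

View pics/w11.png

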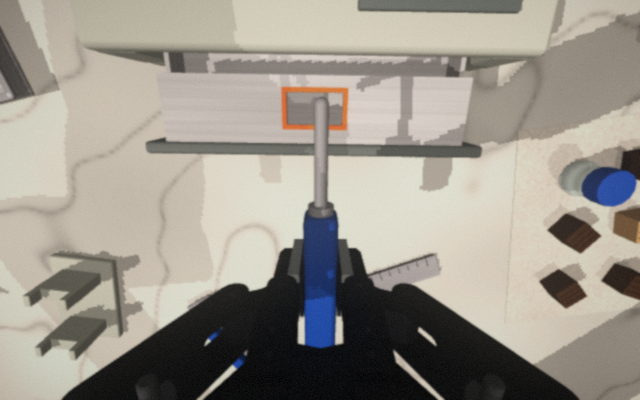

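View pics/s4.png

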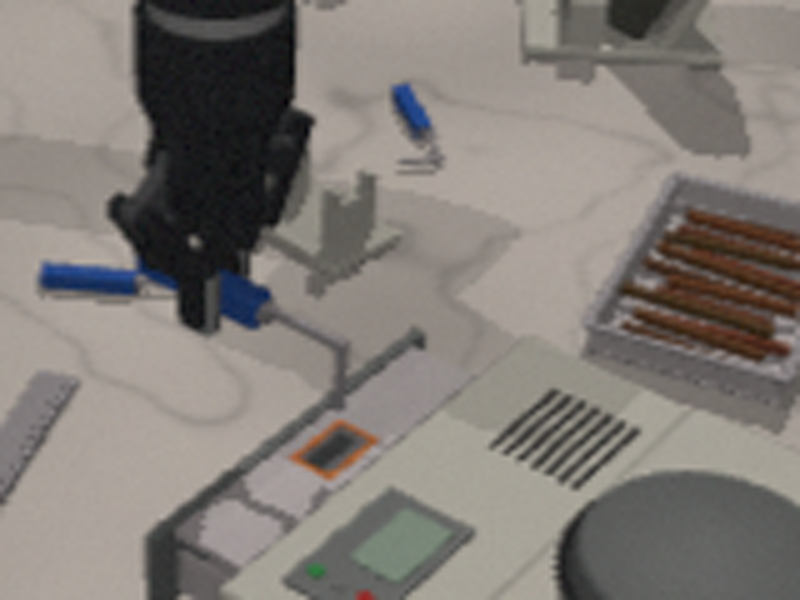

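Run:
```python
from h import *
s,Rm=pose()
tip=s['tool_pos']+Rm@np.array([32.4,0,-82]); print('tip in scene',w2px('scene',tip),'obs 338,190.4')
hole=np.array([630.5,16.8,75]); print('hole in scene',w2px('scene',hole),'obs',270+336/5,110+449/5)
print(tri([('scene',338,190.4),('wrist',320.5,99)]))
save('top','t5.png',(290,140,80,70),8)
tcp=hole+[0,0,50]-Rt(-95.8)@np.array([32.4,0,-82])
plan([([tcp[0],tcp[1],125],-95.8,0.1,2),([tcp[0],tcp[1],89],-95.8,0.1,4)])
```

```text
t 17.95 tcp [553.   18.4 137.1] axes x [ 0.001 -0.001 -1.   ] y [-0.092 -0.996  0.001] F [-0.4  0.3 -0.5] w 15.1 j [ 0.01  0.38  1.77 -0.    0.99  1.68]
tip in scene [337.81889164 192.57625281] obs 338,190.4
hole in scene [337.09977694 199.95823334] obs 337.2 199.8
[634.90397232  10.48358453 111.90066901]
[0.006, -0.0032, 0.0023, 0.004, -0.0, -0.001, 0.1],
[0.006, -0.0032, 0.0024, 0.004, -0.0, -0.001, 0.1],
--
[0.009, 0.0, -0.0, -0.0, -0.0, 0.0, 0.1],
[0.009, 0.0, -0.0, -0.0, -0.0, 0.0, 0.1],
[0.009, 0.0, -0.0, -0.0, -0.0, 0.0, 0.1],
[0.009, 0.0, -0.0, -0.0, -0.0, 0.0, 0.1],
--
rows 6
```

View pics/t5.png

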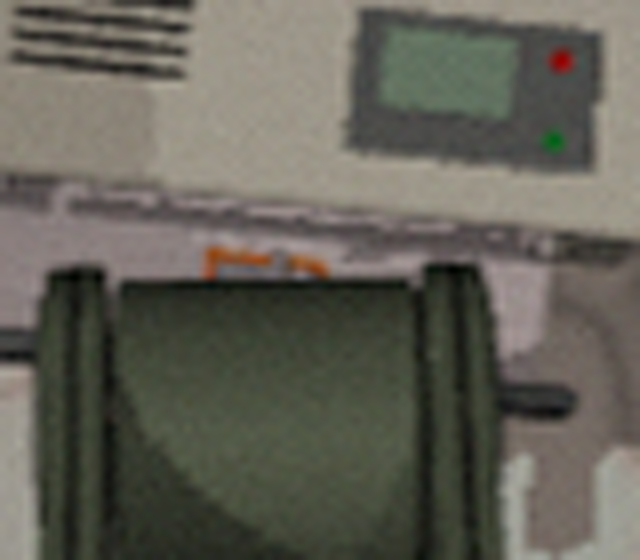

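Request:
{"api": "arm_command", "payload": {
  "commands": [0.006, -0.003, 0.0025, 0.004, 0, -0.001, 0.1, 0.006, -0.003, 0.0025, 0.004, 0, -0.001, 0.1, 0, 0, 0, 0, 0, 0, 0.1, 0.009, 0, 0, 0, 0, 0, 0.1, 0.009, 0, 0, 0, 0, 0, 0.1, 0, 0, 0, 0, 0, 0, 0.1, 0, 0, 0, 0, 0, 0, 0.1, 0, 0, 0, 0, 0, 0, 0.1]
}}

```text
time_s: 19.0
tool_pos: [548.0, 25.4, 104.4]
orientation: [-1.109, 1.57, 1.931]
wrist_force: [-0.4, 0.1, -0.8]
gripper_width: 15.3
```

Run:
```python
from h import *
save('wrist','w12.png')
s,Rm=pose()
tip=s['tool_pos']+Rm@np.array([32.4,0,-82]); print('tip',tip)
save('scene','s5.png',(270,110,160,120),5)
```

```text
t 19.05 tcp [548.1  25.3 104.5] axes x [-0.     0.001 -1.   ] y [-0.101 -0.995 -0.001] F [-0.2 -0.1 -0.4] w 15.0 j [0.02 0.41 1.82 0.   0.91 1.7 ]
tip [629.67135352  17.08983609  72.0901736 ]
```

View pics/w12.png

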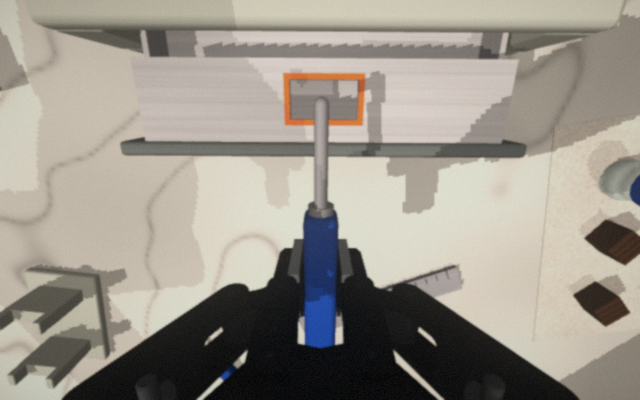

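View pics/s5.png

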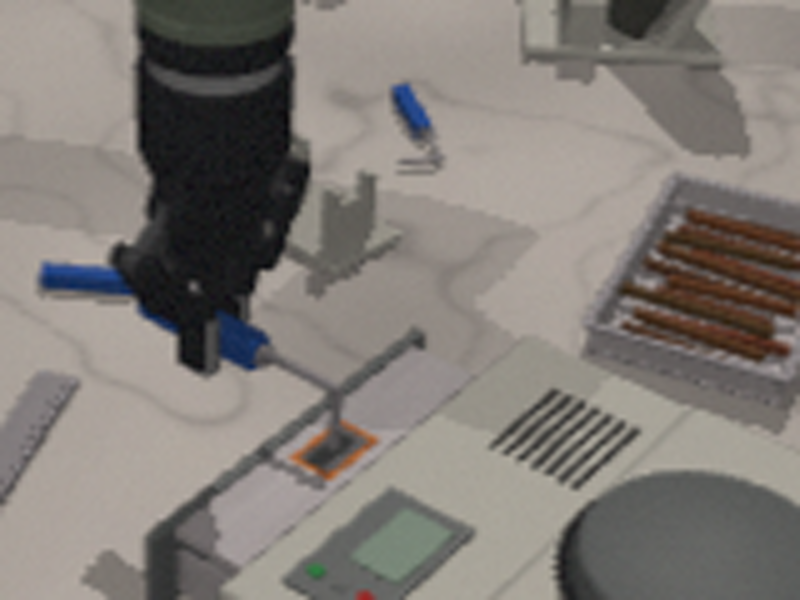

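Request:
{"api": "arm_command", "payload": {
  "commands": [0.009, 0.001, 0, 0, 0, 0, 0.1, 0.007, 0, 0, 0, 0, 0, 0.1, 0, 0, 0, 0, 0, 0, 0.1, 0, 0, 0.01, 0, 0, 0, 0.1, 0, 0, 0.014, 0, 0, 0, 0.1, 0, 0, 0.014, 0, 0, 0, 0.1, 0, 0, 0.014, 0, 0, 0, 0.1, 0, 0, 0.01, 0, 0, 0, 0.1]
}}

```text
time_s: 20.1
tool_pos: [482.8, 31.0, 87.8]
orientation: [-2.693, 1.568, 0.348]
wrist_force: [1.3, -0.7, -0.8]
gripper_width: 15.2
```

Run:
```python
from h import *
save('wrist','w13.png')
s,Rm=pose()
tips('wrist','tray_hole',75)
```

```text
t 20.15 tcp [481.1  31.1  87.6] axes x [ 0.     0.001 -1.   ] y [-0.101 -0.995 -0.001] F [-1.4  0.7 -1.5] w 14.9 j [0.04 0.34 1.99 0.   0.81 1.71]
wrist tray_hole 0.84 [319.6  85.4] [569.9  22.2  75. ]
wrist tray_hole 0.27 [381.2 251.2] [479.8  -3.4  75. ]
```

View pics/w13.png

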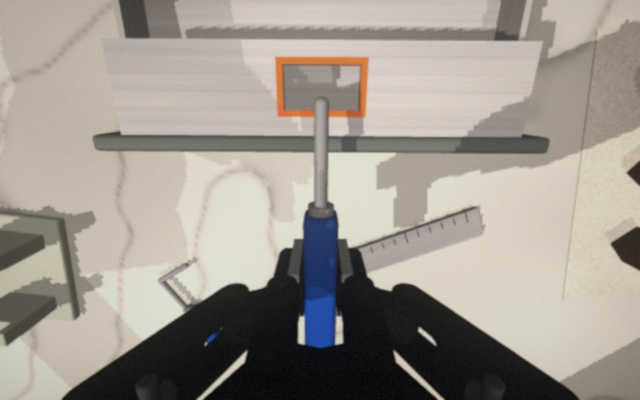

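Request:
{"api": "arm_command", "payload": {
  "commands": [0, 0, 0.012, 0, 0, 0, 0.1, 0, 0, 0.012, 0, 0, 0, 0.1, 0, 0, 0.008, 0, 0, 0, 0.1, 0, 0, 0.003, 0, 0, 0, 0.1, 0, 0, 0.001, 0, 0, 0, 0.1, 0, 0, 0, 0, 0, 0, 0.1, 0, 0, 0, 0, 0, 0, 0.1, 0, 0, 0, 0, 0, 0, 0.1]
}}

```text
time_s: 21.2
tool_pos: [450.9, 34.6, 89.7]
orientation: [-3.011, 1.552, 0.031]
wrist_force: [2.2, -0.3, -1.1]
gripper_width: 15.3
```

Run:
```python
from h import *
save('wrist','w14.png')
s,Rm=pose()
tips('wrist','tray_hole',75)
save('scene','s6.png',(240,110,220,170),3)
```

```text
t 21.25 tcp [450.9  34.6  89.7] axes x [ 0.018  0.001 -1.   ] y [-0.1   -0.995 -0.002] F [ 3.1  0.1 -1.5] w 15.3 j [ 0.05  0.29  2.07 -0.    0.76  1.72]
wrist tray_hole 0.82 [320.5  86. ] [538.8  25.4  75. ]
```

View pics/s6.png

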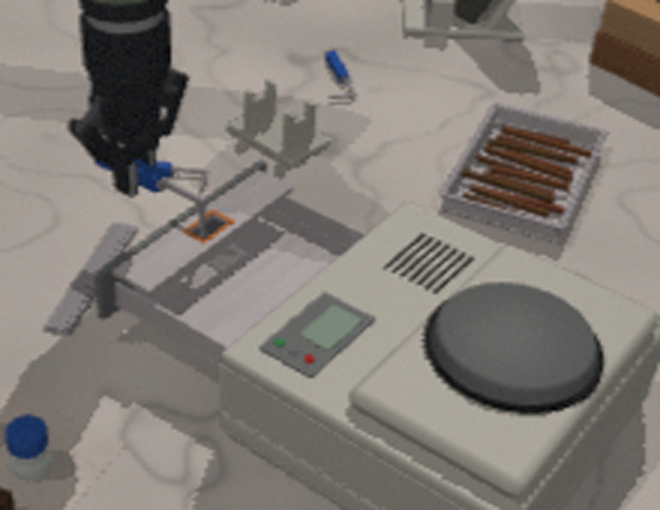

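Request:
{"api": "arm_command", "payload": {
  "commands": [0, 0, -0.005, 0, 0, 0, 0.1, -0.02, 0, 0, 0, 0.012, 0, 0.1, -0.02, 0, 0, 0, 0.006, 0, 0.1, -0.02, 0, 0, 0, 0, 0, 0.1, 0, 0, 0, 0, 0, 0, 0.1, 0, 0, 0, 0, 0, 0, 0.1, 0, 0, 0, 0, 0, 0, 0.1, 0, 0, 0, 0, 0, 0, 0.1]
}}

```text
time_s: 22.35
tool_pos: [447.8, 34.1, 146.4]
orientation: [-3.13, 1.555, -0.09]
wrist_force: [0.7, -0.1, -1.3]
gripper_width: 15.4
```

Run:
```python
from h import *
save('wrist','w15.png')
s,Rm=pose()
tips('wrist','tray_hole',75)
plan([([459.9,282.7,140],-102.6,0.1,5)])
```

```text
t 22.4 tcp [447.8  34.1 146.4] axes x [ 0.016 -0.001 -1.   ] y [-0.101 -0.995 -0.   ] F [-0.3  0.1 -2.5] w 15.0 j [ 0.05  0.21  2.   -0.    0.92  1.73]
wrist tray_hole 0.89 [321.7  89.3] [537.2  23.8  75. ]
[0.0013, -0.0497, 0.0026, 0.024, -0.003, 0.0, 0.1],
[0.0013, -0.0496, 0.0038, 0.024, -0.003, 0.0, 0.1],
[0.0013, -0.0495, 0.005, 0.024, -0.003, 0.0, 0.1],
[0.0013, -0.0494, 0.0062, 0.024, -0.003, 0.0, 0.1],
[0.0013, -0.0492, 0.0073, 0.024, -0.003, 0.0, 0.1],
--
rows 5
```

View pics/w15.png

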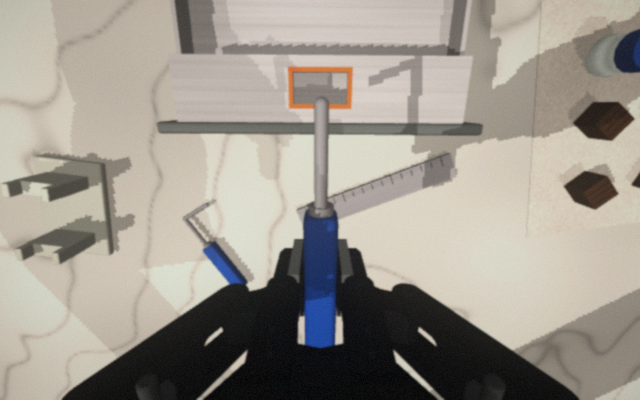

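Request:
{"api": "arm_command", "payload": {
  "commands": [0.001, -0.0495, 0.0025, 0.024, -0.003, 0, 0.1, 0.001, -0.0495, 0.004, 0.024, -0.003, 0, 0.1, 0.001, -0.0495, 0.005, 0.024, -0.003, 0, 0.1, 0.001, -0.0495, 0.006, 0.024, -0.003, 0, 0.1, 0.001, -0.049, 0.007, 0.024, -0.003, 0, 0.1, 0, 0, 0, 0, 0, 0, 0.1, 0, 0, 0, 0, 0, 0, 0.1, 0, 0, 0, 0, 0, 0, 0.1]
}}

```text
time_s: 23.45
tool_pos: [462.3, 287.9, 139.7]
orientation: [2.588, 1.57, -0.782]
wrist_force: [-0.3, 0.6, -1.2]
gripper_width: 15.0
```

Run:
```python
from h import *
save('wrist','w16.png')
s,Rm=pose()
plan([([459.9,282.7,75],-102.6,0.1,4)])
```

```text
t 23.5 tcp [462.3 287.7 139.7] axes x [ 0.001 -0.001 -1.   ] y [-0.226 -0.974  0.001] F [-0.   1.3 -1.2] w 15.1 j [ 0.54  0.36  1.79 -0.    0.99  2.34]
[0.0162, 0.0013, 0.0003, -0.002, -0.0, -0.0, 0.1],
[0.0162, 0.0013, 0.0003, -0.002, -0.0, -0.0, 0.1],
[0.0162, 0.0014, 0.0003, -0.002, -0.0, -0.0, 0.1],
[0.0162, 0.0014, 0.0003, -0.002, -0.0, -0.0, 0.1],
--
rows 4
```

View pics/w16.png

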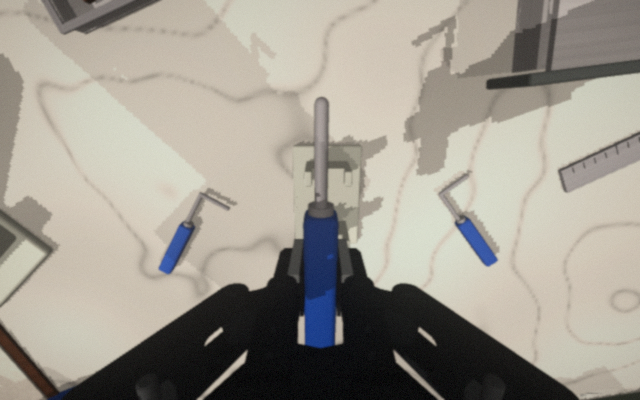

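Request:
{"api": "arm_command", "payload": {
  "commands": [0.016, 0.0015, 0.0005, -0.002, 0, 0, 0.1, 0.016, 0.0015, 0.0005, -0.002, 0, 0, 0.1, 0.016, 0.0015, 0, -0.002, 0, 0, 0.1, 0.012, 0.001, 0, -0.002, 0, 0, 0.1, 0, 0, 0, 0, 0, 0, 0.1, 0, 0, 0, 0, 0, 0, 0.1, 0, 0, 0, 0, 0, 0, 0.1, 0, 0, 0, 0, 0, 0, 0.1]
}}

```text
time_s: 24.5
tool_pos: [462.0, 278.2, 80.9]
orientation: [-2.697, 1.566, 0.217]
wrist_force: [-0.0, -0.5, -0.8]
gripper_width: 14.8
```

Run:
```python
from h import *
save('wrist','w17.png')
s,Rm=pose()
plan([([459.9,282.7,61],-102.6,0.1,2),([459.9,282.7,44.5],-102.6,0.1,4)])
```

```text
t 24.55 tcp [462.1 278.3  80.9] axes x [ 0.005  0.001 -1.   ] y [-0.225 -0.974 -0.002] F [ 0.2 -0.1 -1.8] w 14.9 j [ 0.52  0.42  1.87 -0.    0.84  2.32]
[0.01, -0.0019, 0.0016, -0.004, -0.002, 0.001, 0.1],
[0.01, -0.0019, 0.0016, -0.004, -0.002, 0.001, 0.1],
--
[0.0041, 0.0, 0.0, -0.0, 0.0, -0.0, 0.1],
[0.0041, 0.0, 0.0, -0.0, 0.0, -0.0, 0.1],
[0.0041, 0.0, 0.0, -0.0, 0.0, -0.0, 0.1],
[0.0041, 0.0, 0.0, -0.0, 0.0, -0.0, 0.1],
--
rows 6
```

View pics/w17.png

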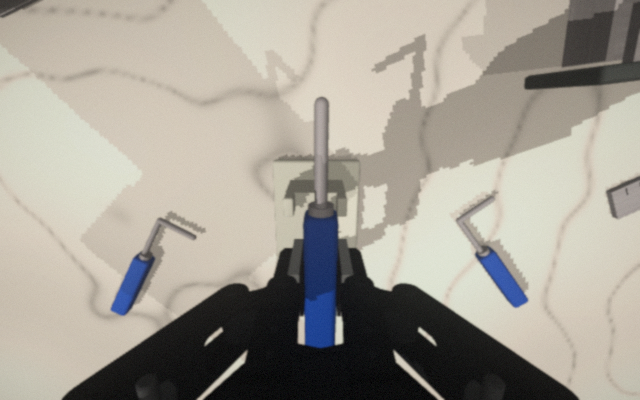

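Request:
{"api": "arm_command", "payload": {
  "commands": [0.009, -0.0018, 0.0015, -0.004, -0.002, 0.001, 0.1, 0.008, -0.0018, 0.0015, -0.004, -0.002, 0.001, 0.1, 0, 0, 0, 0, 0, 0, 0.1, 0, 0, 0, 0, 0, 0, 0.1, 0, 0, 0, 0, 0, 0, 0.1, 0, 0, 0, 0, 0, 0, 0.1, 0, 0, 0, 0, 0, 0, 0.1, 0, 0, 0, 0, 0, 0, 0.1]
}}

```text
time_s: 25.55
tool_pos: [459.9, 283.0, 62.9]
orientation: [-2.657, 1.57, 0.266]
wrist_force: [0.8, 0.3, -1.0]
gripper_width: 15.5
```

Run:
```python
from h import *
save('wrist','w18.png')
s,Rm=pose()
plan([([459.9,282.7,44.5],-102.6,0.1,4)])
```

```text
t 25.6 tcp [459.9 283.   62.9] axes x [ 0.001  0.    -1.   ] y [-0.217 -0.976 -0.   ] F [ 0.6 -0.6 -0.2] w 15.4 j [ 0.53  0.45  1.89 -0.    0.81  2.32]
[0.0046, 0.0001, -0.0, 0.0, -0.0, 0.0, 0.1],
[0.0046, 0.0001, -0.0, 0.0, -0.0, 0.0, 0.1],
[0.0046, 0.0001, -0.0, 0.0, -0.0, 0.0, 0.1],
[0.0046, 0.0001, -0.0, 0.0, -0.0, 0.0, 0.1],
--
rows 4
```

View pics/w18.png

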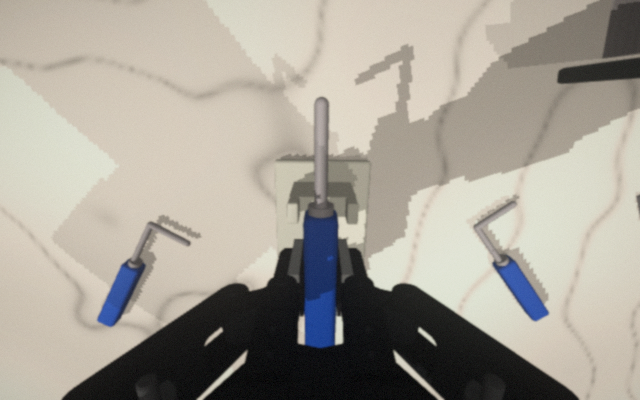

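Request:
{"api": "arm_command", "payload": {
  "commands": [0.0045, 0, 0, 0, 0, 0, 0.1, 0.0045, 0, 0, 0, 0, 0, 0.1, 0.0045, 0, 0, 0, 0, 0, 0.1, 0.0025, 0, 0, 0, 0, 0, 0.1, 0, 0, 0, 0, 0, 0, 0.1, 0, 0, 0, 0, 0, 0, 0.1, 0, 0, 0, 0, 0, 0, 0.1, 0, 0, 0, 0, 0, 0, 0.1]
}}

```text
time_s: 26.6
tool_pos: [459.9, 283.0, 45.6]
orientation: [-2.823, 1.57, 0.101]
wrist_force: [0.2, -1.1, -0.0]
gripper_width: 14.9
```

Run:
```python
from h import *
save('wrist','w19.png')
s,Rm=pose()
```

```text
t 26.65 tcp [459.9 283.   45.6] axes x [ 0.001  0.    -1.   ] y [-0.217 -0.976 -0.   ] F [ 1.2  0.3 -1.6] w 15.3 j [ 0.53  0.47  1.9  -0.    0.77  2.32]
```

View pics/w19.png

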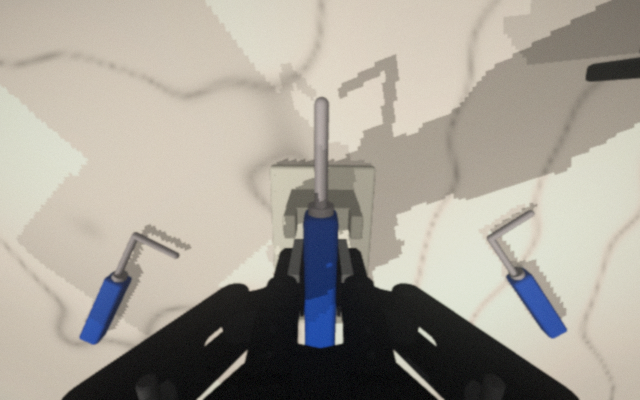

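Request:
{"api": "arm_command", "payload": {
  "commands": [0.002, 0, 0, 0, 0, 0, 0.1, 0, 0, 0, 0, 0, 0, 0.1, 0, 0, 0, 0, 0, 0, 0.3, 0, 0, 0, 0, 0, 0, 0.5, 0, 0, 0, 0, 0, 0, 0.5, 0, 0, 0, 0, 0, 0, 0.5, -0.02, 0, 0, 0, 0, 0, 0.5, -0.03, 0, 0, 0, 0, 0, 0.5]
}}

```text
time_s: 27.65
tool_pos: [458.7, 282.3, 92.8]
orientation: [0.803, 1.567, -2.557]
wrist_force: [-0.5, -0.7, -0.7]
gripper_width: 42.6
```

Run:
```python
from h import *
save('wrist','w20.png')
s,Rm=pose()
print(w2px('wrist',s['tool_pos']))
plan([([470,200,200],-95,0.5,2),([440,-250,260],-90,0.5,8)])
```

```text
t 27.7 tcp [461.  283.6  97. ] axes x [ 0.003  0.002 -1.   ] y [-0.217 -0.976 -0.002] F [0.7 0.7 2.6] w 42.6 j [ 0.53  0.4   1.85 -0.    0.88  2.32]
[319.83984756 265.20909447]
[-0.0344, 0.0265, -0.0091, -0.044, -0.001, 0.001, 0.5],
[-0.0344, 0.0269, -0.0079, -0.044, -0.001, 0.001, 0.5],
[-0.0344, 0.0272, -0.0067, -0.044, -0.001, 0.001, 0.5],
--
[-0.0075, 0.0564, -0.0012, -0.011, 0.0, 0.0, 0.5],
[-0.0075, 0.0564, -0.0006, -0.011, 0.0, 0.0, 0.5],
[-0.0075, 0.0564, 0.0001, -0.011, 0.0, 0.0, 0.5],
[-0.0075, 0.0564, 0.0007, -0.011, 0.0, 0.0, 0.5],
[-0.0075, 0.0564, 0.0013, -0.011, 0.0, 0.0, 0.5],
[-0.0075, 0.0563, 0.0019, -0.011, 0.0, 0.0, 0.5],
[-0.0075, 0.0563, 0.0025, -0.011, 0.0, 0.0, 0.5],
[-0.0075, 0.0563, 0.0031, -0.011, 0.0, 0.0, 0.5],
--
rows 11
```

View pics/w20.png

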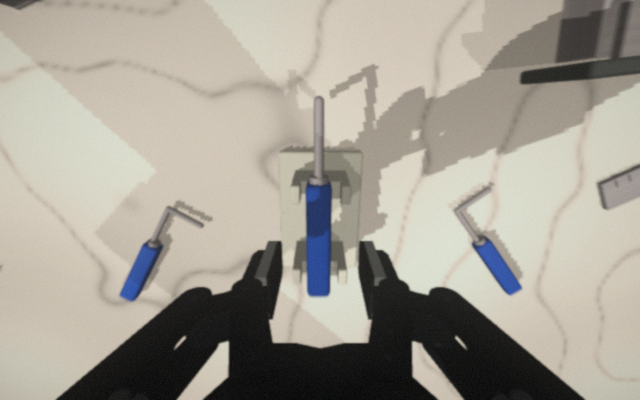

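Request:
{"api": "arm_command", "payload": {
  "commands": [-0.034, 0.026, -0.009, -0.04, 0, 0, 0.5, -0.034, 0.027, -0.008, -0.04, 0, 0, 0.5, -0.034, 0.027, -0.007, -0.04, 0, 0, 0.5, -0.007, 0.056, 0, -0.012, 0, 0, 0.5, -0.007, 0.056, 0, -0.012, 0, 0, 0.5, -0.007, 0.056, 0.001, -0.012, 0, 0, 0.5, -0.007, 0.056, 0.002, -0.012, 0, 0, 0.5, -0.007, 0.056, 0.003, -0.012, 0, 0, 0.5]
}}

```text
time_s: 28.7
tool_pos: [446.5, -85.8, 238.0]
orientation: [-2.949, 1.56, 0.169]
wrist_force: [0.5, -0.3, -0.4]
gripper_width: 43.0
```

Request:
{"api": "arm_command", "payload": {
  "commands": [-0.007, 0.056, 0.003, -0.012, 0, 0, 0.5, -0.007, 0.056, 0.004, -0.012, 0, 0, 0.5, -0.007, 0.056, 0.005, -0.012, 0, 0, 0.5, 0, 0, 0, 0, 0, 0, 0.5, 0, 0, 0, 0, 0, 0, 0.5, 0, 0, 0, 0, 0, 0, 0.5, 0, 0, 0, 0, 0, 0, 0.5, 0, 0, 0, 0, 0, 0, 0.5]
}}

```text
time_s: 29.7
tool_pos: [430.7, -259.2, 258.7]
orientation: [-2.977, 1.558, 0.176]
wrist_force: [0.1, -0.7, -0.5]
gripper_width: 42.8
```

Run:
```python
from h import *
s,Rm=pose()
save('wrist','w21.png')
```

```text
t 29.7 tcp [ 430.7 -259.2  258.7] axes x [ 0.013  0.002 -1.   ] y [ 0.012 -1.    -0.002] F [ 0.1 -0.7 -0.5] w 42.8 j [-0.57  0.19  1.71  0.01  1.23  0.99]
```

View pics/w21.png

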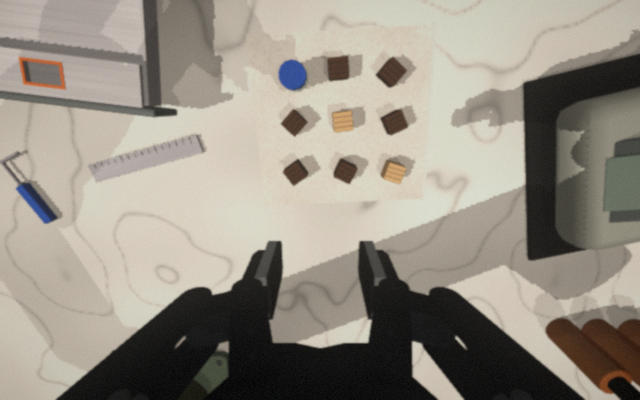

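```bash
cat > cubes.py <<'E'
from h import *
from scipy.optimize import minimize
def fit(n,box,thr=75,amin=80,amax=1500,z0=0.,im=None,cm=None,verb=True):
    im=vision.get_image(n) if im is None else im; cm=cm or cam(n)
    x0,y0,w,h=box; S=4
    c=cv2.resize(im[y0:y0+h,x0:x0+w],None,fx=S,fy=S,interpolation=cv2.INTER_CUBIC)
    m=(c.max(2)<thr).astype(np.uint8)
    m=cv2.morphologyEx(m,cv2.MORPH_OPEN,np.ones((7,7)))
    m=cv2.morphologyEx(m,cv2.MORPH_CLOSE,np.ones((9,9)))
    k,lab,st,cen=cv2.connectedComponentsWithStats(m)
    out=[]
    for i in range(1,k):
        a=st[i,4]/S/S
        if a<amin or a>amax: continue
        mi=(lab==i).astype(np.uint8)
        u,v=cen[i]/S+[x0,y0]
        p0=px2w(n,u,v,z0+14,cm)
        def hull(q):
            cs,sn=np.cos(q[2]),np.sin(q[2]); P=[]
            for sx in(-12,12):
                for sy in(-12,12):
                    for zz in(0,24): P.append(w2px(n,[q[0]+cs*sx-sn*sy,q[1]+sn*sx+cs*sy,z0+zz],cm))
            P=(np.array(P)-[x0,y0]+0.5)*S-0.5
            return cv2.convexHull(np.round(P*16).astype(np.int32))
        def cost(q):
            g=np.zeros_like(mi); cv2.fillConvexPoly(g,hull(q),1,shift=4)
            return 1-(g&mi).sum()/max(1,(g|mi).sum())
        best=None
        for a0 in (0,.4,.8,1.2):
            r=minimize(cost,[p0[0],p0[1],a0],method='Nelder-Mead',options=dict(initial_simplex=[[p0[0],p0[1],a0],[p0[0]+6,p0[1],a0],[p0[0],p0[1]+6,a0],[p0[0],p0[1],a0+.3]],xatol=.1,fatol=1e-3))
            if best is None or r.fun<best.fun: best=r
        q=best.x; out.append((q[0],q[1],np.degrees(q[2])%90,1-best.fun,u,v))
        if verb: print(n,'px',np.round([u,v],1),'xy',np.round(q[:2],1),'yaw',round(np.degrees(q[2])%90,1),'iou',round(1-best.fun,2),'area',round(a))
    return out
E
python3 - <<'E'
from cubes import *
fit('wrist',(255,25,185,185)); print()
fit('top',(385,185,90,85),thr=60,amin=20)
E
```

```text
top px [423.8 204.8] xy [ 554.5 -275.8] yaw 14.8 iou 0.83 area 73
top px [446.2 206.1] xy [ 549.9 -340.2] yaw 44.5 iou 0.81 area 76
top px [448.3 247. ] xy [ 438.6 -345.4] yaw 33.5 iou 0.07 area 1371
top px [405.6 227. ] xy [ 490.5 -222.3] yaw 44.6 iou 0.8 area 70
top px [406.3 249.5] xy [ 425.4 -223.5] yaw 44.2 iou 0.78 area 70
```

Run:
```python
from cubes import *
im=vision.get_image('wrist');cm=cam('wrist');np.save('w22.npy',im)
cv2.imwrite('pics/w22.png',cv2.resize(im[25:210,255:440,::-1],None,fx=3,fy=3))
for u,v in [(338,68),(391,71),(293,121),(395,121),(294,171),(345,169),(340,120),(352,72),(405,68)]: print(im[v,u])
for t in (95,110,125):
    print(t); fit('wrist',(255,25,185,185),thr=t,im=im,cm=cm)
```

```text
[76 58 48]
[77 57 48]
[80 56 46]
[80 58 45]
[83 60 47]
[81 59 46]
[204 161 110]
[165 154 140]
[135 121 106]
95
wrist px [337.7  68.4] xy [ 551.6 -278.8] yaw 7.5 iou 0.85 area 428
wrist px [390.7  72.4] xy [ 549.2 -343.1] yaw 43.2 iou 0.85 area 474
wrist px [393.7 121.9] xy [ 490.6 -352.2] yaw 19.6 iou 0.81 area 401
wrist px [294.2 122.4] xy [ 488.9 -225.4] yaw 44.3 iou 0.8 area 332
wrist px [344.8 170.6] xy [ 426.9 -291.9] yaw 57.2 iou 0.8 area 334
wrist px [295.7 171.9] xy [ 424.5 -225.9] yaw 44.0 iou 0.8 area 328
110
wrist px [337.6  68.3] xy [ 552.3 -278.9] yaw 5.2 iou 0.91 area 462
wrist px [390.9  72.3] xy [ 549.3 -343.6] yaw 47.1 iou 0.9 area 504
wrist px [393.8 121.9] xy [ 490.7 -352.6] yaw 22.9 iou 0.86 area 429
wrist px [294.1 122.4] xy [ 488.9 -225.8] yaw 50.0 iou 0.87 area 362
wrist px [344.9 170.7] xy [ 426.7 -292.2] yaw 63.5 iou 0.86 area 361
wrist px [295.6 172.1] xy [ 424.2 -225.9] yaw 43.0 iou 0.85 area 352
125
wrist px [337.6  68.2] xy [ 552.5 -278.8] yaw 8.4 iou 0.94 area 495
wrist px [391.   72.3] xy [ 549.2 -343.8] yaw 49.7 iou 0.94 area 532
wrist px [393.9 121.9] xy [ 491.2 -352.1] yaw 28.1 iou 0.91 area 452
wrist px [294.2 122.4] xy [ 488.9 -226. ] yaw 46.8 iou 0.93 area 387
wrist px [345.  170.6] xy [ 426.7 -292.8] yaw 63.7 iou 0.92 area 385
wrist px [295.7 172.1] xy [ 424.3 -226.2] yaw 40.7 iou 0.9 area 372
```

View pics/w22.png

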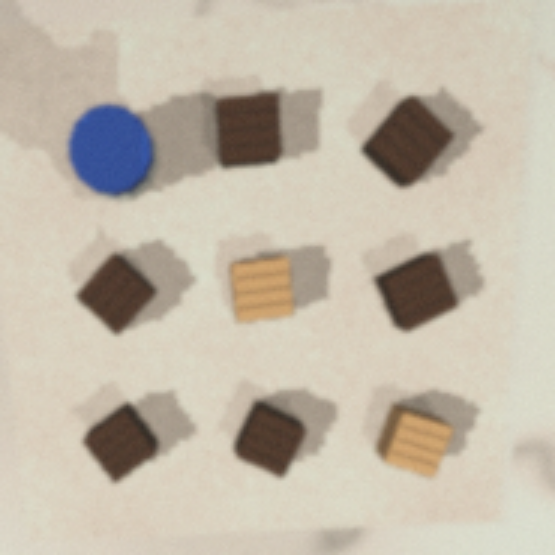

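```bash
cat >> h.py <<'E'
CU=dict(A=(552.4,-278.8,7),B=(549.2,-343.6,-132),C=(490.9,-352.3,-64),D=(488.9,-225.8,-43),E=(426.7,-292.5,-116.5),F=(424.3,-226,-48))
def slot(i,O=O):
    x,y={1:(20,-55),2:(20,0),3:(20,55),4:(-22,-55),5:(-22,0),6:(-22,55)}[i]
    return D(-54+x,-1+y,0)[:2]
E
python3 - <<'E'
from h import *
pose()
print([np.round(slot(i),1) for i in range(1,7)])
c=CU['F']; plan([([c[0],c[1],110],c[2],0.55,5)])
E
```

```text
t 29.9 tcp [ 430.6 -259.8  258.7] axes x [ 0.013  0.002 -1.   ] y [ 0.011 -1.    -0.002] F [-0.3  0.8  0.4] w 42.9 j [-0.57  0.19  1.71  0.01  1.23  0.99]
[array([618.3, -39.4]), array([623.9,  15.3]), array([629.4,  70.1]), array([576.5, -35.1]), array([582.1,  19.6]), array([587.6,  74.3])]
[0.0297, -0.0067, 0.0016, -0.144, -0.003, -0.001, 0.55],
[0.0297, -0.0068, 0.0005, -0.144, -0.003, -0.001, 0.55],
[0.0297, -0.0068, -0.0006, -0.144, -0.003, -0.001, 0.55],
[0.0297, -0.0067, -0.0016, -0.144, -0.003, -0.001, 0.55],
[0.0297, -0.0063, -0.0026, -0.144, -0.003, -0.001, 0.55],
--
rows 5
```

Request:
{"api": "arm_command", "payload": {
  "commands": [0.03, -0.007, 0.0015, -0.144, -0.003, -0.001, 0.55, 0.03, -0.007, 0.0005, -0.144, -0.003, -0.001, 0.55, 0.03, -0.007, -0.0005, -0.144, -0.003, -0.001, 0.55, 0.03, -0.0065, -0.0015, -0.144, -0.003, -0.001, 0.55, 0.03, -0.006, -0.0025, -0.144, -0.003, -0.001, 0.55, 0, 0, 0, 0, 0, 0, 0.55, 0, 0, 0, 0, 0, 0, 0.55, 0, 0, 0, 0, 0, 0, 0.55]
}}

```text
time_s: 30.9
tool_pos: [427.0, -227.2, 108.2]
orientation: [1.719, 1.564, -0.674]
wrist_force: [-0.6, 0.2, 1.1]
gripper_width: 46.9
```

Run:
```python
from h import *
pose(); save('wrist','w23.png')
c=CU['F']; plan([([c[0],c[1],60],c[2],0.55,3),([c[0],c[1],16],c[2],0.55,3)])
```

```text
t 30.9 tcp [ 427.  -227.2  108.2] axes x [ 0.005 -0.004 -1.   ] y [ 0.681 -0.732  0.006] F [-0.6  0.2  1.1] w 46.9 j [-0.51  0.31  1.97 -0.    0.85  0.31]
[0.0161, -0.0011, 0.0004, 0.005, -0.0, -0.002, 0.55],
[0.0161, -0.001, 0.0004, 0.005, -0.0, -0.002, 0.55],
[0.0161, -0.001, 0.0004, 0.005, -0.0, -0.002, 0.55],
--
[0.0147, 0.0, -0.0, 0.0, 0.0, -0.0, 0.55],
[0.0147, 0.0, -0.0, 0.0, 0.0, -0.0, 0.55],
[0.0147, 0.0, -0.0, 0.0, 0.0, -0.0, 0.55],
--
rows 6
```

View pics/w23.png

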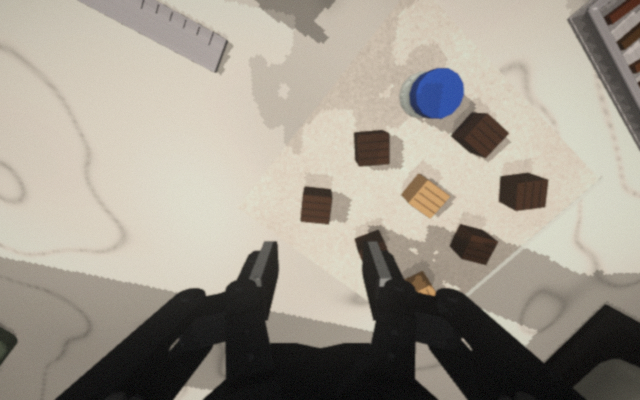

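Request:
{"api": "arm_command", "payload": {
  "commands": [0.016, -0.001, 0.0005, 0.005, 0, -0.002, 0.55, 0.016, -0.001, 0.0005, 0.005, 0, -0.002, 0.55, 0.016, -0.001, 0, 0.005, 0, -0.002, 0.55, 0.016, 0, 0, 0, 0, 0, 0.55, 0.015, 0, 0, 0, 0, 0, 0.55, 0.008, 0, 0, 0, 0, 0, 0.55, 0.001, 0, 0, 0, 0, 0, 0.55, 0, 0, 0, 0, 0, 0, 0.55]
}}

```text
time_s: 31.95
tool_pos: [430.7, -230.5, 25.0]
orientation: [1.942, 1.552, -0.472]
wrist_force: [-1.2, -0.3, -0.3]
gripper_width: 47.1
```

Run:
```python
from h import *
pose(); save('wrist','w24.png')
c=CU['F']; plan([([c[0],c[1],16],c[2],0.55,1)])
```

```text
t 31.95 tcp [ 430.7 -230.5   25. ] axes x [ 0.017 -0.009 -1.   ] y [ 0.665 -0.747  0.018] F [-1.2 -0.3 -0.3] w 47.1 j [-0.52  0.44  2.05  0.    0.63  0.33]
[0.0089, -0.0079, 0.0019, -0.006, -0.007, -0.018, 0.55],
--
rows 1
```

View pics/w24.png

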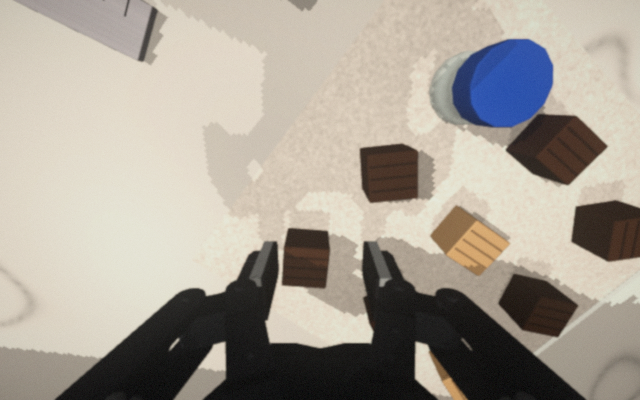

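Request:
{"api": "arm_command", "payload": {
  "commands": [0.004, -0.004, 0.001, -0.003, -0.004, -0.009, 0.55, 0.003, -0.004, 0.001, -0.003, -0.003, -0.009, 0.55, 0, 0, 0, 0, 0, 0, 0.55, 0, 0, 0, 0, 0, 0, 0.2, 0, 0, 0, 0, 0, 0, 0.2, 0, 0, 0, 0, 0, 0, 0.2, 0, 0, 0, 0, 0, 0, 0.2, 0, 0, 0, 0, 0, 0, 0.2],
  "force": 40
}}

```text
time_s: 33.0
tool_pos: [424.1, -225.9, 18.4]
orientation: [1.638, 1.57, -0.769]
wrist_force: [0.1, -0.4, 0.5]
gripper_width: 23.0
```

Run:
```python
from h import *
pose(); save('wrist','w25.png')
t=slot(1); c=CU['F']; plan([([c[0],c[1],150],c[2],0.2,3),([t[0],t[1],150],-95.8,0.2,5)])
```

```text
t 33.0 tcp [ 424.1 -225.9   18.4] axes x [ 0. -0. -1.] y [ 0.67  -0.743  0.   ] F [ 0.1 -0.4  0.5] w 23.0 j [-0.51  0.45  2.07 -0.    0.63  0.32]
[-0.0439, 0.0001, -0.0, 0.0, -0.0, -0.0, 0.2],
[-0.0439, 0.0001, -0.0, 0.0, -0.0, -0.0, 0.2],
[-0.0439, 0.0001, -0.0, 0.0, -0.0, -0.0, 0.2],
--
[0.0, -0.0018, -0.0538, 0.167, 0.0, 0.0, 0.2],
[0.0, -0.0107, -0.0528, 0.167, 0.0, 0.0, 0.2],
[0.0, -0.0193, -0.0503, 0.167, 0.0, 0.0, 0.2],
[0.0, -0.0274, -0.0464, 0.167, 0.0, 0.0, 0.2],
[0.0, -0.0347, -0.0412, 0.167, 0.0, 0.0, 0.2],
--
rows 8
```

View pics/w25.png

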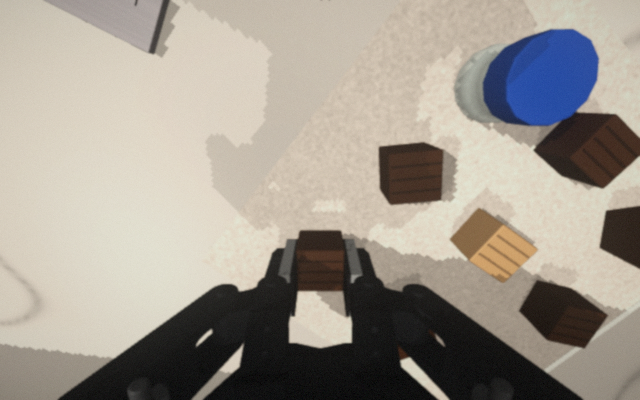

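Request:
{"api": "arm_command", "payload": {
  "commands": [-0.044, 0, 0, 0, 0, 0, 0.2, -0.044, 0, 0, 0, 0, 0, 0.2, -0.04, 0, 0, 0, 0, 0, 0.2, 0, -0.002, -0.054, 0.165, 0, 0, 0.2, 0, -0.011, -0.053, 0.165, 0, 0, 0.2, 0, -0.019, -0.05, 0.165, 0, 0, 0.2, 0, -0.027, -0.046, 0.165, 0, 0, 0.2, 0, -0.033, -0.04, 0.165, 0, 0, 0.2]
}}

```text
time_s: 34.05
tool_pos: [621.6, -40.2, 150.9]
orientation: [2.539, 1.57, -0.728]
wrist_force: [0.3, -0.9, 0.4]
gripper_width: 23.1
```

Run:
```python
from h import *
for i in range(3): vision.get_image('wrist')
pose(); save('wrist','w26.png')
t=slot(1); plan([([t[0],t[1],100],-95.8,0.2,3)])
```

```text
t 34.2 tcp [621.7 -39.8 150.3] axes x [ 0.001 -0.001 -1.   ] y [-0.115 -0.993  0.   ] F [-1.3 -0.7 -0.8] w 23.3 j [-0.08  0.46  1.59 -0.    1.09  1.6 ]
[0.0168, -0.0004, 0.0007, -0.005, 0.0, -0.0, 0.2],
[0.0168, -0.0004, 0.0007, -0.005, 0.0, -0.0, 0.2],
[0.0168, -0.0004, 0.0007, -0.005, 0.0, -0.0, 0.2],
--
rows 3
```

View pics/w26.png

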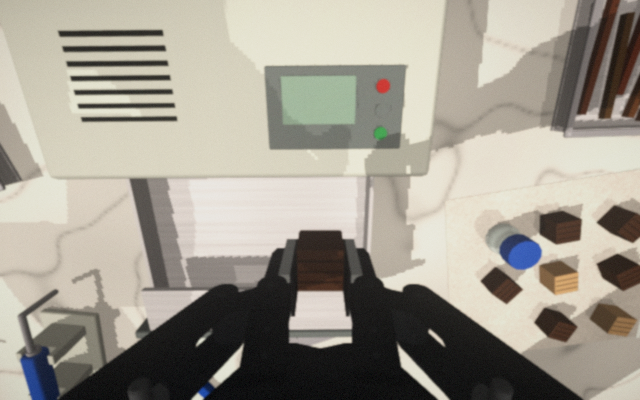

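Request:
{"api": "arm_command", "payload": {
  "commands": [0.016, -0.0005, 0.001, -0.005, 0, 0, 0.2, 0.016, -0.0005, 0.001, -0.005, 0, 0, 0.2, 0.016, 0, 0.001, -0.005, 0, 0, 0.2, 0.014, 0, 0.001, 0, 0, 0, 0.2, 0.01, 0, 0.001, 0, 0, 0, 0.2, 0.006, 0, 0, 0, 0, 0, 0.2, 0, 0, 0, 0, 0, 0, 0.2, 0, 0, 0, 0, 0, 0, 0.2]
}}

```text
time_s: 35.25
tool_pos: [610.3, -43.3, 65.9]
orientation: [0.268, 1.565, -2.978]
wrist_force: [-0.3, 0.3, 0.0]
gripper_width: 23.3
```

Run:
```python
from h import *
pose(); save('wrist','w27.png')
t=slot(1); plan([([t[0],t[1],60],-95.8,0.2,2)])
```

```text
t 35.25 tcp [610.3 -43.3  65.9] axes x [-0.006 -0.001 -1.   ] y [-0.104 -0.995  0.002] F [-0.3  0.3  0. ] w 23.3 j [-0.09  0.54  1.7  -0.    0.91  1.59]
[0.0029, -0.0024, -0.0038, -0.002, 0.003, -0.001, 0.2],
[0.003, -0.0024, -0.0038, -0.002, 0.003, -0.001, 0.2],
--
rows 2
```

View pics/w27.png

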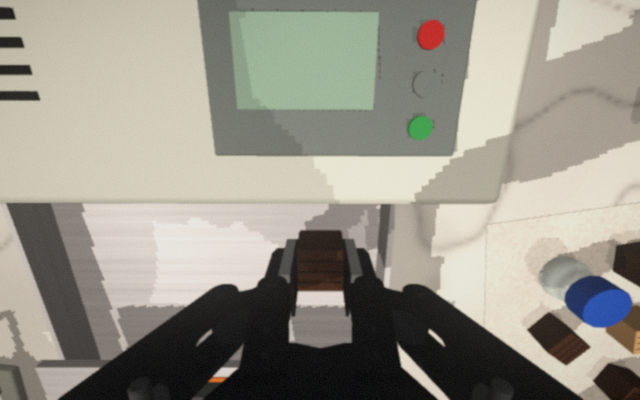

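Request:
{"api": "arm_command", "payload": {
  "commands": [0.003, -0.0025, -0.003, -0.002, 0.003, -0.001, 0.2, 0.003, -0.0025, -0.003, -0.002, 0.003, -0.001, 0.2, 0, 0, 0, 0, 0, 0, 0.2, 0, 0, 0, 0, 0, 0, 0.42, 0, 0, 0, 0, 0, 0, 0.42, 0, 0, 0, 0, 0, 0, 0.42, -0.02, 0, 0, 0, 0, 0, 0.42, -0.04, 0, 0, 0, 0, 0, 0.42]
}}

```text
time_s: 36.3
tool_pos: [615.5, -38.4, 118.3]
orientation: [-0.096, 1.566, 2.946]
wrist_force: [0.6, 0.8, -0.6]
gripper_width: 36.0
```

Run:
```python
from h import *
pose(); save('wrist','w28.png')
c=CU['D']; plan([([c[0],c[1],150],c[2],0.55,5),([c[0],c[1],100],c[2],0.55,1)])
```

```text
t 36.3 tcp [615.5 -38.4 118.3] axes x [-0.005  0.001 -1.   ] y [-0.1   -0.995 -0.001] F [ 0.6  0.8 -0.6] w 36.0 j [-0.08  0.49  1.64  0.    1.02  1.59]
[-0.0043, 0.0332, 0.0184, -0.153, -0.001, -0.0, 0.55],
[-0.0043, 0.03, 0.0233, -0.153, -0.001, -0.0, 0.55],
[-0.0043, 0.0261, 0.0276, -0.153, -0.001, -0.0, 0.55],
[-0.0043, 0.0215, 0.0313, -0.153, -0.001, -0.0, 0.55],
[-0.0042, 0.0165, 0.0342, -0.153, -0.001, -0.0, 0.55],
[-0.0042, 0.0111, 0.0363, -0.153, -0.001, -0.0, 0.55],
--
[0.05, -0.0, 0.0, -0.0, 0.0, -0.0, 0.55],
--
rows 7
```

View pics/w28.png

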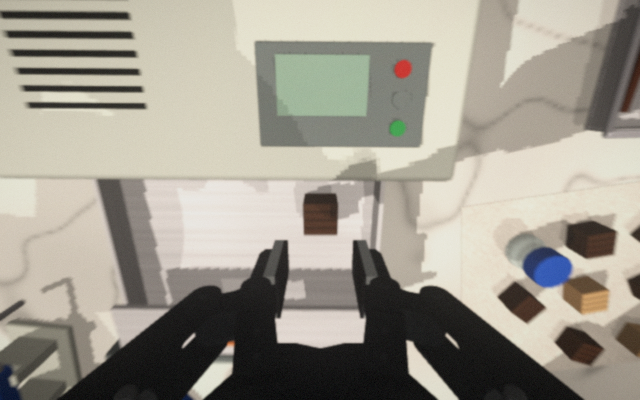

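```bash
sed -i 's/D=(488.9,-225.8,-43)/D=(488.9,-225.8,-133)/' h.py
python3 - <<'E'
from h import *
c=CU['D']; plan([([c[0],c[1],150],c[2],0.55,5),([c[0],c[1],100],c[2],0.55,2)])
E
```

```text
[-0.0052, 0.0398, 0.0221, 0.13, -0.001, 0.001, 0.55],
[-0.0051, 0.0424, 0.0168, 0.13, -0.001, 0.001, 0.55],
[-0.0051, 0.0442, 0.0112, 0.13, -0.001, 0.001, 0.55],
[-0.005, 0.0453, 0.0053, 0.13, -0.001, 0.001, 0.55],
[-0.005, 0.0456, -0.0006, 0.13, -0.001, 0.001, 0.55],
--
[0.025, 0.0, 0.0, 0.0, 0.0, 0.0, 0.55],
[0.025, 0.0, 0.0, 0.0, 0.0, 0.0, 0.55],
--
rows 7
```

Request:
{"api": "arm_command", "payload": {
  "commands": [-0.005, 0.04, 0.022, 0.13, -0.001, 0.001, 0.55, -0.005, 0.042, 0.017, 0.13, -0.001, 0.001, 0.55, -0.005, 0.044, 0.011, 0.13, -0.001, 0.001, 0.55, -0.005, 0.045, 0.005, 0.13, -0.001, 0.001, 0.55, -0.005, 0.042, 0, 0.13, -0.001, 0.001, 0.55, 0.02, 0, 0, 0, 0, 0, 0.55, 0.02, 0, 0, 0, 0, 0, 0.55, 0, 0, 0, 0, 0, 0, 0.55]
}}

```text
time_s: 37.35
tool_pos: [488.3, -228.1, 113.0]
orientation: [-2.901, 1.558, -0.532]
wrist_force: [-0.0, 0.2, 0.4]
gripper_width: 47.4
```

Run:
```python
from cubes import *
vision.get_image('wrist'); vision.get_image('wrist')
pose(); save('wrist','w29.png')
fit('wrist',(100,0,540,290),thr=120,amin=250,amax=2500)
c=CU['D']; plan([([c[0],c[1],50],c[2],0.55,4),([c[0],c[1],18],c[2],0.55,3)])
```

```text
t 37.45 tcp [ 489.6 -228.4  114.4] axes x [ 0.014 -0.008 -1.   ] y [-0.697 -0.717 -0.004] F [-0.7 -0.   0.4] w 47.0 j [-0.46  0.38  1.84 -0.    0.91  1.89]
wrist px [376.9  43.1] xy [ 549.3 -343. ] yaw 50.7 iou 0.97 area 1592
wrist px [435.4  94.9] xy [ 491.3 -352.1] yaw 29.2 iou 0.94 area 1465
wrist px [309.9 104.7] xy [ 553.  -278.8] yaw 5.7 iou 0.95 area 1058
wrist px [481.5 139.7] xy [ 439.  -352.4] yaw 36.9 iou 0.2 area 284
wrist px [425.1 203.9] xy [ 426.7 -292.1] yaw 69.5 iou 0.91 area 1131
wrist px [318.4 206.4] xy [ 488.8 -224.6] yaw 46.4 iou 0.9 area 925
wrist px [259.  270.3] xy [ 480.5 -142. ] yaw 56.3 iou 0.7 area 1581
wrist px [381.7 270. ] xy [ 404.  -221.2] yaw 36.5 iou 0.69 area 1551
wrist px [117.1 274.4] xy [573.6 -33.7] yaw 36.9 iou 0.67 area 1127
[0.0162, -0.0002, 0.0009, -0.005, -0.004, 0.001, 0.55],
[0.0162, -0.0002, 0.0008, -0.005, -0.004, 0.001, 0.55],
[0.0162, -0.0003, 0.0008, -0.005, -0.004, 0.001, 0.55],
[0.0162, -0.0003, 0.0007, -0.005, -0.004, 0.001, 0.55],
--
[0.0107, 0.0, 0.0, 0.0, 0.0, -0.0, 0.55],
[0.0107, 0.0, 0.0, 0.0, 0.0, -0.0, 0.55],
[0.0107, 0.0, 0.0, 0.0, 0.0, -0.0, 0.55],
--
rows 7
```

View pics/w29.png

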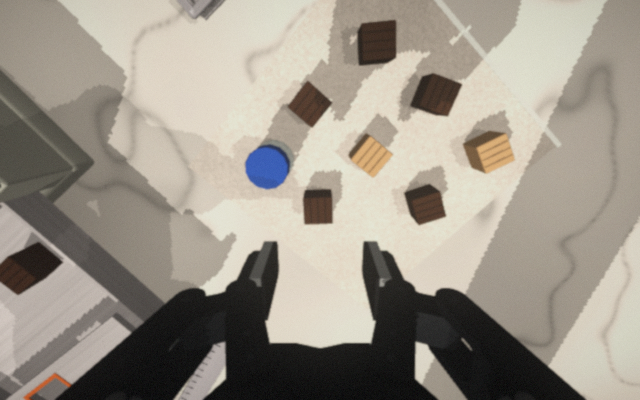

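Request:
{"api": "arm_command", "payload": {
  "commands": [0.016, 0, 0.001, -0.005, -0.004, 0.001, 0.55, 0.016, 0, 0.001, -0.005, -0.004, 0.001, 0.55, 0.016, 0, 0.001, -0.005, -0.004, 0.001, 0.55, 0.016, 0, 0.001, -0.005, -0.004, 0.001, 0.55, 0.013, 0, 0, 0, 0, 0, 0.55, 0.009, 0, 0, 0, 0, 0, 0.55, 0.003, 0, 0, 0, 0, 0, 0.55, 0, 0, 0, 0, 0, 0, 0.55]
}}

```text
time_s: 38.55
tool_pos: [487.8, -225.4, 19.4]
orientation: [0.15, 1.57, 2.542]
wrist_force: [-0.4, 1.1, -0.4]
gripper_width: 46.8
```

Run:
```python
from h import *
pose(); save('wrist','w30.png')
c=(488.8,-225.3,-133.3); plan([([c[0],c[1],17],c[2],0.55,2)])
```

```text
t 38.55 tcp [ 487.8 -225.4   19.4] axes x [-0.001  0.    -1.   ] y [-0.681 -0.732  0.   ] F [-0.4  1.1 -0.4] w 46.8 j [-0.45  0.51  1.93  0.    0.7   1.87]
[0.0013, -0.0003, -0.0003, 0.003, 0.0, -0.0, 0.55],
[0.0013, -0.0004, -0.0003, 0.003, 0.0, -0.0, 0.55],
--
rows 2
```

View pics/w30.png

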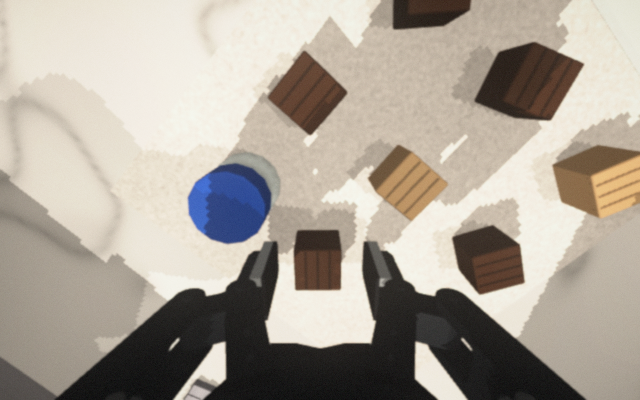

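Request:
{"api": "arm_command", "payload": {
  "commands": [0.001, 0, 0, 0, 0, 0, 0.55, 0, 0, 0, 0, 0, 0, 0.2, 0, 0, 0, 0, 0, 0, 0.2, 0, 0, 0, 0, 0, 0, 0.2, 0, 0, 0, 0, 0, 0, 0.2, -0.044, 0, 0, 0, 0, 0, 0.2, -0.044, 0, 0, 0, 0, 0, 0.2, -0.04, 0, 0, 0, 0, 0, 0.2]
}}

```text
time_s: 39.6
tool_pos: [486.4, -224.7, 147.6]
orientation: [0.274, 1.564, 2.667]
wrist_force: [0.4, -0.9, -0.4]
gripper_width: 23.6
```

Run:
```python
from h import *
vision.get_image('wrist'); vision.get_image('wrist')
pose()
t=slot(2); plan([([t[0],t[1],150],-95.8,0.2,5),([t[0],t[1],100],-95.8,0.2,3)])
```

```text
t 39.7 tcp [ 489.1 -226.1  150.9] axes x [ 0.003 -0.001 -1.   ] y [-0.681 -0.732 -0.001] F [ 0.4 -0.3 -0.4] w 23.2 j [-0.45  0.34  1.79  0.    1.01  1.87]
[0.0002, -0.0537, 0.0131, -0.13, -0.001, 0.0, 0.2],
[0.0002, -0.055, 0.0061, -0.13, -0.001, 0.0, 0.2],
[0.0002, -0.0553, -0.0011, -0.13, -0.001, 0.0, 0.2],
[0.0002, -0.0547, -0.0082, -0.13, -0.001, 0.0, 0.2],
[0.0002, -0.0532, -0.0152, -0.13, -0.001, 0.0, 0.2],
--
[0.0167, -0.0, 0.0, -0.0, 0.0, -0.0, 0.2],
[0.0167, -0.0, 0.0, -0.0, 0.0, -0.0, 0.2],
[0.0167, -0.0, 0.0, -0.0, 0.0, -0.0, 0.2],
--
rows 8
```

Request:
{"api": "arm_command", "payload": {
  "commands": [0, -0.054, 0.013, -0.13, -0.001, 0, 0.2, 0, -0.055, 0.006, -0.13, -0.001, 0, 0.2, 0, -0.055, -0.001, -0.13, -0.001, 0, 0.2, 0, -0.055, -0.008, -0.13, -0.001, 0, 0.2, 0, -0.05, -0.014, -0.13, -0.001, 0, 0.2, 0, 0, 0, 0, 0, 0, 0.2, 0.015, 0, 0, 0, 0, 0, 0.2, 0.012, 0, 0, 0, 0, 0, 0.2]
}}

```text
time_s: 40.7
tool_pos: [621.1, 18.9, 116.6]
orientation: [0.153, 1.563, -3.071]
wrist_force: [0.3, 0.6, -0.8]
gripper_width: 23.0
```

Run:
```python
from h import *
vision.get_image('wrist'); vision.get_image('wrist')
pose()
t=slot(2); plan([([t[0],t[1],60],-95.8,0.2,5)])
```

```text
t 40.8 tcp [620.4  18.7 116. ] axes x [-0.011 -0.001 -1.   ] y [-0.083 -0.997  0.001] F [ 0.1 -0.9 -0.8] w 23.2 j [ 0.01  0.5   1.63 -0.    1.03  1.67]
[0.0112, 0.0006, -0.0009, 0.004, 0.002, -0.0, 0.2],
[0.0112, 0.0006, -0.0008, 0.004, 0.002, -0.0, 0.2],
[0.0112, 0.0006, -0.0008, 0.004, 0.002, -0.0, 0.2],
[0.0112, 0.0006, -0.0008, 0.004, 0.002, -0.0, 0.2],
[0.0112, 0.0006, -0.0008, 0.004, 0.002, -0.0, 0.2],
--
rows 5
```

Request:
{"api": "arm_command", "payload": {
  "commands": [0.011, 0.0005, -0.001, 0.004, 0.002, 0, 0.2, 0.011, 0.0005, -0.001, 0.004, 0.002, 0, 0.2, 0.011, 0.0005, -0.001, 0.004, 0.002, 0, 0.2, 0.01, 0.0005, -0.001, 0.004, 0.002, 0, 0.2, 0.007, 0.0005, 0, 0.004, 0.002, 0, 0.2, 0.003, 0, 0, 0, 0, 0, 0.2, 0, 0, 0, 0, 0, 0, 0.2, 0, 0, 0, 0, 0, 0, 0.2]
}}

```text
time_s: 41.8
tool_pos: [624.3, 13.8, 59.9]
orientation: [2.433, 1.569, -0.815]
wrist_force: [-0.2, -0.1, -0.7]
gripper_width: 23.1
```

Run:
```python
from h import *
pose(); save('wrist','w31.png')
t=slot(2); plan([([t[0],t[1],60],-95.8,0.2,2)])
```

```text
t 41.8 tcp [624.3  13.8  59.9] axes x [ 0.002 -0.002 -1.   ] y [-0.107 -0.994  0.001] F [-0.2 -0.1 -0.7] w 23.1 j [ 0.    0.56  1.68 -0.    0.9   1.68]
[-0.0, -0.0007, 0.0003, -0.003, -0.001, -0.001, 0.2],
[-0.0, -0.0007, 0.0003, -0.003, -0.001, -0.001, 0.2],
--
rows 2
```

View pics/w31.png

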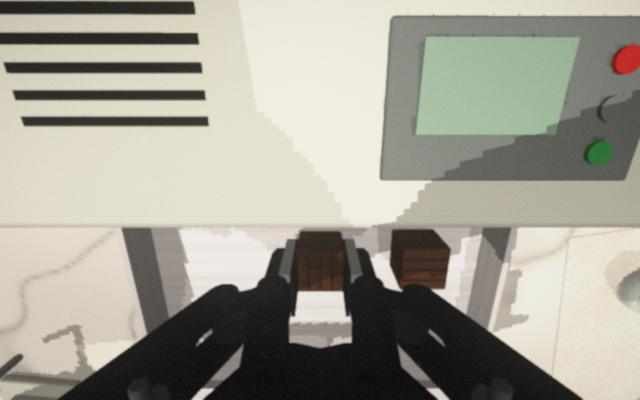

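Request:
{"api": "arm_command", "payload": {
  "commands": [0, 0, 0, 0, 0, 0, 0.42, 0, 0, 0, 0, 0, 0, 0.42, 0, 0, 0, 0, 0, 0, 0.42, 0, 0, 0, 0, 0, 0, 0.42, -0.02, 0, 0, 0, 0, 0, 0.42, -0.04, 0, 0, 0, 0, 0, 0.42, -0.03, 0, 0, 0, 0, 0, 0.42, 0, 0, 0, 0, 0, 0, 0.42]
}}

```text
time_s: 42.85
tool_pos: [623.9, 14.1, 151.8]
orientation: [1.718, 1.569, -1.531]
wrist_force: [1.1, 1.4, -0.2]
gripper_width: 35.9
```

Run:
```python
from h import *
pose(); save('wrist','w32.png')
c=(426.7,-292.5,-115); plan([([c[0],c[1],150],c[2],0.55,5),([c[0],c[1],100],c[2],0.55,2)])
```

```text
t 42.85 tcp [623.9  14.1 151.8] axes x [ 0.    -0.002 -1.   ] y [-0.107 -0.994  0.002] F [ 1.1  1.4 -0.2] w 35.9 j [ 0.    0.46  1.58 -0.    1.09  1.68]
[0.0002, 0.0543, 0.0271, 0.055, 0.0, -0.0, 0.55],
[0.0002, 0.0557, 0.024, 0.055, 0.0, -0.0, 0.55],
[0.0001, 0.0569, 0.0209, 0.055, 0.0, -0.0, 0.55],
[0.0001, 0.058, 0.0178, 0.055, 0.0, -0.0, 0.55],
[0.0001, 0.0589, 0.0146, 0.055, 0.0, -0.0, 0.55],
[0.0001, 0.0596, 0.0113, 0.055, 0.0, -0.0, 0.55],
--
[0.025, -0.0, -0.0, 0.0, -0.0, -0.0, 0.55],
[0.025, -0.0, -0.0, 0.0, -0.0, -0.0, 0.55],
--
rows 8
```

View pics/w32.png

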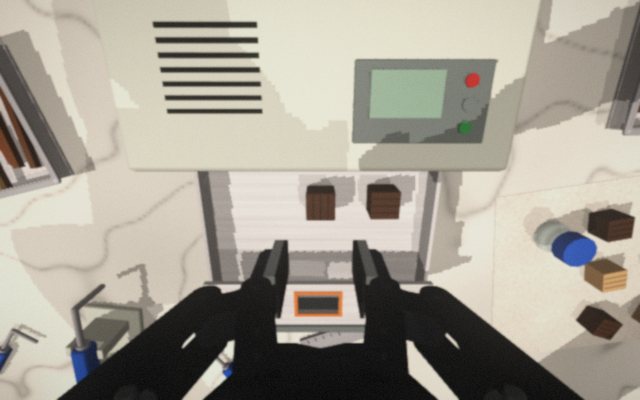

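Request:
{"api": "arm_command", "payload": {
  "commands": [0, 0.054, 0.027, 0.055, 0, 0, 0.55, 0, 0.056, 0.024, 0.055, 0, 0, 0.55, 0, 0.057, 0.021, 0.055, 0, 0, 0.55, 0, 0.058, 0.018, 0.055, 0, 0, 0.55, 0, 0.059, 0.0145, 0.055, 0, 0, 0.55, 0, 0.055, 0.011, 0.055, 0, 0, 0.55, 0.02, 0, 0, 0, 0, 0, 0.55, 0.01, 0, 0, 0, 0, 0, 0.55]
}}

```text
time_s: 43.9
tool_pos: [416.2, -294.1, 109.1]
orientation: [0.189, 1.551, 2.884]
wrist_force: [0.4, 0.8, 0.4]
gripper_width: 47.2
```

Run:
```python
from cubes import *
for i in range(4): vision.get_image('wrist')
pose(); save('wrist','w33.png')
fit('wrist',(100,0,540,240),thr=120,amin=250,amax=2500)
c=(426.7,-292.5,-115); plan([([c[0],c[1],50],c[2],0.55,4),([c[0],c[1],18],c[2],0.55,3)])
```

```text
t 44.1 tcp [ 418.2 -293.8  111. ] axes x [-0.016  0.003 -1.   ] y [-0.429 -0.903  0.004] F [-0.4  0.1  0.1] w 46.9 j [-0.63  0.35  1.89 -0.01  0.91  1.39]
wrist px [301.9  15.9] xy [ 549.8 -343.8] yaw 51.2 iou 0.98 area 1243
wrist px [218.2  48.8] xy [ 552.7 -279. ] yaw 6.3 iou 0.95 area 1778
wrist px [349.7  85.7] xy [ 491.  -352.4] yaw 26.6 iou 0.95 area 1221
wrist px [169.7  96.2] xy [ 543.2 -223.7] yaw 26.1 iou 0.35 area 655
wrist px [313.2 193.4] xy [ 426.8 -292.4] yaw 67.9 iou 0.93 area 1002
[0.0154, -0.0013, -0.0019, -0.002, 0.004, -0.001, 0.55],
[0.0154, -0.0013, -0.0018, -0.002, 0.004, -0.001, 0.55],
[0.0154, -0.0012, -0.0018, -0.002, 0.004, -0.001, 0.55],
[0.0154, -0.0012, -0.0017, -0.002, 0.004, -0.001, 0.55],
--
[0.0107, 0.0, 0.0, -0.0, 0.0, -0.0, 0.55],
[0.0107, 0.0, 0.0, -0.0, 0.0, -0.0, 0.55],
[0.0107, 0.0, 0.0, -0.0, 0.0, -0.0, 0.55],
--
rows 7
```

View pics/w33.png

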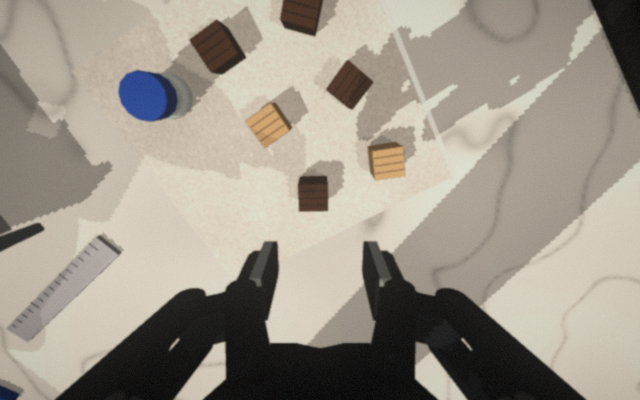

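Request:
{"api": "arm_command", "payload": {
  "commands": [0.016, -0.001, -0.002, 0, 0.004, -0.001, 0.55, 0.016, -0.001, -0.002, 0, 0.004, -0.001, 0.55, 0.015, -0.001, -0.002, 0, 0.004, -0.001, 0.55, 0.015, -0.001, -0.001, 0, 0.004, -0.001, 0.55, 0.013, 0, 0, 0, 0, 0, 0.55, 0.009, 0, 0, 0, 0, 0, 0.55, 0.003, 0, 0, 0, 0, 0, 0.55, 0, 0, 0, 0, 0, 0, 0.55]
}}

```text
time_s: 45.2
tool_pos: [432.4, -293.0, 26.2]
orientation: [2.95, 1.557, -0.628]
wrist_force: [1.4, -0.3, 0.5]
gripper_width: 46.7
```

Run:
```python
from h import *
pose()
c=(426.8,-292.4,-115); plan([([c[0],c[1],17],c[2],0.55,2)])
```

```text
t 45.2 tcp [ 432.4 -293.    26.2] axes x [ 0.011 -0.008 -1.   ] y [-0.423 -0.906  0.003] F [ 1.4 -0.3  0.5] w 46.7 j [-0.62  0.47  1.97 -0.    0.68  1.39]
[0.0046, 0.0009, 0.0027, 0.0, -0.007, -0.001, 0.55],
[0.0046, 0.0009, 0.0027, 0.0, -0.007, -0.001, 0.55],
--
rows 2
```

Request:
{"api": "arm_command", "payload": {
  "commands": [0.0045, 0.001, 0.0025, 0, -0.007, 0, 0.55, 0.004, 0.001, 0.0025, 0, -0.006, 0, 0.55, 0, 0, 0, 0, 0, 0, 0.55, 0, 0, 0, 0, 0, 0, 0.2, 0, 0, 0, 0, 0, 0, 0.2, 0, 0, 0, 0, 0, 0, 0.2, 0, 0, 0, 0, 0, 0, 0.2, -0.03, 0, 0, 0, 0, 0, 0.2]
}}

```text
time_s: 46.2
tool_pos: [425.9, -292.3, 46.8]
orientation: [0.592, 1.567, -2.986]
wrist_force: [-0.4, -1.2, -1.5]
gripper_width: 22.8
```

Run:
```python
from h import *
for i in range(2): vision.get_image('wrist')
s,R_=pose(); p=s['tool_pos']
t=slot(3); plan([([p[0],p[1],150],-114,0.2,2),([t[0],t[1],150],-95.8,0.2,6)])
```

```text
t 46.3 tcp [ 428.8 -294.4   50.4] axes x [ 0.005 -0.007 -1.   ] y [-0.423 -0.906  0.004] F [ 1.4 -0.7  0.1] w 23.4 j [-0.62  0.44  1.95 -0.    0.74  1.39]
[-0.0498, 0.0002, -0.0004, -0.009, -0.004, -0.002, 0.2],
[-0.0498, 0.0001, -0.0002, -0.009, -0.004, -0.002, 0.2],
--
[-0.0, -0.0592, -0.005, -0.045, -0.0, 0.0, 0.2],
[-0.0, -0.0589, -0.0077, -0.045, -0.0, 0.0, 0.2],
[-0.0, -0.0585, -0.0104, -0.045, -0.0, 0.0, 0.2],
[-0.0, -0.058, -0.013, -0.045, -0.0, 0.0, 0.2],
[-0.0, -0.0573, -0.0156, -0.045, -0.0, 0.0, 0.2],
[-0.0, -0.0566, -0.0182, -0.045, -0.0, 0.0, 0.2],
[-0.0, -0.0557, -0.0207, -0.045, -0.0, 0.0, 0.2],
--
rows 9
```

Request:
{"api": "arm_command", "payload": {
  "commands": [-0.05, 0, 0, -0.009, -0.004, -0.002, 0.2, -0.049, 0, 0, -0.009, -0.004, -0.002, 0.2, 0, -0.059, -0.005, -0.045, 0, 0, 0.2, 0, -0.059, -0.008, -0.045, 0, 0, 0.2, 0, -0.0585, -0.0105, -0.045, 0, 0, 0.2, 0, -0.058, -0.013, -0.045, 0, 0, 0.2, 0, -0.057, -0.0155, -0.045, 0, 0, 0.2, 0, -0.0565, -0.018, -0.045, 0, 0, 0.2]
}}

```text
time_s: 47.3
tool_pos: [603.6, 23.1, 148.5]
orientation: [0.098, 1.569, 3.091]
wrist_force: [1.0, -1.2, 0.1]
gripper_width: 23.4
```

Request:
{"api": "arm_command", "payload": {
  "commands": [0, -0.05, -0.019, -0.045, 0, 0, 0.2, 0, 0, 0, 0, 0, 0, 0.2, 0.012, 0, 0, 0, 0, 0, 0.2, 0.012, 0, 0, 0, 0, 0, 0.2, 0.006, 0, 0, 0, 0, 0, 0.2, 0, 0, 0, 0, 0, 0, 0.2, 0, 0, 0, 0, 0, 0, 0.2, 0, 0, 0, 0, 0, 0, 0.2]
}}

```text
time_s: 48.3
tool_pos: [628.8, 71.1, 112.4]
orientation: [0.22, 1.564, -3.023]
wrist_force: [-0.6, 0.7, -1.6]
gripper_width: 23.0
```

Run:
```python
from h import *
pose()
t=slot(3); plan([([t[0],t[1],60],-95.8,0.2,5)])
```

```text
t 48.3 tcp [628.8  71.1 112.4] axes x [-0.007 -0.001 -1.   ] y [-0.101 -0.995  0.002] F [-0.6  0.7 -1.6] w 23.0 j [ 0.09  0.52  1.6  -0.    1.03  1.77]
[0.0105, 0.0002, -0.0002, 0.0, 0.001, -0.0, 0.2],
[0.0105, 0.0002, -0.0002, 0.0, 0.001, -0.0, 0.2],
[0.0105, 0.0002, -0.0002, 0.0, 0.001, -0.0, 0.2],
[0.0105, 0.0002, -0.0002, 0.0, 0.001, -0.0, 0.2],
[0.0105, 0.0002, -0.0002, 0.0, 0.001, -0.0, 0.2],
--
rows 5
```

Request:
{"api": "arm_command", "payload": {
  "commands": [0.011, 0, 0, 0, 0.001, 0, 0.2, 0.011, 0, 0, 0, 0.001, 0, 0.2, 0.011, 0, 0, 0, 0.001, 0, 0.2, 0.009, 0, 0, 0, 0.001, 0, 0.2, 0.006, 0, 0, 0, 0.001, 0, 0.2, 0.002, 0, 0, 0, 0, 0, 0.2, 0, 0, 0, 0, 0, 0, 0.2, 0, 0, 0, 0, 0, 0, 0.2]
}}

```text
time_s: 49.3
tool_pos: [628.6, 71.3, 58.9]
orientation: [0.814, 1.569, -2.429]
wrist_force: [0.4, -0.1, 0.2]
gripper_width: 23.1
```

Run:
```python
from h import *
pose(); save('wrist','w34.png')
```

```text
t 49.3 tcp [628.6  71.3  58.9] axes x [-0.002 -0.001 -1.   ] y [-0.101 -0.995  0.001] F [ 0.4 -0.1  0.2] w 23.1 j [ 0.1   0.57  1.66 -0.    0.91  1.77]
```

View pics/w34.png

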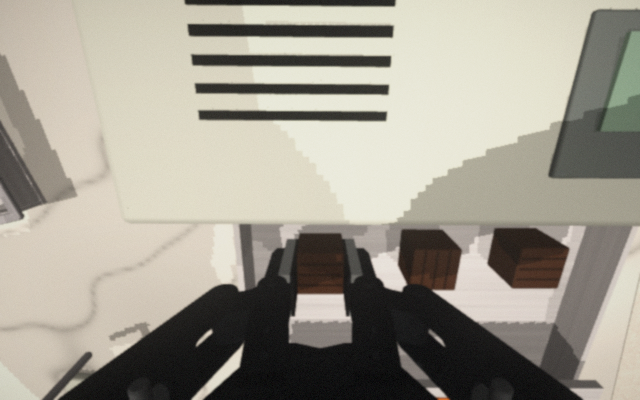

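Request:
{"api": "arm_command", "payload": {
  "commands": [0, 0, 0, 0, 0, 0, 0.42, 0, 0, 0, 0, 0, 0, 0.42, 0, 0, 0, 0, 0, 0, 0.42, 0, 0, 0, 0, 0, 0, 0.42, -0.02, 0, 0, 0, 0, 0, 0.42, -0.04, 0, 0, 0, 0, 0, 0.42, -0.03, 0, 0, 0, 0, 0, 0.42, 0, 0, 0, 0, 0, 0, 0.42]
}}

```text
time_s: 50.35
tool_pos: [628.7, 71.4, 151.3]
orientation: [0.746, 1.569, -2.497]
wrist_force: [0.2, 0.0, 0.2]
gripper_width: 36.1
```

Run:
```python
from h import *
pose(); save('wrist','w35.png')
c=(491,-352.4,-63); plan([([c[0],c[1],150],c[2],0.55,5),([c[0],c[1],100],c[2],0.55,2)])
```

```text
t 50.35 tcp [628.7  71.4 151.3] axes x [-0.002 -0.001 -1.   ] y [-0.101 -0.995  0.002] F [0.2 0.  0.2] w 36.1 j [ 0.1   0.48  1.56 -0.    1.11  1.77]
[0.0001, 0.0544, 0.0117, -0.072, 0.001, -0.0, 0.55],
[0.0001, 0.0534, 0.0155, -0.072, 0.001, -0.0, 0.55],
[0.0001, 0.0522, 0.0193, -0.072, 0.001, -0.0, 0.55],
[0.0001, 0.0507, 0.023, -0.072, 0.001, -0.0, 0.55],
[0.0001, 0.0489, 0.0265, -0.072, 0.001, -0.0, 0.55],
[0.0, 0.0469, 0.03, -0.072, 0.001, -0.0, 0.55],
[0.0, 0.0446, 0.0332, -0.072, 0.001, -0.0, 0.55],
[-0.0, 0.0421, 0.0364, -0.072, 0.001, -0.0, 0.55],
--
[0.025, 0.0, -0.0, 0.0, -0.0, 0.0, 0.55],
[0.025, 0.0, -0.0, 0.0, -0.0, 0.0, 0.55],
--
rows 10
```

View pics/w35.png

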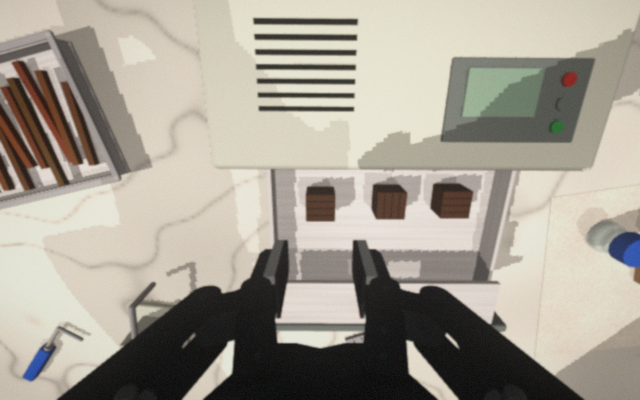

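Request:
{"api": "arm_command", "payload": {
  "commands": [0, 0.0545, 0.0115, -0.072, 0.001, 0, 0.55, 0, 0.0535, 0.0155, -0.072, 0.001, 0, 0.55, 0, 0.052, 0.0195, -0.072, 0.001, 0, 0.55, 0, 0.0505, 0.023, -0.072, 0.001, 0, 0.55, 0, 0.049, 0.0265, -0.072, 0.001, 0, 0.55, 0, 0.047, 0.03, -0.072, 0.001, 0, 0.55, 0, 0.0445, 0.033, -0.072, 0.001, 0, 0.55, 0, 0.039, 0.034, -0.072, 0, 0, 0.55]
}}

```text
time_s: 51.4
tool_pos: [488.5, -356.6, 136.2]
orientation: [-0.897, 1.552, 2.747]
wrist_force: [1.1, -0.2, -0.7]
gripper_width: 46.6
```

Request:
{"api": "arm_command", "payload": {
  "commands": [0, 0, 0, 0, 0, 0, 0.55, 0.013, 0, 0, 0, 0, 0, 0.55, 0.013, 0, 0, 0, 0, 0, 0.55, 0.01, 0, 0, 0, 0, 0, 0.55, 0.004, 0, 0, 0, 0, 0, 0.55, 0, 0, 0, 0, 0, 0, 0.55, 0, 0, 0, 0, 0, 0, 0.55, 0, 0, 0, 0, 0, 0, 0.55]
}}

```text
time_s: 52.4
tool_pos: [485.8, -353.9, 88.6]
orientation: [-0.987, 1.543, 2.656]
wrist_force: [-0.5, 0.2, -0.1]
gripper_width: 46.6
```

Run:
```python
from cubes import *
pose(); save('wrist','w36.png')
fit('wrist',(100,0,540,240),thr=120,amin=250,amax=2500)
c=(491,-352.4,-63); plan([([c[0],c[1],50],c[2],0.55,4),([c[0],c[1],18],c[2],0.55,3)])
```

```text
t 52.4 tcp [ 485.8 -353.9   88.6] axes x [-0.024  0.013 -1.   ] y [ 0.48  -0.877 -0.023] F [-0.5  0.2 -0.1] w 46.6 j [-0.65  0.51  1.69 -0.01  0.97  0.43]
wrist px [501.1  46.6] xy [ 637.7 -408.3] yaw 25.8 iou 0.13 area 1068
wrist px [508.   11.6] xy [ 671.3 -388.4] yaw 57.8 iou 0.47 area 384
wrist px [616.6  31.3] xy [ 690.1 -466. ] yaw 37.6 iou 0.44 area 953
wrist px [203.4  51.8] xy [ 543.1 -229.4] yaw 35.0 iou 0.47 area 1217
wrist px [271.4  76.9] xy [ 552.9 -278.9] yaw 5.5 iou 0.98 area 1746
wrist px [354.4 130.8] xy [ 549.  -343.6] yaw 51.0 iou 0.96 area 1391
wrist px [254.2 153.4] xy [ 492.7 -287.3] yaw 88.7 iou 0.21 area 328
wrist px [324.2 204.5] xy [ 490.1 -352.6] yaw 27.9 iou 0.91 area 1212
[0.0096, 0.0005, -0.0015, 0.007, 0.004, 0.006, 0.55],
[0.0096, 0.0004, -0.0015, 0.007, 0.004, 0.006, 0.55],
[0.0096, 0.0004, -0.0014, 0.007, 0.004, 0.006, 0.55],
[0.0097, 0.0003, -0.0014, 0.007, 0.004, 0.006, 0.55],
--
[0.0107, 0.0, -0.0, -0.0, -0.0, -0.0, 0.55],
[0.0107, 0.0, -0.0, -0.0, -0.0, -0.0, 0.55],
[0.0107, 0.0, -0.0, -0.0, -0.0, -0.0, 0.55],
--
rows 7
```

View pics/w36.png

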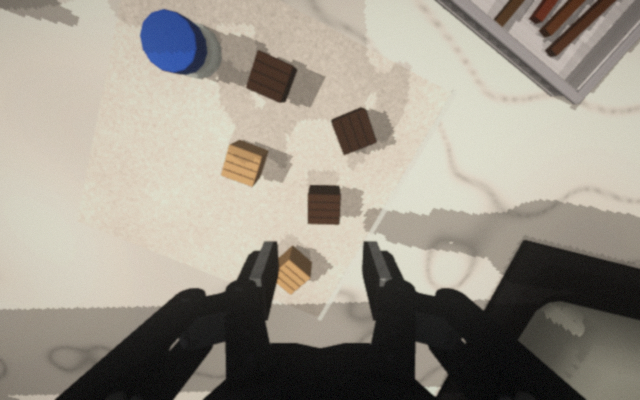

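Request:
{"api": "arm_command", "payload": {
  "commands": [0.01, 0.0005, -0.0015, 0.003, 0.004, 0.006, 0.55, 0.01, 0.0005, -0.0015, 0.003, 0.004, 0.006, 0.55, 0.01, 0.0005, -0.0015, 0.003, 0.004, 0.006, 0.55, 0.01, 0, -0.001, 0.003, 0.004, 0.006, 0.55, 0.011, 0, 0, 0, 0, 0, 0.55, 0.01, 0, 0, 0, 0, 0, 0.55, 0.004, 0, 0, 0, 0, 0, 0.55, 0, 0, 0, 0, 0, 0, 0.55]
}}

```text
time_s: 53.5
tool_pos: [490.6, -352.1, 18.1]
orientation: [2.245, 1.569, -0.408]
wrist_force: [-0.1, 0.6, 1.1]
gripper_width: 47.2
```

Run:
```python
from h import *
pose()
c=(490.6,-352.5,-62.5); plan([([c[0],c[1],17],c[2],0.55,2)])
```

```text
t 53.5 tcp [ 490.6 -352.1   18.1] axes x [ 0.002 -0.001 -1.   ] y [ 0.469 -0.883  0.001] F [-0.1  0.6  1.1] w 47.2 j [-0.64  0.58  1.77  0.    0.79  0.44]
[0.0005, 0.0002, 0.0001, 0.004, -0.001, -0.001, 0.55],
[0.0005, 0.0002, 0.0001, 0.004, -0.001, -0.001, 0.55],
--
rows 2
```

Right on the cube; close and lift.

Request:
{"api": "arm_command", "payload": {
  "commands": [0, 0, 0, 0, 0, 0, 0.2, 0, 0, 0, 0, 0, 0, 0.2, 0, 0, 0, 0, 0, 0, 0.2, 0, 0, 0, 0, 0, 0, 0.2, -0.04, 0, 0, 0, 0, 0, 0.2, -0.044, 0, 0, 0, 0, 0, 0.2, -0.036, 0, 0, 0, 0, 0, 0.2, 0, 0, 0, 0, 0, 0, 0.2]
}}

```text
time_s: 54.5
tool_pos: [490.6, -352.2, 142.2]
orientation: [2.154, 1.568, -0.5]
wrist_force: [1.4, -0.7, -0.9]
gripper_width: 23.2
```

Run:
```python
from h import *
pose()
t=slot(4); plan([([t[0],t[1],145],-95.8,0.2,6)])
```

```text
t 54.5 tcp [ 490.6 -352.2  142.2] axes x [ 0.002 -0.001 -1.   ] y [ 0.469 -0.883  0.002] F [ 1.4 -0.7 -0.9] w 23.2 j [-0.64  0.44  1.65  0.    1.05  0.44]
[-0.0005, -0.04, -0.0374, 0.098, -0.0, -0.0, 0.2],
[-0.0005, -0.0434, -0.0333, 0.098, -0.0, -0.0, 0.2],
[-0.0005, -0.0465, -0.0289, 0.098, -0.0, -0.0, 0.2],
[-0.0005, -0.0491, -0.0242, 0.098, -0.0, -0.0, 0.2],
[-0.0005, -0.0513, -0.0193, 0.098, -0.0, -0.0, 0.2],
[-0.0005, -0.0529, -0.0142, 0.098, -0.0, -0.0, 0.2],
--
rows 6
```

Request:
{"api": "arm_command", "payload": {
  "commands": [0, -0.04, -0.0375, 0.098, 0, 0, 0.2, 0, -0.0435, -0.033, 0.098, 0, 0, 0.2, 0, -0.0465, -0.029, 0.098, 0, 0, 0.2, 0, -0.049, -0.024, 0.098, 0, 0, 0.2, 0, -0.051, -0.019, 0.098, 0, 0, 0.2, 0, -0.047, -0.013, 0.098, 0, 0, 0.2, 0, 0, 0, 0, 0, 0, 0.2, 0.01, 0, 0, 0, 0, 0, 0.2]
}}

```text
time_s: 55.5
tool_pos: [575.7, -33.3, 123.2]
orientation: [0.077, 1.562, 3.097]
wrist_force: [-0.0, -0.0, -0.8]
gripper_width: 23.1
```

Run:
```python
from h import *
for i in range(3): vision.get_image('wrist')
pose()
t=slot(4); plan([([t[0],t[1],60],-95.8,0.2,6)])
```

```text
t 55.65 tcp [574.8 -34.2 122.5] axes x [-0.011  0.001 -1.   ] y [-0.124 -0.992  0.001] F [-0.6 -0.3 -0.5] w 23.1 j [-0.08  0.43  1.73 -0.    1.    1.62]
[0.0104, 0.0001, -0.0004, -0.004, 0.002, -0.0, 0.2],
[0.0104, 0.0001, -0.0004, -0.004, 0.002, -0.0, 0.2],
[0.0104, 0.0001, -0.0004, -0.004, 0.002, -0.0, 0.2],
[0.0104, 0.0001, -0.0004, -0.004, 0.002, -0.0, 0.2],
[0.0104, 0.0001, -0.0004, -0.004, 0.002, -0.0, 0.2],
[0.0104, 0.0001, -0.0003, -0.004, 0.002, -0.0, 0.2],
--
rows 6
```

Request:
{"api": "arm_command", "payload": {
  "commands": [0.0105, 0, -0.0005, -0.004, 0.002, 0, 0.2, 0.0105, 0, -0.0005, -0.004, 0.002, 0, 0.2, 0.0105, 0, -0.0005, -0.004, 0.002, 0, 0.2, 0.0105, 0, -0.0005, -0.004, 0.002, 0, 0.2, 0.009, 0, 0, -0.004, 0.002, 0, 0.2, 0.006, 0, 0, 0, 0, 0, 0.2, 0.002, 0, 0, 0, 0, 0, 0.2, 0, 0, 0, 0, 0, 0, 0.2]
}}

```text
time_s: 56.65
tool_pos: [575.9, -36.8, 58.8]
orientation: [0.434, 1.569, -2.814]
wrist_force: [-0.9, 0.7, 0.4]
gripper_width: 23.0
```

Run:
```python
from h import *
pose(); save('wrist','w37.png')
```

```text
t 56.65 tcp [575.9 -36.8  58.8] axes x [-0.001 -0.    -1.   ] y [-0.105 -0.994  0.001] F [-0.9  0.7  0.4] w 23.0 j [-0.08  0.5   1.8  -0.    0.84  1.59]
```

View pics/w37.png

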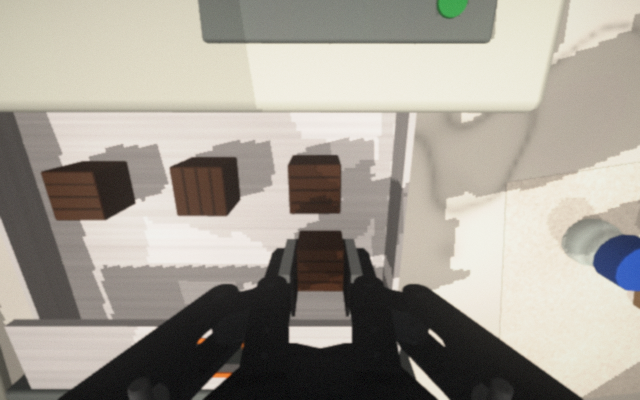

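Good; release, lift, then on to B.

Request:
{"api": "arm_command", "payload": {
  "commands": [0, 0, 0, 0, 0, 0, 0.42, 0, 0, 0, 0, 0, 0, 0.42, 0, 0, 0, 0, 0, 0, 0.42, 0, 0, 0, 0, 0, 0, 0.42, -0.02, 0, 0, 0, 0, 0, 0.42, -0.04, 0, 0, 0, 0, 0, 0.42, -0.03, 0, 0, 0, 0, 0, 0.42, 0, 0, 0, 0, 0, 0, 0.42]
}}

```text
time_s: 57.7
tool_pos: [576.2, -36.8, 151.8]
orientation: [0.709, 1.57, -2.538]
wrist_force: [0.4, 0.5, -0.4]
gripper_width: 35.7
```

Run:
```python
from h import *
pose()
c=(549.3,-343.6,-129.5); plan([([c[0],c[1],150],c[2],0.55,5)])
```

```text
t 57.7 tcp [576.2 -36.8 151.8] axes x [-0.001 -0.001 -1.   ] y [-0.105 -0.994  0.001] F [ 0.4  0.5 -0.4] w 35.7 j [-0.08  0.4   1.7  -0.    1.05  1.59]
[0.0003, 0.0513, -0.0009, 0.097, 0.0, -0.0, 0.55],
[0.0003, 0.051, -0.0059, 0.097, 0.0, -0.0, 0.55],
[0.0003, 0.0502, -0.0108, 0.097, 0.0, -0.0, 0.55],
[0.0003, 0.0489, -0.0157, 0.097, 0.0, -0.0, 0.55],
[0.0003, 0.0471, -0.0203, 0.097, 0.0, -0.0, 0.55],
[0.0003, 0.0449, -0.0248, 0.097, 0.0, -0.0, 0.55],
--
rows 6
```

Request:
{"api": "arm_command", "payload": {
  "commands": [0, 0.0515, -0.001, 0.097, 0, 0, 0.55, 0, 0.051, -0.006, 0.097, 0, 0, 0.55, 0, 0.05, -0.011, 0.097, 0, 0, 0.55, 0, 0.049, -0.0155, 0.097, 0, 0, 0.55, 0, 0.047, -0.02, 0.097, 0, 0, 0.55, 0, 0.041, -0.023, 0.097, 0, 0, 0.55, 0, 0, 0, 0, 0, 0, 0.55, 0.015, 0, 0, 0, 0, 0, 0.55]
}}

```text
time_s: 58.7
tool_pos: [544.0, -345.3, 125.5]
orientation: [0.236, 1.558, 2.673]
wrist_force: [0.9, 0.7, -0.7]
gripper_width: 47.1
```

Run:
```python
from cubes import *
for i in range(4): vision.get_image('wrist')
pose(); save('wrist','w38.png')
fit('wrist',(100,0,540,240),thr=120,amin=250,amax=2500)
c=(549.3,-343.6,-129.5); plan([([c[0],c[1],60],c[2],0.55,4),([c[0],c[1],18],c[2],0.55,3)])
```

```text
t 58.9 tcp [ 543.7 -344.   125.2] axes x [-0.014  0.007 -1.   ] y [-0.646 -0.763  0.004] F [ 0.1  0.4 -0. ] w 47.0 j [-0.58  0.52  1.55 -0.    1.08  1.69]
wrist px [174.3  53.4] xy [ 719.5 -338.6] yaw 19.6 iou 0.25 area 1253
wrist px [196.9  48.8] xy [ 709.5 -352.4] yaw 22.2 iou 0.27 area 1219
wrist px [206.6  29.4] xy [ 700.7 -364.8] yaw 35.2 iou 0.27 area 686
wrist px [228.8  28. ] xy [ 689.3 -377.8] yaw 29.9 iou 0.31 area 658
wrist px [256.   32.6] xy [ 676.8 -392. ] yaw 33.2 iou 0.25 area 632
wrist px [151.7  50.7] xy [ 728.8 -325.4] yaw 21.1 iou 0.26 area 1141
wrist px [132.6 118.3] xy [ 715.1 -268.5] yaw 32.2 iou 0.32 area 1271
wrist px [314.7 191.8] xy [ 550.1 -343.5] yaw 50.3 iou 0.91 area 868
wrist px [260.4 228.4] xy [ 553.  -277.9] yaw 8.7 iou 0.96 area 748
[0.0166, -0.0011, -0.001, -0.003, 0.003, -0.001, 0.55],
[0.0166, -0.001, -0.001, -0.003, 0.003, -0.001, 0.55],
[0.0166, -0.001, -0.0009, -0.003, 0.003, -0.001, 0.55],
[0.0166, -0.001, -0.0009, -0.003, 0.003, -0.001, 0.55],
--
[0.014, 0.0, 0.0, -0.0, -0.0, 0.0, 0.55],
[0.014, 0.0, 0.0, -0.0, -0.0, 0.0, 0.55],
[0.014, 0.0, 0.0, -0.0, -0.0, 0.0, 0.55],
--
rows 7
```

View pics/w38.png

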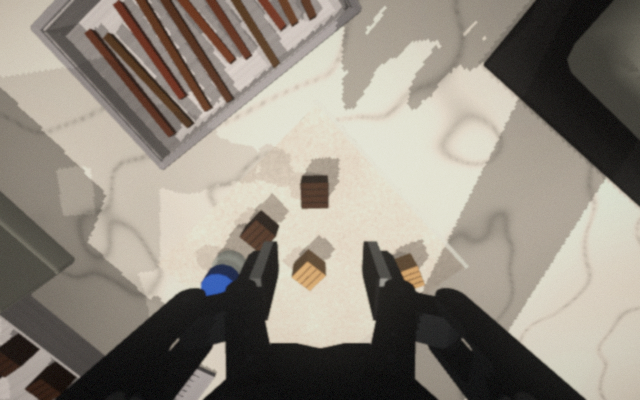

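Request:
{"api": "arm_command", "payload": {
  "commands": [0.017, -0.001, -0.001, -0.003, 0.003, -0.001, 0.55, 0.017, -0.001, -0.001, -0.003, 0.003, -0.001, 0.55, 0.016, -0.001, -0.001, -0.003, 0.003, -0.001, 0.55, 0.016, -0.001, -0.001, -0.003, 0.003, -0.001, 0.55, 0.015, 0, 0, 0, 0, 0, 0.55, 0.013, 0, 0, 0, 0, 0, 0.55, 0.006, 0, 0, 0, 0, 0, 0.55, 0, 0, 0, 0, 0, 0, 0.55]
}}

```text
time_s: 60.0
tool_pos: [552.6, -342.6, 24.4]
orientation: [-2.872, 1.565, -0.416]
wrist_force: [-0.1, 0.0, -0.1]
gripper_width: 47.0
```

Run:
```python
from h import *
pose()
c=(549.8,-343.5,-130); plan([([c[0],c[1],17],c[2],0.55,2)])
```

```text
t 60.0 tcp [ 552.6 -342.6   24.4] axes x [ 0.005 -0.002 -1.   ] y [-0.633 -0.774 -0.002] F [-0.1  0.  -0.1] w 47.0 j [-0.57  0.63  1.65  0.    0.86  1.68]
[0.0037, 0.0012, 0.0008, 0.006, -0.003, 0.001, 0.55],
[0.0037, 0.0013, 0.0008, 0.006, -0.003, 0.001, 0.55],
--
rows 2
```

Request:
{"api": "arm_command", "payload": {
  "commands": [0.0035, 0.001, 0.001, 0.006, -0.003, 0, 0.55, 0.003, 0.001, 0.001, 0.006, -0.002, 0, 0.55, 0, 0, 0, 0, 0, 0, 0.2, 0, 0, 0, 0, 0, 0, 0.2, 0, 0, 0, 0, 0, 0, 0.2, 0, 0, 0, 0, 0, 0, 0.2, -0.04, 0, 0, 0, 0, 0, 0.2, -0.044, 0, 0, 0, 0, 0, 0.2]
}}

```text
time_s: 61.0
tool_pos: [548.1, -342.2, 100.8]
orientation: [-0.148, 1.565, 2.294]
wrist_force: [0.3, -0.5, 0.2]
gripper_width: 23.0
```

Run:
```python
from h import *
for i in range(3): vision.get_image('wrist')
s,_=pose(); p=s['tool_pos']
t=slot(5); plan([([p[0],p[1],148],-129,0.2,1),([t[0],t[1],148],-95.8,0.2,6)])
```

```text
t 61.15 tcp [ 549.8 -343.2  103.1] axes x [ 0.002  0.    -1.   ] y [-0.643 -0.766 -0.002] F [ 0.7  0.8 -0.6] w 22.9 j [-0.58  0.54  1.58  0.    1.02  1.69]
[-0.0449, -0.0001, -0.0001, -0.018, -0.002, 0.002, 0.2],
--
[0.0, -0.0432, 0.029, -0.083, -0.0, 0.0, 0.2],
[0.0, -0.0454, 0.0254, -0.083, -0.0, 0.0, 0.2],
[0.0, -0.0474, 0.0215, -0.083, -0.0, 0.0, 0.2],
[0.0, -0.049, 0.0175, -0.083, -0.0, 0.0, 0.2],
[0.0, -0.0503, 0.0134, -0.083, -0.0, 0.0, 0.2],
[0.0, -0.0512, 0.0092, -0.083, -0.0, 0.0, 0.2],
[0.0, -0.0518, 0.0049, -0.083, -0.0, 0.0, 0.2],
--
rows 8
```

Request:
{"api": "arm_command", "payload": {
  "commands": [-0.045, 0, 0, -0.018, -0.002, 0.002, 0.2, 0, -0.043, 0.029, -0.083, 0, 0, 0.2, 0, -0.0455, 0.0255, -0.083, 0, 0, 0.2, 0, -0.0475, 0.0215, -0.083, 0, 0, 0.2, 0, -0.049, 0.0175, -0.083, 0, 0, 0.2, 0, -0.05, 0.0135, -0.083, 0, 0, 0.2, 0, -0.051, 0.009, -0.083, 0, 0, 0.2, 0, -0.046, 0.004, -0.083, 0, 0, 0.2]
}}

```text
time_s: 62.15
tool_pos: [574.6, 22.1, 138.6]
orientation: [-0.201, 1.553, 2.854]
wrist_force: [0.8, -0.2, 0.3]
gripper_width: 23.4
```

Run:
```python
from h import *
for i in range(5): vision.get_image('wrist')
pose(); save('wrist','w39.png')
t=slot(5); plan([([t[0],t[1],60],-95.8,0.2,7)])
```

```text
t 62.4 tcp [574.9  19.9 139.1] axes x [-0.017  0.005 -1.   ] y [-0.09  -0.996 -0.003] F [-0.3 -0.3 -0.8] w 22.9 j [0.01 0.41 1.71 0.01 1.04 1.67]
[0.0113, -0.0001, -0.0012, 0.001, 0.002, 0.0, 0.2],
[0.0113, -0.0001, -0.0012, 0.001, 0.002, 0.0, 0.2],
[0.0113, -0.0001, -0.0011, 0.001, 0.002, 0.0, 0.2],
[0.0113, -0.0001, -0.0011, 0.001, 0.002, 0.0, 0.2],
[0.0113, -0.0001, -0.0011, 0.001, 0.002, 0.0, 0.2],
[0.0113, -0.0001, -0.0011, 0.001, 0.002, 0.0, 0.2],
[0.0113, -0.0001, -0.001, 0.001, 0.002, 0.0, 0.2],
--
rows 7
```

View pics/w39.png

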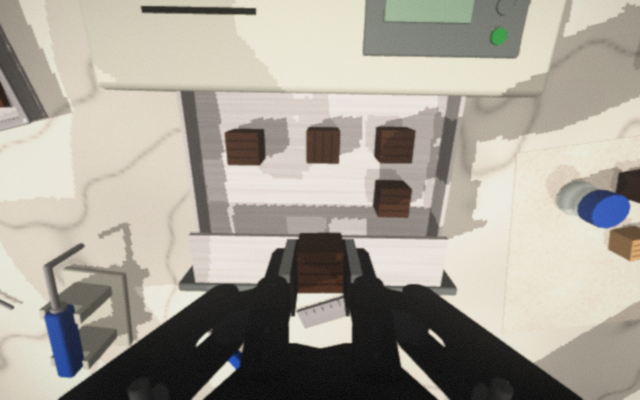

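Request:
{"api": "arm_command", "payload": {
  "commands": [0.0115, 0, -0.001, 0.001, 0.002, 0, 0.2, 0.0115, 0, -0.001, 0.001, 0.002, 0, 0.2, 0.0115, 0, -0.001, 0.001, 0.002, 0, 0.2, 0.0115, 0, -0.001, 0.001, 0.002, 0, 0.2, 0.0115, 0, -0.001, 0.001, 0.002, 0, 0.2, 0.01, 0, -0.001, 0.001, 0.002, 0, 0.2, 0.006, 0, 0, 0, 0, 0, 0.2, 0, 0, 0, 0, 0, 0, 0.2]
}}

```text
time_s: 63.45
tool_pos: [579.8, 15.6, 59.1]
orientation: [-0.367, 1.564, 2.671]
wrist_force: [-0.8, 1.0, 0.9]
gripper_width: 23.2
```

Run:
```python
from h import *
vision.get_image('wrist');pose(); save('wrist','w40.png')
t=slot(5); plan([([t[0],t[1],60],-95.8,0.2,2)])
```

```text
t 63.5 tcp [579.8  15.7  59.3] axes x [-0.006  0.003 -1.   ] y [-0.103 -0.995 -0.002] F [-0.2 -0.  -0.2] w 23.1 j [0.01 0.5  1.79 0.   0.85 1.68]
[-0.0002, -0.0021, -0.0009, -0.001, 0.003, 0.001, 0.2],
[-0.0002, -0.0021, -0.0009, -0.001, 0.003, 0.001, 0.2],
--
rows 2
```

View pics/w40.png

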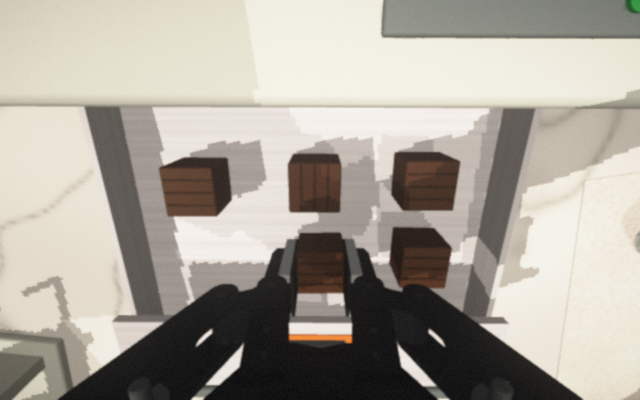

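Request:
{"api": "arm_command", "payload": {
  "commands": [0, 0, 0, 0, 0, 0, 0.4, 0, 0, 0, 0, 0, 0, 0.4, 0, 0, 0, 0, 0, 0, 0.4, 0, 0, 0, 0, 0, 0, 0.4, -0.02, 0, 0, 0, 0, 0, 0.4, -0.04, 0, 0, 0, 0, 0, 0.4, -0.03, 0, 0, 0, 0, 0, 0.4, 0, 0, 0, 0, 0, 0, 0.4]
}}

```text
time_s: 64.55
tool_pos: [580.4, 15.4, 152.4]
orientation: [-0.432, 1.565, 2.607]
wrist_force: [0.5, -0.7, -0.8]
gripper_width: 34.1
```

Run:
```python
from h import *
pose()
c=(552.9,-278.7,6.5); plan([([c[0],c[1],145],c[2],0.48,5)])
```

```text
t 64.55 tcp [580.4  15.4 152.4] axes x [-0.005  0.003 -1.   ] y [-0.103 -0.995 -0.003] F [ 0.5 -0.7 -0.8] w 34.1 j [0.01 0.4  1.69 0.   1.06 1.68]
[0.0007, 0.0295, -0.0003, -0.179, 0.0, 0.001, 0.48],
[0.0007, 0.0291, 0.005, -0.179, 0.0, 0.001, 0.48],
[0.0007, 0.0278, 0.0101, -0.179, 0.0, 0.001, 0.48],
[0.0007, 0.0255, 0.0148, -0.179, 0.0, 0.001, 0.48],
[0.0007, 0.0225, 0.0191, -0.179, 0.0, 0.001, 0.48],
[0.0007, 0.0187, 0.0228, -0.179, 0.0, 0.001, 0.48],
[0.0007, 0.0144, 0.0258, -0.179, 0.0, 0.001, 0.48],
[0.0007, 0.0096, 0.0279, -0.179, 0.0, 0.001, 0.48],
[0.0007, 0.0044, 0.0292, -0.179, 0.0, 0.001, 0.48],
[0.0007, -0.0008, 0.0295, -0.179, 0.0, 0.001, 0.48],
--
rows 10
```

Request:
{"api": "arm_command", "payload": {
  "commands": [0, 0.0295, 0, -0.179, 0, 0.001, 0.48, 0, 0.029, 0.005, -0.179, 0, 0.001, 0.48, 0, 0.028, 0.01, -0.179, 0, 0.001, 0.48, 0, 0.0255, 0.015, -0.179, 0, 0.001, 0.48, 0, 0.0225, 0.019, -0.179, 0, 0.001, 0.48, 0, 0.0185, 0.023, -0.179, 0, 0.001, 0.48, 0, 0.0145, 0.026, -0.179, 0, 0.001, 0.48, 0, 0.0095, 0.028, -0.179, 0, 0.001, 0.48]
}}

```text
time_s: 65.55
tool_pos: [557.1, -224.1, 140.7]
orientation: [-1.493, 1.553, 3.029]
wrist_force: [-0.2, 1.1, -0.1]
gripper_width: 41.0
```

Request:
{"api": "arm_command", "payload": {
  "commands": [0, 0.0045, 0.029, -0.179, 0, 0.001, 0.48, 0, -0.001, 0.027, -0.17, 0, 0.001, 0.48, 0, 0, 0, 0, 0, 0, 0.48, 0.015, 0, 0, 0, 0, 0, 0.48, 0.012, 0, 0, 0, 0, 0, 0.48, 0.006, 0, 0, 0, 0, 0, 0.48, 0, 0, 0, 0, 0, 0, 0.48, 0, 0, 0, 0, 0, 0, 0.48]
}}

```text
time_s: 66.55
tool_pos: [550.4, -279.0, 97.4]
orientation: [-2.052, 1.542, 2.827]
wrist_force: [-0.2, -0.2, 0.3]
gripper_width: 40.9
```

Run:
```python
from cubes import *
pose(); save('wrist','w41.png')
fit('wrist',(250,0,390,240),thr=120,amin=250,amax=2500)
c=(552.9,-278.7,6.5); plan([([c[0],c[1],60],c[2],0.48,4),([c[0],c[1],18],c[2],0.48,3)])
```

```text
t 66.55 tcp [ 550.4 -279.    97.4] axes x [-0.027  0.009 -1.   ] y [ 0.986  0.166 -0.025] F [-0.2 -0.2  0.3] w 40.9 j [-0.49  0.52  1.64 -0.01  1.01 -0.65]
wrist px [327.  210.4] xy [ 553.  -279.1] yaw 5.0 iou 0.95 area 1142
[0.0094, 0.0009, 0.0001, 0.013, -0.003, 0.006, 0.48],
[0.0094, 0.0008, 0.0001, 0.013, -0.003, 0.006, 0.48],
[0.0094, 0.0008, 0.0, 0.013, -0.003, 0.006, 0.48],
[0.0094, 0.0007, -0.0, 0.013, -0.003, 0.006, 0.48],
--
[0.014, 0.0, -0.0, 0.0, -0.0, 0.0, 0.48],
[0.014, 0.0, -0.0, 0.0, -0.0, 0.0, 0.48],
[0.014, 0.0, -0.0, 0.0, -0.0, 0.0, 0.48],
--
rows 7
```

View pics/w41.png

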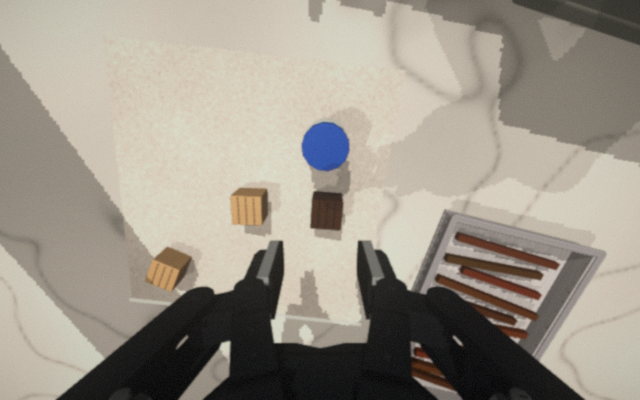

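Request:
{"api": "arm_command", "payload": {
  "commands": [0.012, 0.001, 0, 0.014, -0.003, 0.006, 0.48, 0.012, 0.001, 0, 0.014, -0.003, 0.006, 0.48, 0.012, 0.001, 0, 0.013, -0.003, 0.006, 0.48, 0.012, 0.0005, 0, 0.013, -0.003, 0.006, 0.48, 0.012, 0, 0, 0, 0, 0, 0.48, 0.012, 0, 0, 0, 0, 0, 0.48, 0.005, 0, 0, 0, 0, 0, 0.48, 0, 0, 0, 0, 0, 0, 0.48]
}}

```text
time_s: 67.65
tool_pos: [553.0, -278.4, 14.6]
orientation: [-1.531, 1.57, -2.994]
wrist_force: [-0.7, 0.7, 0.0]
gripper_width: 40.8
```

Run:
```python
from h import *
vision.get_image('wrist');pose()
c=(553,-279,6); plan([([c[0],c[1],17],c[2],0.48,2)])
```

```text
t 67.7 tcp [ 553.1 -278.5   14.8] axes x [-0. -0. -1.] y [ 0.994  0.108 -0.   ] F [ 0.6  0.3 -0.2] w 41.0 j [-0.48  0.61  1.73 -0.    0.8  -0.59]
[-0.0011, -0.0001, 0.0003, 0.002, 0.0, 0.0, 0.48],
[-0.0011, -0.0001, 0.0003, 0.002, 0.0, 0.0, 0.48],
--
rows 2
```

Request:
{"api": "arm_command", "payload": {
  "commands": [-0.003, 0, 0, 0, 0, 0, 0.48, 0, 0, 0, 0, 0, 0, 0.48, 0, 0, 0, 0, 0, 0, 0.2, 0, 0, 0, 0, 0, 0, 0.2, 0, 0, 0, 0, 0, 0, 0.2, 0, 0, 0, 0, 0, 0, 0.2, -0.04, 0, 0, 0, 0, 0, 0.2, -0.044, 0, 0, 0, 0, 0, 0.2]
}}

```text
time_s: 68.7
tool_pos: [551.4, -277.6, 101.2]
orientation: [-2.115, 1.564, 2.706]
wrist_force: [0.3, 0.1, 0.6]
gripper_width: 23.0
```

Run:
```python
from h import *
for i in range(3): vision.get_image('wrist')
s,_=pose(); p=s['tool_pos']
t=slot(6); plan([([p[0],p[1],148],6,0.2,1),([t[0],t[1],148],-95.8,0.2,6)])
```

```text
t 68.85 tcp [ 553.2 -278.5  103.3] axes x [ 0.    -0.001 -1.   ] y [0.994 0.108 0.   ] F [ 0.1 -0.3 -0.3] w 23.4 j [-0.48  0.5   1.65 -0.    0.99 -0.59]
[-0.0447, 0.0, 0.0, 0.003, 0.001, -0.0, 0.2],
--
[-0.0, 0.0071, -0.0347, 0.178, 0.0, 0.0, 0.2],
[-0.0, 0.0009, -0.0354, 0.178, 0.0, 0.0, 0.2],
[-0.0, -0.0054, -0.035, 0.178, 0.0, 0.0, 0.2],
[-0.0, -0.0115, -0.0335, 0.178, 0.0, 0.0, 0.2],
[-0.0, -0.0173, -0.031, 0.178, 0.0, 0.0, 0.2],
[-0.0, -0.0225, -0.0274, 0.178, 0.0, 0.0, 0.2],
[-0.0, -0.027, -0.023, 0.178, 0.0, 0.0, 0.2],
[-0.0, -0.0306, -0.0179, 0.178, 0.0, 0.0, 0.2],
[-0.0, -0.0333, -0.0122, 0.178, 0.0, 0.0, 0.2],
[-0.0, -0.0349, -0.0061, 0.178, 0.0, 0.0, 0.2],
--
rows 11
```

Request:
{"api": "arm_command", "payload": {
  "commands": [-0.045, 0, 0, 0, 0, 0, 0.2, 0, 0.007, -0.035, 0.178, 0, 0, 0.2, 0, 0.001, -0.0355, 0.178, 0, 0, 0.2, 0, -0.0055, -0.035, 0.178, 0, 0, 0.2, 0, -0.0115, -0.0335, 0.178, 0, 0, 0.2, 0, -0.0175, -0.031, 0.178, 0, 0, 0.2, 0, -0.0225, -0.0275, 0.178, 0, 0, 0.2, 0, -0.027, -0.023, 0.178, 0, 0, 0.2]
}}

```text
time_s: 69.85
tool_pos: [575.4, -24.9, 137.7]
orientation: [-0.637, 1.551, 2.891]
wrist_force: [0.4, 0.2, 1.4]
gripper_width: 23.2
```

Request:
{"api": "arm_command", "payload": {
  "commands": [0, -0.0305, -0.018, 0.178, 0, 0, 0.2, 0, -0.033, -0.012, 0.178, 0, 0, 0.2, 0, -0.032, -0.006, 0.178, 0, 0, 0.2, 0, 0, 0, 0, 0, 0, 0.2, 0.012, 0, 0, 0, 0, 0, 0.2, 0.01, 0, 0, 0, 0, 0, 0.2, 0, 0, 0, 0, 0, 0, 0.2, 0, 0, 0, 0, 0, 0, 0.2]
}}

```text
time_s: 70.85
tool_pos: [585.1, 79.4, 104.8]
orientation: [0.089, 1.534, 3.069]
wrist_force: [-1.0, -0.1, -0.7]
gripper_width: 23.3
```

Run:
```python
from h import *
vision.get_image('wrist');pose(); save('wrist','w42.png')
t=slot(6); plan([([t[0],t[1],60],-95.8,0.2,6)])
```

```text
t 70.9 tcp [585.   79.4 104.8] axes x [-0.037  0.003 -0.999] y [-0.161 -0.987  0.003] F [ 0.2 -0.1  0.3] w 23.2 j [0.11 0.48 1.7  0.01 1.01 1.84]
[0.0075, 0.0008, -0.0008, -0.01, 0.006, -0.0, 0.2],
[0.0075, 0.0008, -0.0008, -0.01, 0.006, -0.0, 0.2],
[0.0075, 0.0008, -0.0007, -0.01, 0.006, -0.0, 0.2],
[0.0075, 0.0008, -0.0007, -0.01, 0.006, -0.0, 0.2],
[0.0075, 0.0008, -0.0006, -0.01, 0.006, -0.0, 0.2],
[0.0075, 0.0008, -0.0006, -0.01, 0.006, -0.0, 0.2],
--
rows 6
```

View pics/w42.png

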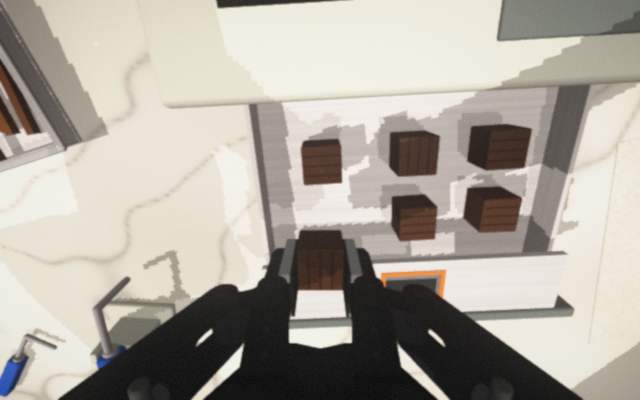

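Request:
{"api": "arm_command", "payload": {
  "commands": [0.008, 0.001, -0.001, -0.01, 0.006, 0, 0.2, 0.008, 0.001, -0.001, -0.01, 0.006, 0, 0.2, 0.008, 0.001, -0.001, -0.01, 0.006, 0, 0.2, 0.008, 0.0005, -0.0005, -0.01, 0.006, 0, 0.2, 0.007, 0.0005, -0.0005, -0.01, 0.006, 0, 0.2, 0.004, 0, 0, -0.01, 0.006, 0, 0.2, 0, 0, 0, 0, 0, 0, 0.2, 0, 0, 0, 0, 0, 0, 0.2]
}}

```text
time_s: 71.95
tool_pos: [588.3, 74.7, 59.6]
orientation: [2.707, 1.567, -0.531]
wrist_force: [-0.4, -0.2, 0.3]
gripper_width: 23.0
```

Run:
```python
from h import *
vision.get_image('wrist');pose(); save('wrist','w43.png')
t=slot(6); plan([([t[0],t[1],60],-95.8,0.2,2)])
```

```text
t 72.0 tcp [588.3  74.7  59.6] axes x [ 0.003 -0.002 -1.   ] y [-0.097 -0.995  0.002] F [ 0.7 -0.3  1.2] w 23.0 j [ 0.11  0.52  1.76 -0.    0.86  1.78]
[-0.0002, 0.0002, 0.0003, 0.002, -0.002, -0.001, 0.2],
[-0.0002, 0.0002, 0.0003, 0.002, -0.002, -0.001, 0.2],
--
rows 2
```

View pics/w43.png

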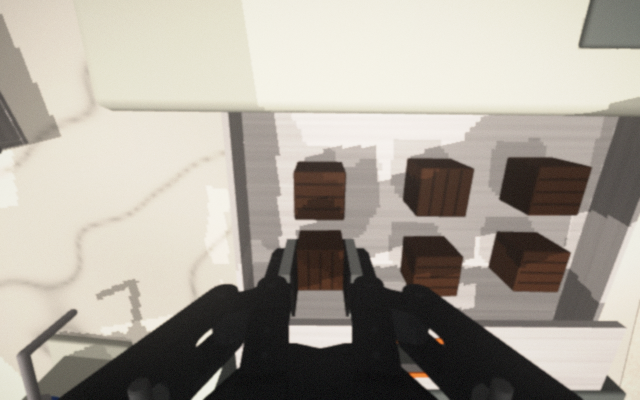

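Request:
{"api": "arm_command", "payload": {
  "commands": [0, 0, 0, 0, 0, 0, 0.4, 0, 0, 0, 0, 0, 0, 0.4, 0, 0, 0, 0, 0, 0, 0.4, 0, 0, 0, 0, 0, 0, 0.4, -0.02, 0, 0, 0, 0, 0, 0.4, -0.04, 0, 0, 0, 0, 0, 0.4, -0.035, 0, 0, 0, 0, 0, 0.4, 0, 0, 0, 0, 0, 0, 0.4]
}}

```text
time_s: 73.05
tool_pos: [587.6, 74.9, 156.3]
orientation: [2.161, 1.568, -1.077]
wrist_force: [0.3, 0.1, -0.2]
gripper_width: 34.1
```

Run:
```python
from h import *
pose(); 
plan([(D(-205,0,155),-95.8,0,3),(D(-205,0,58),-95.8,0,6)])
```

```text
t 73.05 tcp [587.6  74.9 156.3] axes x [ 0.001 -0.002 -1.   ] y [-0.097 -0.995  0.002] F [ 0.3  0.1 -0.2] w 34.1 j [ 0.11  0.41  1.66 -0.    1.07  1.78]
[0.0004, 0.018, 0.043, 0.002, -0.0, -0.001, 0],
[0.0004, 0.0181, 0.043, 0.002, -0.0, -0.001, 0],
[0.0004, 0.0181, 0.043, 0.002, -0.0, -0.001, 0],
--
[0.0162, 0.0, -0.0, 0.0, -0.0, -0.0, 0],
[0.0162, 0.0, -0.0, 0.0, -0.0, -0.0, 0],
[0.0162, 0.0, -0.0, 0.0, -0.0, -0.0, 0],
[0.0162, 0.0, -0.0, 0.0, -0.0, -0.0, 0],
[0.0162, 0.0, -0.0, 0.0, -0.0, -0.0, 0],
[0.0162, 0.0, -0.0, 0.0, -0.0, -0.0, 0],
--
rows 9
```

Request:
{"api": "arm_command", "payload": {
  "commands": [0, 0.018, 0.043, 0.002, 0, -0.001, 0, 0, 0.018, 0.043, 0.002, 0, -0.001, 0, 0, 0.018, 0.041, 0.002, 0, -0.001, 0, 0, 0, 0, 0, 0, 0, 0, 0, 0, 0, 0, 0, 0, 0, 0, 0, 0, 0, 0, 0, 0, 0, 0, 0, 0, 0, 0, 0, 0, 0, 0, 0, 0, 0, 0]
}}

```text
time_s: 74.05
tool_pos: [452.4, 33.2, 150.5]
orientation: [0.005, 1.566, 3.045]
wrist_force: [-1.1, -0.3, -0.3]
gripper_width: 0.3
```

Run:
```python
from h import *
pose(); save('wrist','w44.png')
tips('wrist','tray_hole',75)
plan([(D(-205,0,58),-95.8,0,6)])
```

```text
t 74.05 tcp [452.4  33.2 150.5] axes x [-0.005  0.    -1.   ] y [-0.102 -0.995  0.   ] F [-1.1 -0.3 -0.3] w 0.3 j [0.05 0.22 1.97 0.   0.96 1.72]
wrist tray_hole 0.69 [315.7  88.3] [541.   26.9  75. ]
[0.0154, -0.0001, -0.0003, -0.0, 0.001, -0.0, 0],
[0.0154, -0.0001, -0.0003, -0.0, 0.001, -0.0, 0],
[0.0154, -0.0001, -0.0003, -0.0, 0.001, -0.0, 0],
[0.0154, -0.0001, -0.0003, -0.0, 0.001, -0.0, 0],
[0.0154, -0.0001, -0.0003, -0.0, 0.001, -0.0, 0],
[0.0154, -0.0001, -0.0003, -0.0, 0.001, -0.0, 0],
--
rows 6
```

View pics/w44.png

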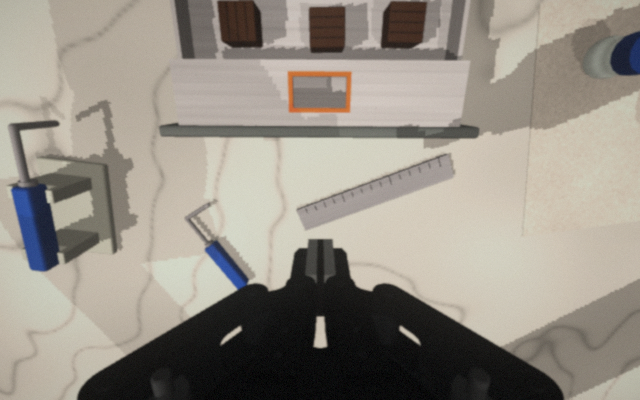

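Request:
{"api": "arm_command", "payload": {
  "commands": [0.016, 0, 0, 0, 0, 0, 0, 0.016, 0, 0, 0, 0, 0, 0, 0.016, 0, 0, 0, 0, 0, 0, 0.016, 0, 0, 0, 0, 0, 0, 0.015, 0, 0, 0, 0, 0, 0, 0.009, 0, 0, 0, 0, 0, 0, 0, 0, 0, 0, 0, 0, 0, 0, 0, 0, 0, 0, 0, 0]
}}

```text
time_s: 75.15
tool_pos: [454.4, 33.6, 61.0]
orientation: [-0.612, 1.57, 2.428]
wrist_force: [0.0, 0.2, -1.0]
gripper_width: 0.2
```

Run:
```python
from h import *
s,_=pose(); print(toD(s['tool_pos'])); save('wrist','w45.png'); save('scene','s7.png',(150,130,330,200),2.4)
plan([(D(-165,0,57),-95.8,0,3)])
```

```text
t 75.15 tcp [454.4  33.6  61. ] axes x [-0.001  0.001 -1.   ] y [-0.101 -0.995 -0.001] F [ 0.   0.2 -1. ] w 0.2 j [0.05 0.35 2.08 0.   0.72 1.72]
[-2.04498957e+02  3.21071941e-02  6.10435930e+01]
[0.0014, 0.0, -0.0132, -0.0, 0.0, 0.0, 0],
[0.0014, 0.0, -0.0132, -0.0, 0.0, 0.0, 0],
[0.0014, 0.0, -0.0132, -0.0, 0.0, 0.0, 0],
--
rows 3
```

View pics/s7.png

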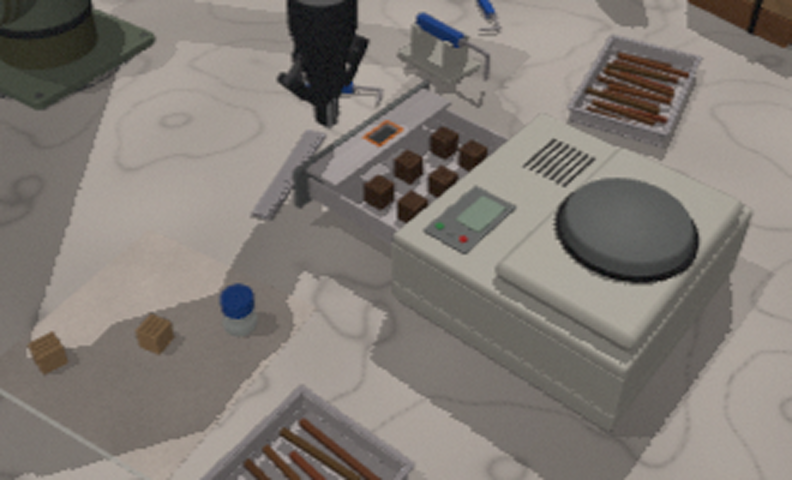

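View pics/w45.png

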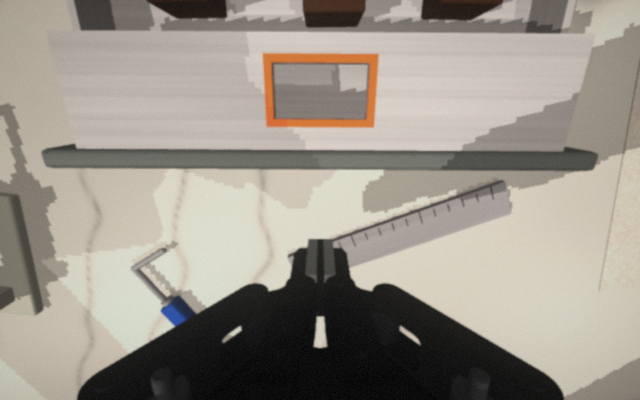

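Request:
{"api": "arm_command", "payload": {
  "commands": [0.001, 0, -0.012, 0, 0, 0, 0, 0.001, 0, -0.012, 0, 0, 0, 0, 0.001, 0, -0.011, 0, 0, 0, 0, 0, 0, -0.01, 0, 0, 0, 0, 0, 0, -0.01, 0, 0, 0, 0, 0, 0, -0.011, 0, 0, 0, 0, 0, 0, -0.011, 0, 0, 0, 0, 0, 0, -0.01, 0, 0, 0, 0]
}}

```text
time_s: 76.25
tool_pos: [546.7, 24.0, 58.5]
orientation: [-0.584, 1.57, 2.456]
wrist_force: [-0.5, -0.6, 0.4]
gripper_width: 0.0
```

Run:
```python
from h import *
s,_=pose(); print(toD(s['tool_pos'])); save('wrist','w46.png')
plan([(D(-45,0,57),-95.8,0,8)])
```

```text
t 76.25 tcp [546.7  24.   58.5] axes x [-0.001  0.001 -1.   ] y [-0.101 -0.995 -0.001] F [-0.5 -0.6  0.4] w 0.0 j [0.02 0.46 1.87 0.   0.81 1.69]
[-111.61954786   -0.14079823   58.48594915]
[0.0002, -0.0, -0.0081, -0.0, -0.0, 0.0, 0],
[0.0002, -0.0, -0.0081, -0.0, -0.0, 0.0, 0],
[0.0002, -0.0, -0.0081, -0.0, -0.0, 0.0, 0],
[0.0002, -0.0, -0.0081, -0.0, -0.0, 0.0, 0],
[0.0002, -0.0, -0.0081, -0.0, -0.0, 0.0, 0],
[0.0002, -0.0, -0.0081, -0.0, -0.0, 0.0, 0],
[0.0002, -0.0, -0.0081, -0.0, -0.0, 0.0, 0],
[0.0002, -0.0, -0.0081, -0.0, -0.0, 0.0, 0],
--
rows 8
```

View pics/w46.png

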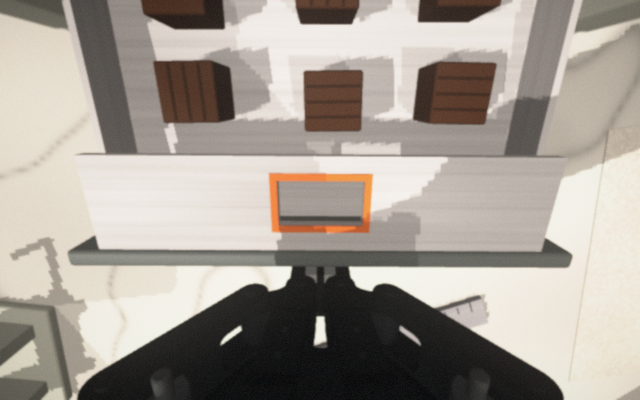

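Request:
{"api": "arm_command", "payload": {
  "commands": [0, 0, -0.009, 0, 0, 0, 0, 0, 0, -0.009, 0, 0, 0, 0, 0, 0, -0.009, 0, 0, 0, 0, 0, 0, -0.009, 0, 0, 0, 0, 0, 0, -0.008, 0, 0, 0, 0, 0, 0, -0.008, 0, 0, 0, 0, 0, 0, -0.007, 0, 0, 0, 0, 0, 0, -0.006, 0, 0, 0, 0]
}}

```text
time_s: 77.3
tool_pos: [615.4, 16.8, 58.4]
orientation: [-0.047, 1.568, 2.993]
wrist_force: [-4.1, 0.1, 2.6]
gripper_width: 0.2
```

Run:
```python
from h import *
vision.get_image('wrist');vision.get_image('wrist')
s,_=pose(); print(toD(s['tool_pos'])); save('wrist','w47.png')
```

```text
t 77.4 tcp [616.1  16.8  58.3] axes x [-0.001  0.    -1.   ] y [-0.101 -0.995 -0.   ] F [-2.  -0.6  2.8] w 0.1 j [0.01 0.55 1.7  0.   0.89 1.68]
[-41.8476514   -0.34481875  58.34970486]
```

View pics/w47.png

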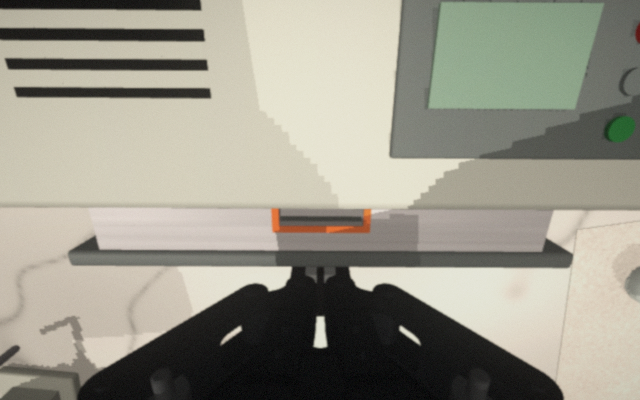

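Request:
{"api": "arm_command", "payload": {
  "commands": [0, 0, -0.005, 0, 0, 0, 0, 0, 0, -0.005, 0, 0, 0, 0, 0, 0, -0.005, 0, 0, 0, 0, 0, 0, -0.005, 0, 0, 0, 0, 0, 0, -0.004, 0, 0, 0, 0, 0, 0, -0.003, 0, 0, 0, 0, 0, 0, 0, 0, 0, 0, 0, 0, 0, 0, 0, 0, 0, 0]
}}

```text
time_s: 78.45
tool_pos: [639.7, 14.3, 58.3]
orientation: [0.025, 1.557, 3.065]
wrist_force: [-5.8, -0.0, 3.1]
gripper_width: -0.1
```

Request:
{"api": "arm_command", "payload": {
  "commands": [0, 0, -0.004, 0, 0, 0, 0, 0, 0, -0.003, 0, 0, 0, 0, 0, 0, 0, 0, 0, 0, 0, 0, 0, 0.005, 0, 0, 0, 0, 0, 0, 0.008, 0, 0, 0, 0, 0, 0, 0.02, 0, 0, 0, 0, 0, 0, 0.03, 0, 0, 0, 0, 0, 0, 0.02, 0, 0, 0, 0]
}}

```text
time_s: 79.45
tool_pos: [560.5, 23.1, 60.6]
orientation: [-0.059, 1.554, 2.98]
wrist_force: [1.4, -0.2, 0.2]
gripper_width: -0.3
```

Run:
```python
from h import *
vision.get_image('wrist');vision.get_image('wrist');vision.get_image('wrist')
s,_=pose(); print(toD(s['tool_pos'])); save('wrist','w48.png')
tips('wrist','tray_press',51)
plan([(D(-130,0,200),-95.8,0,8)])
```

```text
t 79.6 tcp [561.2  23.1  60.8] axes x [-0.017  0.003 -1.   ] y [-0.102 -0.995 -0.001] F [-0.6  0.1  0. ] w 0.1 j [0.02 0.48 1.83 0.   0.85 1.69]
[-97.14153858   0.33861762  60.84538563]
wrist tray_press 0.79 [323.9 100.1] [643.2  12.7  51. ]
[-0.0173, 0.0, 0.0045, -0.0, 0.002, 0.0, 0],
[-0.0173, 0.0, 0.0045, -0.0, 0.002, 0.0, 0],
[-0.0173, 0.0, 0.0045, -0.0, 0.002, 0.0, 0],
[-0.0174, 0.0, 0.0044, -0.0, 0.002, 0.0, 0],
[-0.0174, 0.0, 0.0044, -0.0, 0.002, 0.0, 0],
[-0.0174, 0.0, 0.0044, -0.0, 0.002, 0.0, 0],
[-0.0174, 0.0, 0.0043, -0.0, 0.002, 0.0, 0],
[-0.0174, 0.0, 0.0043, -0.0, 0.002, 0.0, 0],
--
rows 8
```

View pics/w48.png

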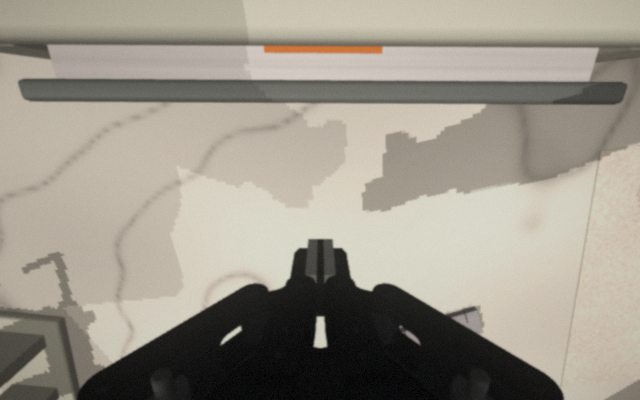

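Request:
{"api": "arm_command", "payload": {
  "commands": [-0.02, 0, 0.005, 0, 0.002, 0, 0, -0.02, 0, 0.005, 0, 0.002, 0, 0, -0.03, 0, 0.005, 0, 0.002, 0, 0, -0.04, 0, 0.005, 0, 0.002, 0, 0, -0.03, 0, 0.005, 0, 0.002, 0, 0, 0, 0, 0, 0, 0, 0, 0, 0, 0, 0, 0, 0, 0, 0, 0, 0, 0, 0, 0, 0, 0]
}}

```text
time_s: 80.7
tool_pos: [543.1, 24.9, 211.4]
orientation: [-2.726, 1.565, 0.313]
wrist_force: [-0.7, -0.7, 0.1]
gripper_width: 0.1
```

Run:
```python
from h import *
s,_=pose(); save('wrist','w49.png'); save('scene','s8.png',(150,110,330,230),2.4)
tips('wrist','tray_press',51);tips('wrist','hook',40);tips('wrist','rest',0);tips('scene','tray_press',51)
```

```text
t 80.7 tcp [543.1  24.9 211.4] axes x [ 0.006  0.002 -1.   ] y [-0.103 -0.995 -0.002] F [-0.7 -0.7  0.1] w 0.1 j [0.02 0.29 1.69 0.   1.15 1.7 ]
wrist tray_press 0.58 [323.8  79.9] [643.1  11.1  51. ]
wrist tray_press 0.35 [585.6 189.2] [ 507.  -254.8   51. ]
wrist hook 0.97 [118.  271.7] [453.5 282.9  40. ]
wrist hook 0.69 [253.7 297.8] [399.  124.4  40. ]
wrist rest 0.55 [134.9 254.1] [455.5 286.6   0. ]
scene tray_press 0.56 [339.4 207.4] [636.8  19.9  51. ]
```

View pics/w49.png

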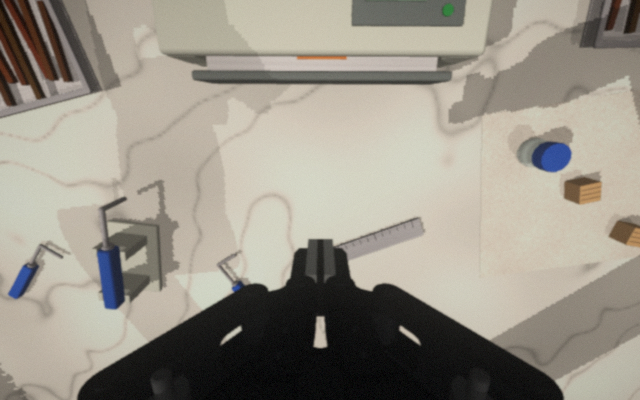

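View pics/s8.png

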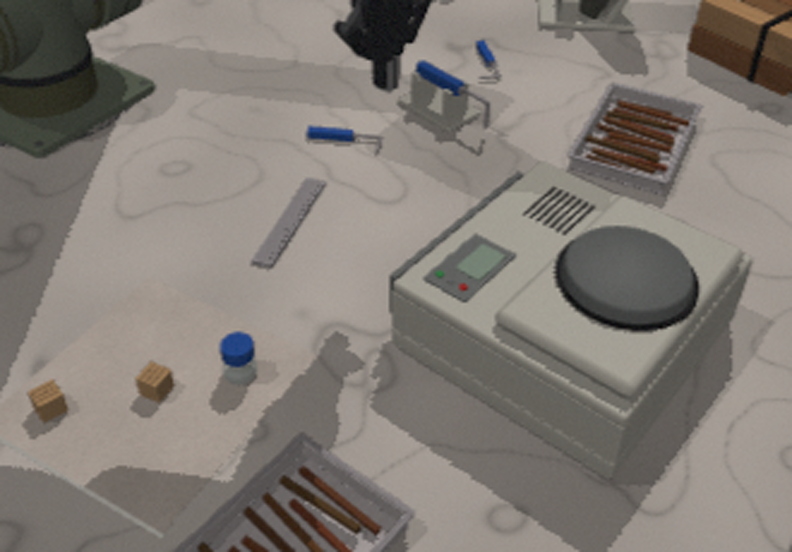

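The tray is latched at its starting place. The hook is on its rest, and the pale cubes, jar, rule and dishes look undisturbed. I hand the job in.

```bash
python3 -c "
from rig import robot
print(robot.job_done())"
```

```text
the job is handed in; nothing more can be done
None
```

The sample dryer is loaded with all six dark cubes, and I handed the job in at about 81 s of the 210 s allowed. The hand-in reported no verdict.

I pressed the tray until its latch let go and pulled it out to about 130–134 mm with the hook in the finger hole. The hook then went back on its rest. All six dark cubes went in one layer on the tray floor, in two rows of three. I then pushed the tray home until it latched.

**Last checks:**
- **Tray:** the panel face is where it was at the start (wrist camera x 643.1 mm, both before and after), so it is shut and not sprung out. The scene camera's network was a few millimetres off, reading x 636.8 mm, after 645.7 mm at the start. I trusted the wrist camera and the pictures.
- **Cubes:** the pictures just before shutting showed all six flat on the tray floor. They could not be seen once it was closed.
- **Hook:** at (453.5, 282.9), within about 1 mm of where I picked it up. The rest detection there was low-confidence (0.55) and disagreed by about 4 mm.
- **Everything else:** the two pale cubes are on the sheet, the jar is standing, and the foil dishes and rule look unmoved. The gripper is clear of everything.

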